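# Pack the plinth castings by heft

## Robot

A 6-joint arm with a two-finger parallel gripper is mounted at the origin on the work surface. World frame = base frame: x ahead of the robot, y to its left, z up, the work surface at z = 0. Lengths are in m, angles in degrees, forces in N, time in s.
With the tool pointing down it reaches from about 0.25 to 0.725 m from the base axis. Payload 9.7 kg.
Tool frame: the origin (TCP) lies midway between the tips of the shut fingers; the grasp point (between the pads) lies 19 mm behind it (bot.pinch_z is the distance from the TCP to the grasp point, in m); z points along the fingers, x is the direction in which the jaws open and shut, and the axes are right-handed (so a half turn about z gives the same grasp; the last joint's range is limited). The gripper opens to 85 mm and grips with 20 to 120 N. Pads are 22 mm wide; open, the fingers measure 114 mm over their backs; the gripper's body (76 mm by 85 mm) begins 54 mm behind the grasp point. The pads swing forward as they close: fully open they stand 13 mm farther back than shut.
Start: joints at [72.25, 4.979, 10.078, 95.1, 0, 90], TCP at [0.168, 0.524, 0.2] pointing down, gripper open.
Joint ranges: [-179.16, 179.16], [-48.56, 103.87], [-65.8, 70.77], [-126.05, 130.52], [-82.76, 87.17], [-180, 180]. Speed limits (degrees/s): [127.2, 127.2, 147.25, 180, 180, 180].

## Interface

Orientations are given as [roll, pitch, yaw] about the fixed x, y, z axes, in that order (R = Rz(yaw) Ry(pitch) Rx(roll)).
In Python, from workcell import bot gives the robot as it stands. The module is installed in compiled form; this text tells all that it offers.
- The arm moves only by the shell command python3 -m pendant 'ROWS' [FORCE]. ROWS is JSON, a list of rows, each a list of 7 numbers: the shift along the tool's x, y, z scaled (see below), then the turn, a rotation vector about the tool's x, y, z scaled (see below), then the closure, from 0 (fully open) to 1 (shut). In form: [[tx, ty, tz, wx, wy, wz, jaw], ...]. A call has 1 to 12 rows; each row shifts and turns the pose as measured when the row begins, along the tool's axes as they then stand; what a row does not reach is not made up. The controller multiplies each number of a shift by 0.25 m and each number of a turn by pi rad. A row lasts 1/10 s, in which the tool goes at most 50 mm and 8.59 degrees, less where a joint would pass 70% of its speed; a pose out of reach is approached as far as the arm can. A call with a number of a shift or a turn outside -1 to 1 is refused whole. A call with a gripper value outside its range is refused whole. The fingers move at their own pace and stop on an object; FORCE is the grip in N (left out, the last holds). Time passes only in rows, so rows that do not move let the fingers close. It gives the time, the measured TCP pose, the force and the opening at its end, in the units of the state.
- bot.get_obs(): the state, without advancing time (a new reading comes with each control period).
- bot.camera(name): name is "side" or "top" or "wrist"; returns the picture (420x560x3 uint8, red, green, blue); there is no depth.
- bot.calibration(name): a dict with "intrinsics" (3x3 intrinsics, pixels), "k1" (the pictures are not rectified: a ray, as slopes to the right and down, at radius r is drawn at 1 + k1 r^2 times it, then the intrinsics apply), "xyz" and "attitude" of the camera in the world. Camera axes: x right, y up, looking along -z (the intrinsics and any distortion apply to the point x, -y, -z); pixel columns grow to the right and rows downward; lengths in m; the calibration is good to about 2 mm. A picture is of the moment at which its call begins: read the wrist's pose just before it. calibration takes no time and is no camera call; for the wrist camera it gives the pose at the moment of the call.
- bot.job_done(): hands the job in, once; it reports no verdict.
The state is a dict: "time": time; "q": joint angles; "qd": joint speeds; "joint_efforts": joint torques, N m; "ee_pos": TCP position; "tcp_rot": TCP orientation; "wrist_force": force on the tool from outside, world axes, zero at the start; "torque": the same for the moment, N m; "opening": finger opening in m.
Only numpy, scipy, OpenCV 4.12 (cv2) and the standard library are available. Lean on these libraries where they do the work, as an engineer would, in place of code of your own. Each camera call takes 0.05 s, during which the arm holds its last target.

## Task

The round plinth castings on the bench are primed alike, but some are solid metal, some metal-filled and some plain resin, and the bench scale is dead, so heft each one to tell which it is. Slide the divider from the rack down into the crate's slots until it stands on the floor, then pack all the castings, flat and right way up, in a stack in each of the two bays with the weight at the bottom: solid metal ones on the crate's floor only, metal-filled ones no higher than the second layer, only plain resin in the third. Finally put the lid on, fully home, without disturbing the other things on the bench.

Things in the scene. Friction and masses are not known exactly. Their poses are not given: they have to be found in the camera images.
- crate: fixed, low plywood crate, inside 170 (x) by 126 (y) mm, walls 6, floor 4, rim 46 mm above the bench; origin: centre of its underside, z up, long side along x. At x = 0 ribs on both long walls form upright slots, 6.6 mm wide with flared mouths, for the divider, which stands along y and leaves two bays, centres at x = +46 and -46 mm, each for one stack of up to three castings
- divider: white plate standing upright in the front slot of the rack: 4 mm thick (x), 120 wide (y), 64 high, 60 g, with an orange grip block 10 mm thick and 44 mm wide on the middle of its upper 22 mm; origin: centre of its lower edge. Fully home it stands on the crate's floor, origin 4 mm above the crate's. Free of the rack once lifted 20 mm
- rack: fixed wooden plate rack, 110 (x) by 140 (y) mm: the divider stands in its front slot (x = -40 mm, 8 mm wide, slot floor 6 mm and ribs 22 mm above the bench); two clear acrylic plates up to 76 mm high stay in it at x = +20 and +49 mm; origin: centre of its underside
- lid: loose, deep plywood lid standing right way up on the bench: 197 (x) by 153 (y) mm, 71 high, 0.45 kg; origin: centre of its underside. Its skirt goes 10 mm down outside the crate's walls with 2.5 mm play each side, origin then 36 mm above the crate's; inside there is room up to 102 mm above the bench. Black bar handle along x on top, 92 mm long, 14 wide, from 91 to 101 mm above the origin
- plinth_a: one of six round plinth castings that look the same: grey, 66 mm diameter, 30 mm high, straight sides, 3 mm bevel and shallow dish on top; origin: centre of its underside, z up. Five or six are there, at most two of each grade: solid metal about 0.62 kg, metal-filled about 0.28 kg, plain resin about 0.10 kg (each within 5 %); the grade cannot be seen and has nothing to do with the name
- plinth_b: one of six round plinth castings that look the same: grey, 66 mm diameter, 30 mm high, straight sides, 3 mm bevel and shallow dish on top; origin: centre of its underside, z up. Five or six are there, at most two of each grade: solid metal about 0.62 kg, metal-filled about 0.28 kg, plain resin about 0.10 kg (each within 5 %); the grade cannot be seen and has nothing to do with the name
- plinth_c: one of six round plinth castings that look the same: grey, 66 mm diameter, 30 mm high, straight sides, 3 mm bevel and shallow dish on top; origin: centre of its underside, z up. Five or six are there, at most two of each grade: solid metal about 0.62 kg, metal-filled about 0.28 kg, plain resin about 0.10 kg (each within 5 %); the grade cannot be seen and has nothing to do with the name
- plinth_d: one of six round plinth castings that look the same: grey, 66 mm diameter, 30 mm high, straight sides, 3 mm bevel and shallow dish on top; origin: centre of its underside, z up. Five or six are there, at most two of each grade: solid metal about 0.62 kg, metal-filled about 0.28 kg, plain resin about 0.10 kg (each within 5 %); the grade cannot be seen and has nothing to do with the name
- plinth_e: one of six round plinth castings that look the same: grey, 66 mm diameter, 30 mm high, straight sides, 3 mm bevel and shallow dish on top; origin: centre of its underside, z up. Five or six are there, at most two of each grade: solid metal about 0.62 kg, metal-filled about 0.28 kg, plain resin about 0.10 kg (each within 5 %); the grade cannot be seen and has nothing to do with the name
- plinth_f: one of six round plinth castings that look the same: grey, 66 mm diameter, 30 mm high, straight sides, 3 mm bevel and shallow dish on top; origin: centre of its underside, z up. Five or six are there, at most two of each grade: solid metal about 0.62 kg, metal-filled about 0.28 kg, plain resin about 0.10 kg (each within 5 %); the grade cannot be seen and has nothing to do with the name
- mould_1: blue mould box with white rubber in it, 95 x 65 x 50 mm, loose, origin at the centre of its underside; leave it alone
- mould_2: like mould_1; leave it alone
- mixing_cup: clear mixing cup, 70 mm across, 75 mm high, loose, origin under its centre; leave it alone
- pigment_jar: yellow jar with black cap, 54 mm across, 60 mm high, loose, origin under its centre; leave it alone
- release_bottle: white bottle with red cap, 56 mm across, 150 mm high, loose, origin under its centre; leave it alone
- hardener_can: aluminium can, 76 mm across, 100 mm high, loose, origin under its centre; leave it alone

How it is judged (in metres and radians):
On the way, in this order (a step that is already met when the one before it is completed fails the run):
1. the divider stands fully home in the crate's slots (x of divider in the frame of crate between -0.006 and 0.006 m and y of divider in the frame of crate between -0.008 and 0.008 m and z of divider in the frame of crate between 0 and 0.009 m and angle between divider's own z axis and vertical below 0.15 rad), for 0.2 s.
2. all the castings lie flat in the crate's bays: solid metal on the floor only, metal-filled no higher than the second layer (judged by how hard castings press on each other) (x of plinth_a in the frame of crate between -0.056 and 0.056 m and y of plinth_a in the frame of crate between -0.034 and 0.034 m and z of plinth_a in the frame of crate between 0 and 0.07 m and angle between each of plinth_a, plinth_b, plinth_c, plinth_d, plinth_e, plinth_f's own z axis and vertical below 0.1 rad and linear speed of each of plinth_a, plinth_b, plinth_c, plinth_d, plinth_e, plinth_f below 0.03 m/s and (z of plinth_a in the frame of crate below 0.049 m or (contact force between plinth_a and plinth_b below 1.9 N and contact force between plinth_a and plinth_c below 1.9 N and contact force between plinth_a and plinth_d below 1.9 N and contact force between plinth_a and plinth_e below 1.9 N and contact force between plinth_a and plinth_f below 1.9 N)) and x of plinth_b in the frame of crate between -0.056 and 0.056 m and y of plinth_b in the frame of crate between -0.034 and 0.034 m and z of plinth_b in the frame of crate between 0 and 0.07 m and (z of plinth_b in the frame of crate below 0.049 m or (contact force between plinth_b and plinth_a below 1.9 N and contact force between plinth_b and plinth_c below 1.9 N and contact force between plinth_b and plinth_d below 1.9 N and contact force between plinth_b and plinth_e below 1.9 N and contact force between plinth_b and plinth_f below 1.9 N)) and x of plinth_c in the frame of crate between -0.056 and 0.056 m and y of plinth_c in the frame of crate between -0.034 and 0.034 m and z of plinth_c in the frame of crate between 0 and 0.07 m and (z of plinth_c in the frame of crate below 0.049 m or (contact force between plinth_c and plinth_a below 1.9 N and contact force between plinth_c and plinth_b below 1.9 N and contact force between plinth_c and plinth_d below 1.9 N and contact force between plinth_c and plinth_e below 1.9 N and contact force between plinth_c and plinth_f below 1.9 N)) and x of plinth_d in the frame of crate between -0.056 and 0.056 m and y of plinth_d in the frame of crate between -0.034 and 0.034 m and z of plinth_d in the frame of crate between 0 and 0.07 m and (z of plinth_d in the frame of crate below 0.049 m or (contact force between plinth_d and plinth_a below 1.9 N and contact force between plinth_d and plinth_b below 1.9 N and contact force between plinth_d and plinth_c below 1.9 N and contact force between plinth_d and plinth_e below 1.9 N and contact force between plinth_d and plinth_f below 1.9 N)) and x of plinth_e in the frame of crate between -0.056 and 0.056 m and y of plinth_e in the frame of crate between -0.034 and 0.034 m and z of plinth_e in the frame of crate between 0 and 0.07 m and (z of plinth_e in the frame of crate below 0.049 m or (contact force between plinth_e and plinth_a below 1.9 N and contact force between plinth_e and plinth_b below 1.9 N and contact force between plinth_e and plinth_c below 1.9 N and contact force between plinth_e and plinth_d below 1.9 N and contact force between plinth_e and plinth_f below 1.9 N)) and x of plinth_f in the frame of crate between -0.056 and 0.056 m and y of plinth_f in the frame of crate between -0.034 and 0.034 m and z of plinth_f in the frame of crate between 0 and 0.07 m and (z of plinth_f in the frame of crate below 0.049 m or (contact force between plinth_f and plinth_a below 1.9 N and contact force between plinth_f and plinth_b below 1.9 N and contact force between plinth_f and plinth_c below 1.9 N and contact force between plinth_f and plinth_d below 1.9 N and contact force between plinth_f and plinth_e below 1.9 N)) and contact force between plinth_a and plinth_b below 4.9 N and contact force between each of plinth_a, plinth_b and plinth_c below 4.9 N and contact force between each of plinth_a, plinth_b, plinth_c and plinth_d below 4.9 N and contact force between each of plinth_a, plinth_b, plinth_c, plinth_d and plinth_e below 4.9 N and contact force between each of plinth_a, plinth_b, plinth_c, plinth_d, plinth_e and plinth_f below 4.9 N), for 0.2 s.
3. the lid is on, fully home (x of lid in the frame of crate between -0.007 and 0.007 m and y of lid in the frame of crate between -0.007 and 0.007 m and z of lid in the frame of crate between 0.031 and 0.04 m and angle between lid's own z axis and vertical below 0.05 rad and linear speed of lid below 0.03 m/s), for 0.2 s.
At the end, for the whole second after the job is handed in: Divider home (6 mm along, 8 across, 5 high); castings in the bays, upright within 0.1 rad, at rest, solid metal on the floor, metal-filled no higher than layer two; lid within 7 mm of home, level within 0.05 rad, 31 to 40 mm above the crate's origin; bystanders left alone (all of step 1 and all of step 2 and all of step 3); the robot touches nothing.
It fails at once if a bystander is shifted by more than 50 mm or tipped over (distance of any of mould_1, mould_2, mixing_cup, pigment_jar, release_bottle, hardener_can from where it was at the start of the episode above 0.05 m or angle between any of mould_1, mould_2, mixing_cup, pigment_jar, release_bottle, hardener_can's own z axis and vertical above 0.5 rad).
Of plinth_a, plinth_b, plinth_c, plinth_d, plinth_e, plinth_f only 5 to 6 are there at a start; the rules pass over those that are not, and their reading is None.
At some moment in a run one of plinth_a, plinth_b, plinth_c, plinth_d, plinth_e, plinth_f, lid may be knocked a few centimetres aside while the robot is not near it.
It also fails if it takes over 210 s, if anything falls off the work surface, if the arm or the gripper's body presses on something with over 40 N, if the wrist force passes 120 N, or if a joint passes its speed limit or range.

## Working session

There is one attempt and no reset: what is moved stays moved. The work goes in short steps, Python scripts to look and compute and a shell command to move; the robot and the scene stay as the last step left them, time stands still between calls to the robot, and variables do not carry over. Pictures are saved under pics/ and viewed, and the job is handed in when it is done.

```bash
mkdir -p pics; ls
python3 - <<'E'
from workcell import bot
import cv2,numpy as np
print(bot.get_obs())
for n in ("side","top","wrist"):
    print(n,bot.calibration(n))
    cv2.imwrite(f"pics/{n}0.png",bot.camera(n)[:,:,::-1])
E
```

```text
pics
{'time': 0.0, 'q': array([ 7.22502050e+01,  5.01154932e+00,  1.00330573e+01,  9.50992148e+01,
       -3.04221490e-05,  8.99989958e+01]), 'qd': array([ 0.01140372, -0.01571213, -0.04807224, -0.02076803, -0.02535304,
        0.04883433]), 'joint_efforts': array([ 1.58037551e-04, -5.20389855e+01,  4.64798212e+01,  1.63282512e-02,
       -4.88091155e-05,  1.19712411e-05]), 'ee_pos': array([0.16758909, 0.52355409, 0.19916628]), 'tcp_rot': array([1.79999971e+02, 7.77068056e-02, 7.22512093e+01]), 'wrist_force': array([ 0.09720216, -0.46709824, -0.321525  ]), 'torque': array([ 0.00996381, -0.00315392,  0.01612996]), 'opening': 0.08505976758578455}
side {'intrinsics': array([[427.3500785 ,   0.        , 277.12285963],
       [  0.        , 427.3500785 , 204.11179495],
       [  0.        ,   0.        ,   1.        ]]), 'k1': -0.05153921236623625, 'xyz': array([ 0.49599428, -0.88082897,  0.82578787]), 'attitude': array([47.79850234,  0.82654122, -7.75822648])}
top {'intrinsics': array([[453.68172517,   0.        , 277.97158703],
       [  0.        , 453.68172517, 212.42097075],
       [  0.        ,   0.        ,   1.        ]]), 'k1': -0.010697435102638044, 'xyz': array([ 0.37636808, -0.02166238,  1.22417108]), 'attitude': array([ 12.20675629,  -0.1169136 , -83.90330298])}
wrist {'intrinsics': array([[360.31890627,   0.        , 281.63775821],
       [  0.        , 360.31890627, 211.69599701],
       [  0.        ,   0.        ,   1.        ]]), 'k1': -0.05587706176057149, 'xyz': array([0.09607211, 0.54594875, 0.37186827]), 'attitude': array([-1.68769421e+01,  7.12473820e-02,  7.22524828e+01])}
```

View pics/top0.png

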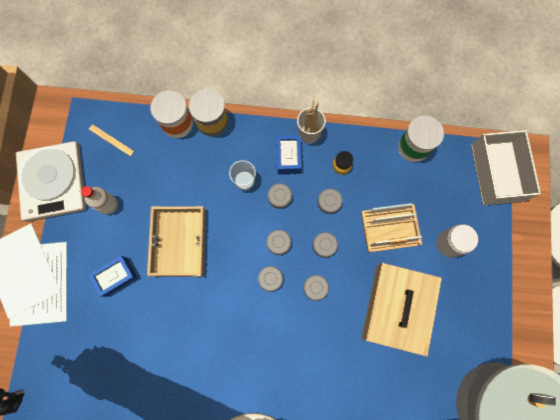

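View pics/side0.png

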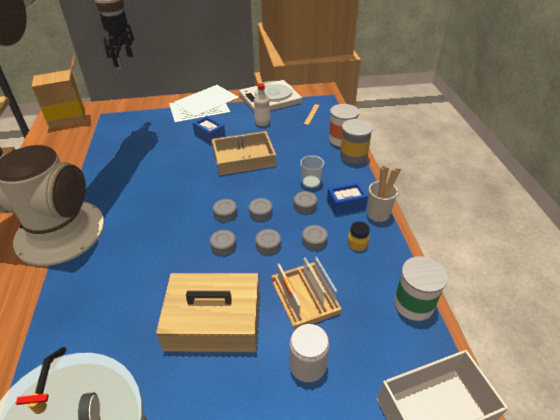

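View pics/wrist0.png

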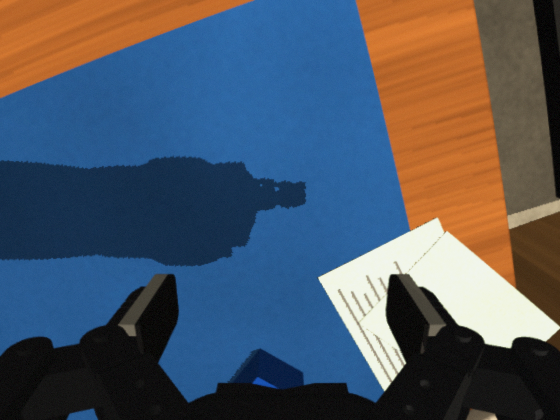

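Top view: six castings at about (279,196), (330,201), (278,242), (325,245), (270,279), (316,288). The crate is centred near (176,242), the rack near (392,228) and the lid near (404,308). Next I'll build the measuring helpers.

```bash
cat > h.py <<'E'
from workcell import bot
import cv2,numpy as np
from scipy.spatial.transform import Rotation as R
def rays(cal,uv):
    uv=np.asarray(uv,float).reshape(-1,1,2)
    n=cv2.undistortPoints(uv,cal["intrinsics"],np.array([cal["k1"],0,0,0.]),criteria=(3,50,1e-10)).reshape(-1,2)
    d=np.c_[n[:,0],-n[:,1],-np.ones(len(n))]
    return np.array(cal["xyz"]),d@R.from_euler('xyz',cal["attitude"],degrees=True).as_matrix().T
def plane(cal,uv,z):
    o,d=rays(cal,uv); return (o+d*((z-o[2])/d[:,2])[:,None])[:,:2]
def proj(cal,P):
    P=np.asarray(P,float).reshape(-1,3)
    M=R.from_euler('xyz',cal["attitude"],degrees=True).as_matrix()
    c=(P-cal["xyz"])@M; n=np.c_[c[:,0]/-c[:,2],-c[:,1]/-c[:,2]]
    k=1+cal["k1"]*(n**2).sum(1)
    p=n*k[:,None]; K=cal["intrinsics"]
    return p@K[:2,:2].T+K[:2,2]
def shot(name,fn=None):
    cal=bot.calibration(name); im=bot.camera(name)[:,:,::-1].copy()
    if fn: cv2.imwrite("pics/"+fn,im)
    return cal,im
def hsv(im): return cv2.cvtColor(im,cv2.COLOR_BGR2HSV)
def st():
    o=bot.get_obs(); print("t %.1f"%o["time"],"tcp",np.round(o["ee_pos"]*1e3,1),"rpy",np.round(o["tcp_rot"],2),"F",np.round(o["wrist_force"],2),"open %.1f"%(o["opening"]*1e3),"q",np.round(o["q"],0)); return o
def go(x,y,z,yaw=None):
    """mm / deg: how far to go; tool assumed to be levelled too"""
    o=bot.get_obs(); M=R.from_euler('xyz',o["tcp_rot"],degrees=True)
    yw=o["tcp_rot"][2] if yaw is None else yaw
    T=R.from_euler('xyz',[180,0,yw],degrees=True)
    w=(M.inv()*T).as_rotvec()
    d=np.array([x,y,z])/1e3-o["ee_pos"]
    print("turn units",np.round(w/np.pi,4),"rows>=%.1f"%(np.degrees(np.linalg.norm(w))/8.59))
    print("shift now-axes",np.round(M.inv().apply(d)/.25,4),"shift axes after turn",np.round(T.inv().apply(d)/.25,4),"rows>=%.1f"%(np.linalg.norm(d)/.05))
E
python3 - <<'E'
from h import *
im=cv2.imread("pics/top0.png");cal=bot.calibration("top")
H=hsv(im)
b=cv2.inRange(H,(100,120,40),(125,255,255))
cv2.imwrite("pics/b.png",b)
m=cv2.bitwise_not(b)
cs,_=cv2.findContours(cv2.bitwise_and(m,m),cv2.RETR_CCOMP,cv2.CHAIN_APPROX_NONE)
for c in cs:
    a=cv2.contourArea(c)
    if 200<a<9000:
        r=cv2.minAreaRect(c); print(int(a),np.round(r[0],1),np.round(r[1],1),round(r[2],1),np.round(plane(cal,[r[0]],0.02)*1e3,0))
E
```

```text
Traceback (most recent call last):
  File "h.py", line 10, in plane
    o,d=rays(cal,uv); return (o+d*((z-o[2])/d[:,2])[:,None])[:,:2]
        ~~~~^^^^^^^^
  File "h.py", line 6, in rays
    n=cv2.undistortPoints(uv,cal["intrinsics"],np.array([cal["k1"],0,0,0.]),criteria=(3,50,1e-10)).reshape(-1,2)
      ~~~~~~~~~~~~~~~~~~~^^^^^^^^^^^^^^^^^^^^^^^^^^^^^^^^^^^^^^^^^^^^^^^^^^^^^^^^^^^^^^^^^^^^^^^^^
cv2.error: OpenCV(4.12.0) :-1: error: (-5:Bad argument) in function 'undistortPoints'
> Overload resolution failed:
>  - undistortPoints() got an unexpected keyword argument 'criteria'
>  - undistortPoints() got an unexpected keyword argument 'criteria'
```

Run:
```python
from h import *
im=cv2.imread("pics/top0.png")
c=im[170:370,130:480]
cv2.imwrite("pics/topcrop.png",cv2.resize(c,None,fx=2.28,fy=2.28,interpolation=cv2.INTER_CUBIC))
```

```text
(no output)
```

View pics/topcrop.png

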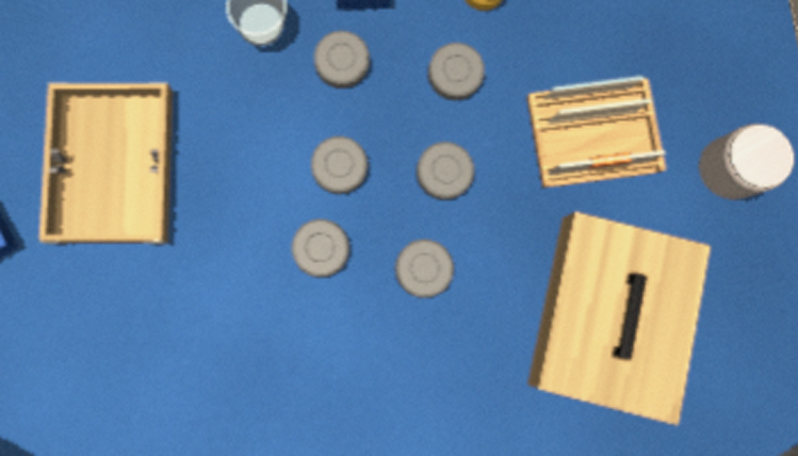

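The crop shows the crate with its slot ribs at mid-length, the divider's orange grip in the lower (front) rack slot, and the lid's bar handle.

```bash
sed -i 's/,criteria=(3,50,1e-10)//' h.py
python3 - <<'E'
from h import *
im=cv2.imread("pics/top0.png");cal=bot.calibration("top")
print(proj(cal,np.r_[plane(cal,[[270,279]],.03)[0],.03]))
H=hsv(im)
b=cv2.inRange(H,(100,130,40),(125,255,255))
m=cv2.bitwise_not(b)
cs,_=cv2.findContours(m,cv2.RETR_LIST,cv2.CHAIN_APPROX_NONE)
for c in cs:
    a=cv2.contourArea(c)
    if 150<a<9000:
        r=cv2.minAreaRect(c); print(int(a),np.round(r[0],1),np.round(r[1],1),round(r[2],1),np.round(plane(cal,[r[0]],0.03)*1e3,0))
# handle, orange
for nm,mk,z in (("handle",cv2.inRange(H,(0,0,0),(180,255,60)),.1),("or",cv2.inRange(H,(3,150,120),(20,255,255)),.065)):
    k,l,s,ce=cv2.connectedComponentsWithStats(mk)
    for i in range(1,k):
        if s[i,4]>15 and 250<ce[i,0]<450 and 180<ce[i,1]<360:
            p=np.argwhere(l==i)[:,::-1]; print(nm,s[i],ce[i],plane(cal,[ce[i]],z)*1e3)
            pw=plane(cal,p,z); v=np.linalg.svd(pw-pw.mean(0))[2][0]; print("angle",np.degrees(np.arctan2(v[1],v[0])))
E
```

```text
[[270. 279.]]
217 [253.  415.5] [ 7. 48.] 90.0 [[119.  10.]]
524 [316. 287.] [26. 26.] 90.0 [[ 447. -116.]]
519 [270.1 278.3] [25.9 25.9] 71.6 [[456.   5.]]
5494 [402.  308.7] [70.1 84.1] 11.8 [[ 415. -342.]]
498 [110.7 275.6] [17.6 31. ] 59.5 [[419. 421.]]
516 [325.  244.5] [25. 26.] 90.0 [[ 560. -130.]]
507 [278.5 241.5] [25.5 25.5] 45.0 [[555.  -6.]]
1072 [457.2 240.9] [31.3 42.5] 63.4 [[ 607. -480.]]
3986 [176. 241.] [58.2 73.6] 1.8 [[527. 265.]]
2418 [391.3 227.1] [45.  58.5] 82.3 [[ 626. -303.]]
502 [329.5 200.5] [25. 25.] 90.0 [[ 681. -132.]]
502 [279.5 195.5] [25. 25.] 90.0 [[681.   4.]]
639 [241.8 173.9] [28.1 29.7] 18.4 [[730. 113.]]
374 [342.  162.5] [23. 20.] 90.0 [[ 793. -157.]]
425 [288.5 152. ] [26. 17.] 90.0 [[807.  -7.]]
376 [110.8 139.8] [51.6  8.3] 32.9 [[790. 490.]]
handle [400 290  12  37 170] [406.45882353 308.00588235] [[ 415.49614784 -333.68389728]]
angle 172.1182672003905
or [390 240  17   4  25] [397.88 241.2 ] [[ 583.38498568 -313.31570802]]
angle -75.81857837347555
```

```bash
python3 -c "
from h import *
st();go(480,265,250,90)"
```

```text
t 0.1 tcp [167.6 523.6 199.3] rpy [-1.800e+02  6.000e-02  7.225e+01] F [0.91 0.49 0.83] open 85.4 q [72.  5. 10. 95.  0. 90.]
turn units [-0.0001  0.0003 -0.0986] rows>=2.1
shift now-axes [-0.6046  1.5056 -0.2021] shift axes after turn [-1.0346  1.2497 -0.2027] rows>=8.2
```

```bash
python3 -m pendant '[[0,0,-0.07,0,0,-0.033,0],[0,0,-0.07,0,0,-0.033,0],[0,0,-0.07,0,0,-0.033,0],[-0.12,0.14,0,0,0,0,0],[-0.12,0.14,0,0,0,0,0],[-0.12,0.14,0,0,0,0,0],[-0.12,0.14,0,0,0,0,0],[-0.12,0.14,0,0,0,0,0],[-0.12,0.14,0,0,0,0,0],[-0.12,0.14,0,0,0,0,0],[-0.12,0.14,0,0,0,0,0],[-0.12,0.14,0,0,0,0,0]]' 40
python3 - <<'E'
from h import *
import time
st()
shot("wrist","w1.png"); st(); go(480,265,250,90)
E
```

```text
time: 1.35
ee_pos: [0.4938, 0.2517, 0.2505]
tcp_rot: [-179.8, 0.3, 91.4]
wrist_force: [-0.1, 1.3, 0.8]
opening: 0.0857
t 1.4 tcp [493.8 251.7 250.5] rpy [-179.83    0.32   91.45] F [-0.15  1.31  0.78] open 85.7 q [ 27.   7.  18. 101.  -0.  26.]
t 1.4 tcp [498.1 247.6 249.4] rpy [-179.87    0.46   91.24] F [-0.16 -3.   -1.94] open 84.9 q [ 27.   8.  19. 101.  -0.  25.]
turn units [-0.0007  0.0025  0.0069] rows>=0.2
shift now-axes [ 0.0711 -0.0708 -0.003 ] shift axes after turn [ 0.0695 -0.0723 -0.0026] rows>=0.5
```

View pics/w1.png

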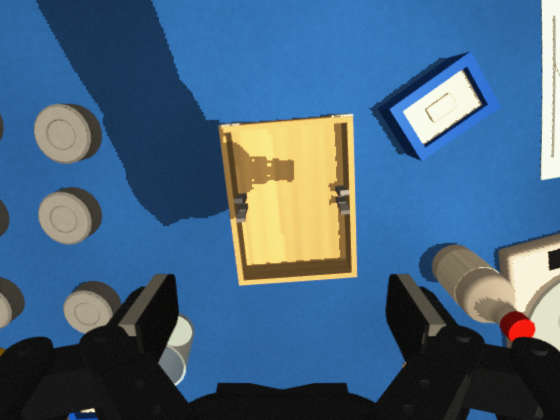

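Crate outline spans about (222,120) to (357,283), and the slot ribs are at (240,207) and (343,200). I'll take a still shot and measure.

```bash
python3 -m pendant '[[0,0,0,0,0,0,0],[0,0,0,0,0,0,0]]'
python3 - <<'E'
from h import *
st(); cal,im=shot("wrist","w2.png")
np.save("w2cal.npy",cal,allow_pickle=True)
H=hsv(im)
b=cv2.inRange(H,(100,130,20),(125,255,255))
m=cv2.bitwise_not(b); m=cv2.morphologyEx(m,cv2.MORPH_OPEN,np.ones((3,3)))
k,l,s,ce=cv2.connectedComponentsWithStats(m)
for i in range(1,k):
    if 8000<s[i,4]<40000:
        c=max(cv2.findContours((l==i).astype(np.uint8),0,1)[0],key=cv2.contourArea)
        P=plane(cal,c.reshape(-1,2),.046)*1e3
        r=cv2.minAreaRect(P.astype(np.float32)); print(s[i],r)
c=im[100:300,200:380]; cv2.imwrite("pics/w2c.png",cv2.resize(c,None,fx=3,fy=3,interpolation=cv2.INTER_CUBIC))
E
```

```text
time: 1.6
ee_pos: [0.4995, 0.2455, 0.2482]
tcp_rot: [-179.8, 0.5, 91.0]
wrist_force: [-0.8, 0.8, 0.6]
opening: 0.0854
t 1.6 tcp [499.5 245.5 248.2] rpy [-179.77    0.5    90.98] F [-0.83  0.77  0.62] open 85.4 q [ 26.   8.  19. 101.  -0.  25.]
[  224   108   141   175 21427] ((525.015380859375, 261.45733642578125), (185.1616668701172, 139.8672332763672), 6.130624771118164)
```

View pics/w2c.png

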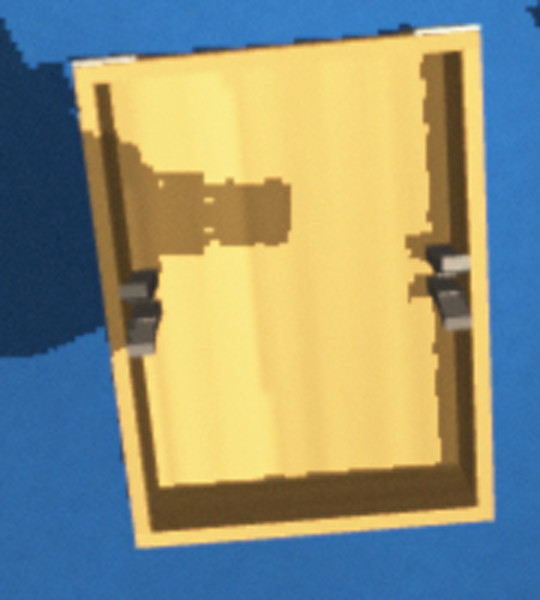

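Run:
```python
from h import *
cal=np.load("w2cal.npy",allow_pickle=True).item()
c=np.array([[73,63],[480,33],[494,520],[137,547]],float)
uv=c/3+[200,100]-1/3
P=plane(cal,uv,.046)*1e3; print(P.round(1),P.mean(0), [np.linalg.norm(P[i]-P[(i+1)%4]).round(1) for i in range(4)])
d=P[[3,2]].mean(0)-P[[0,1]].mean(0);print(np.degrees(np.arctan2(d[1],d[0])))
d=P[[0,3]].mean(0)-P[[1,2]].mean(0);print(np.degrees(np.arctan2(d[1],d[0]))+90)
# rib tops gray dark/light: predicted with pose
x0,y0=P.mean(0);a=np.radians(6.1);Rm=np.array([[np.cos(a),-np.sin(a)],[np.sin(a),np.cos(a)]])
for z in (.046,):
  q=np.array([[0,63],[0,-63]])@Rm.T+[x0,y0]
  print((proj(cal,np.c_[q/1e3,[z,z]])-[200,100])*3)
go(583,-313,200,0)
```

```text
[[441.8 183.8]
 [429.5 320.8]
 [608.8 340.2]
 [623.  203.5]] [525.78771353 262.07623422] [np.float64(137.6), np.float64(180.4), np.float64(137.5), np.float64(182.3)]
6.178449787947898
5.5459939400810185
[[471.04738838 290.80366143]
 [121.7036831  320.18027837]]
turn units [0.0012 0.0032 0.5056] rows>=10.6
shift now-axes [-2.2396  0.2967  0.2113] shift axes after turn [0.3356 2.2357 0.1929] rows>=11.3
```

```bash
python3 -m pendant '[[0,0,0,0,0,0.042,0],[0,0,0,0,0,0.042,0],[0,0,0,0,0,0.042,0],[0,0,0,0,0,0.042,0],[0,0,0,0,0,0.042,0],[0,0,0,0,0,0.042,0],[0,0,0,0,0,0.042,0],[0,0,0,0,0,0.042,0],[0,0,0,0,0,0.042,0],[0,0,0,0,0,0.042,0],[0,0,0,0,0,0.042,0],[0,0,0,0,0,0.03,0]]'
python3 -c "
from h import *
st();go(590,-270,250,0)"
```

```text
time: 2.85
ee_pos: [0.4853, 0.2615, 0.2515]
tcp_rot: [179.7, 0.1, 0.4]
wrist_force: [-0.3, -0.0, -0.3]
opening: 0.0855
t 2.9 tcp [485.3 261.5 251.5] rpy [1.797e+02 1.400e-01 4.200e-01] F [-0.29 -0.03 -0.26] open 85.5 q [ 28.   7.  18. 101.  -0. 118.]
turn units [0.0017 0.0008 0.0024] rows>=0.1
shift now-axes [0.4032 2.1288 0.0161] shift axes after turn [0.419  2.1258 0.0059] rows>=10.8
```

```bash
python3 -m pendant '[[0.035,0.18,0,0,0,0,0.3],[0.035,0.18,0,0,0,0,0.3],[0.035,0.18,0,0,0,0,0.3],[0.035,0.18,0,0,0,0,0.3],[0.035,0.18,0,0,0,0,0.3],[0.035,0.18,0,0,0,0,0.3],[0.035,0.18,0,0,0,0,0.3],[0.035,0.18,0,0,0,0,0.3],[0.035,0.18,0,0,0,0,0.3],[0.035,0.18,0,0,0,0,0.3],[0.035,0.18,0,0,0,0,0.3],[0.035,0.18,0,0,0,0,0.3]]'
python3 -m pendant '[[0,0,0,0,0,0,0.5],[0,0,0,0,0,0,0.5],[0,0,0,0,0,0,0.5]]'
python3 - <<'E'
from h import *
st();cal,im=shot("wrist","w3.png")
np.save("w3cal.npy",cal,allow_pickle=True)
E
```

```text
time: 4.05
ee_pos: [0.5994, -0.2704, 0.2576]
tcp_rot: [179.8, -0.2, 2.4]
wrist_force: [0.8, 0.5, 0.2]
opening: 0.0595
time: 4.35
ee_pos: [0.6007, -0.2712, 0.2547]
tcp_rot: [179.9, -0.1, 2.4]
wrist_force: [-0.4, 0.5, -0.2]
opening: 0.043
t 4.3 tcp [ 600.7 -271.2  254.7] rpy [ 1.7993e+02 -5.0000e-02  2.3900e+00] F [-0.43  0.48 -0.16] open 43.0 q [-24.  23.  38. 105.  -0.  63.]
```

View pics/w3.png

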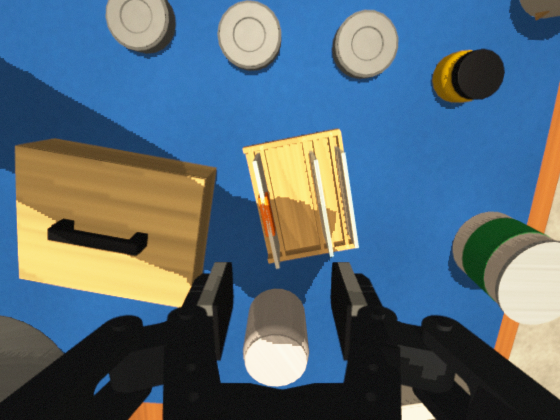

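Rack at (300,195), with the divider's top edge from about (256,162) to (277,267). The lid is at left with its handle around (98,238). Zooming on the divider.

Run:
```python
from h import *
im=cv2.imread("pics/w3.png")
cv2.imwrite("pics/w3c.png",cv2.resize(im[120:280,230:370],None,fx=3.7,fy=3.7,interpolation=cv2.INTER_CUBIC))
```

```text
(no output)
```

View pics/w3c.png

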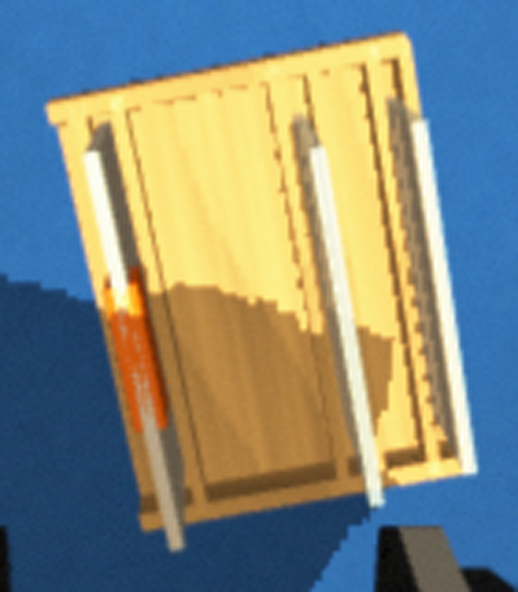

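Run:
```python
from h import *
cal=np.load("w3cal.npy",allow_pickle=True).item()
im=cv2.imread("pics/w3.png");H=hsv(im)
uv=np.array([[93,151],[176,549]])/3.7+[230,120]-.36
P=plane(cal,uv,.070)*1e3; d=P[0]-P[1]; print(P,P.mean(0),np.linalg.norm(d),np.degrees(np.arctan2(d[1],d[0]))-90)
# orange in shaded+lit
mk=cv2.inRange(H,(3,180,100),(16,255,255)); mk[:, :230]=0; mk[:,300:]=0
p=np.argwhere(mk)[:,::-1]; print(len(p),p.mean(0),p.min(0),p.max(0),plane(cal,[p.mean(0)],.07)*1e3)
# rack base outline
uv=np.array([[47,103],[410,36],[478,470],[143,528]])/3.7+[230,120]-.36
for z in (.022,.03):
  P=plane(cal,uv,z)*1e3; print(P.round(1),P.mean(0),[np.linalg.norm(P[i]-P[(i+1)%4]).round(1) for i in range(4)])
# lid handle
mk=cv2.inRange(H,(0,0,0),(180,255,45)); 
mk[:,170:]=0; mk[:200]=0; mk[270:]=0
p=np.argwhere(mk)[:,::-1]; print(len(p),p.mean(0),p.min(0),p.max(0))
```

```text
[[ 572.11520899 -254.16725228]
 [ 598.90289633 -370.66374567]] [ 585.50905266 -312.41549898] 119.5366603379609 12.949725371975745
326 [266.94785276 215.6196319 ] [258 192] [275 236] [[ 585.95551444 -311.21342032]]
[[ 554.6 -247.8]
 [ 662.5 -223.3]
 [ 697.2 -361.5]
 [ 588.  -386.8]] [ 625.58218768 -304.83820197] [np.float64(110.6), np.float64(142.4), np.float64(112.2), np.float64(142.9)]
[[ 555.4 -246.8]
 [ 661.2 -222.8]
 [ 695.3 -358.2]
 [ 588.1 -383. ]] [ 625.01063522 -302.7127851 ] [np.float64(108.5), np.float64(139.6), np.float64(110.0), np.float64(140.1)]
1550 [ 96.37677419 238.53419355] [ 49 219] [146 254]
```

```bash
python3 -c "
from h import *
go(585.7,-312.4,110,12.9)"
```

```text
turn units [ 0.0005 -0.0004 -0.0582] rows>=1.2
shift now-axes [-0.0678  0.1629  0.5801] shift axes after turn [-0.0957  0.1487  0.58  ] rows>=3.0
```

```bash
python3 -m pendant '[[0,0,0,0,0,-0.03,0.5],[0,0,0,0,0,-0.028,0.5],[-0.032,0.05,0.1,0,0,0,0.5],[-0.032,0.05,0.1,0,0,0,0.5],[-0.032,0.05,0.1,0,0,0,0.5],[0,0,0.14,0,0,0,0.5],[0,0,0.14,0,0,0,0.5],[0,0,0,0,0,0,0.5],[0,0,0,0,0,0,0.5]]'; python3 -c "
from h import *
st();go(585.7,-312.4,43,12.9);shot('wrist','w4.png')"
```

```text
time: 5.3
ee_pos: [0.589, -0.2994, 0.1157]
tcp_rot: [179.5, -0.7, 14.4]
wrist_force: [0.7, 1.3, 0.4]
opening: 0.0429
t 5.3 tcp [ 589.  -299.4  115.7] rpy [179.49  -0.68  14.37] F [0.68 1.29 0.39] open 42.9 q [-27.  19.  17.  87.   0.  49.]
turn units [ 0.0028 -0.0038  0.0081] rows>=0.2
shift now-axes [-0.0291  0.0447  0.291 ] shift axes after turn [-0.0244  0.0479  0.2909] rows>=1.5
```

View pics/w4.png

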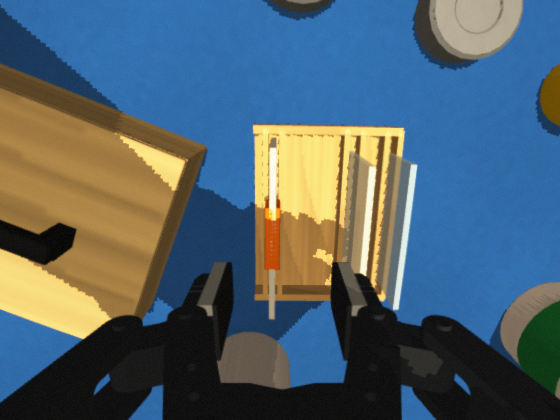

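Run:
```python
from h import *
st();cal,im=shot("wrist")
H=hsv(im)
P=plane(cal,[[273.5,139],[271.5,318]],.07)*1e3;d=P[0]-P[1]; print(P,P.mean(0),np.linalg.norm(d),np.degrees(np.arctan2(d[1],d[0]))-90)
mk=cv2.inRange(H,(3,180,100),(16,255,255)); mk[:, :255]=0; mk[:,290:]=0
p=np.argwhere(mk)[:,::-1]; print(p.min(0),p.max(0))
cv2.imwrite("pics/w4c.png",cv2.resize(im[120:340,230:420],None,fx=2.7,fy=2.7))
o=bot.get_obs()["ee_pos"]; P=[o+np.array([0,0,z]) for z in (0,.019)];print(proj(cal,P))
go(585.7,-312.4,43,12.9)
```

```text
t 5.3 tcp [ 589.1 -299.4  115.6] rpy [179.51  -0.67  14.36] F [0.2  0.74 0.15] open 42.3 q [-27.  19.  17.  87.   0.  49.]
[[ 570.683109   -249.59715097]
 [ 599.16022327 -369.83169175]] [ 584.92166613 -309.71442136] 123.56087905411162 13.324762515823338
[264 199] [280 270]
[[284.18389145 252.83994368]
 [284.88401883 269.39046917]]
turn units [ 0.0029 -0.004   0.008 ] rows>=0.2
shift now-axes [-0.0305  0.0422  0.2924] shift axes after turn [-0.0257  0.0456  0.2923] rows>=1.5
```

View pics/w4c.png

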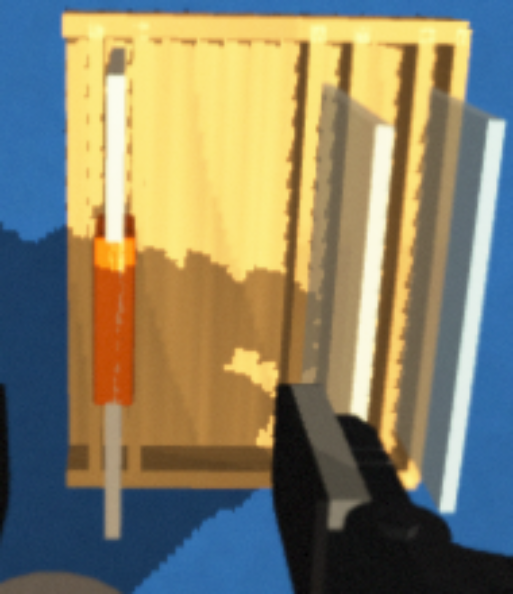

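```bash
python3 -m pendant '[[-0.026,0.047,0,0.003,-0.004,0.007,0.5],[0,0,0,0,0,0,0.5]]'; python3 -c "
from h import *
st();go(585.5,-312.6,43,13.1)"
```

```text
time: 5.6
ee_pos: [0.5878, -0.3128, 0.1207]
tcp_rot: [179.8, -0.2, 13.1]
wrist_force: [-0.5, 0.7, -0.1]
opening: 0.0428
t 5.6 tcp [ 587.8 -312.8  120.7] rpy [179.81  -0.23  13.15] F [-0.53  0.66 -0.07] open 42.8 q [-28.  20.  19.  89.   0.  49.]
turn units [ 0.001  -0.0013  0.0003] rows>=0.0
shift now-axes [-0.0098 -0.0038  0.3109] shift axes after turn [-0.0086 -0.0028  0.3109] rows>=1.6
```

```bash
python3 -m pendant '[[-0.01,-0.004,0.1,0.001,-0.001,0,0.5],[0,0,0.1,0,0,0,0.5],[0,0,0.06,0,0,0,0.5],[0,0,0,0,0,0,0.5]]'; python3 -c "
from h import *
st();go(585.5,-312.6,43,13.1)"
```

```text
time: 6.0
ee_pos: [0.5893, -0.3127, 0.0611]
tcp_rot: [179.6, -0.6, 13.3]
wrist_force: [-0.1, 0.2, 0.4]
opening: 0.0426
t 6.0 tcp [ 589.3 -312.7   61.1] rpy [179.59  -0.57  13.28] F [-0.09  0.16  0.36] open 42.6 q [-28.  20.  12.  82.   0.  49.]
turn units [ 0.0023 -0.0031  0.001 ] rows>=0.1
shift now-axes [-0.0155 -0.0044  0.0722] shift axes after turn [-0.0148 -0.0039  0.0724] rows>=0.4
```

```bash
python3 -m pendant '[[-0.015,-0.004,0.072,0.002,-0.003,0.001,0.5],[0,0,0,0,0,0,0.5]]'; python3 -c "
from h import *
st();go(585.5,-312.6,43,13.1)"
```

```text
time: 6.2
ee_pos: [0.5863, -0.3126, 0.0439]
tcp_rot: [179.9, -0.1, 13.1]
wrist_force: [0.0, 1.1, -0.9]
opening: 0.0428
t 6.2 tcp [ 586.3 -312.6   43.9] rpy [ 1.7989e+02 -9.0000e-02  1.3120e+01] F [ 0.02  1.06 -0.87] open 42.8 q [-28.  20.  11.  80.  -0.  49.]
turn units [ 0.0006 -0.0005  0.0001] rows>=0.0
shift now-axes [-0.0032 -0.0008  0.0036] shift axes after turn [-0.0031 -0.0008  0.0036] rows>=0.0
```

Good. Close on the grip block.

```bash
python3 -m pendant '[[0,0,0,0,0,0,1],[0,0,0,0,0,0,1],[0,0,0,0,0,0,1],[0,0,0,0,0,0,1],[0,0,0,0,0,0,1],[0,0,0,0,0,0,1]]' 50; python3 -c "
from h import *
st();shot('wrist','w5.png')"
```

```text
time: 6.8
ee_pos: [0.5876, -0.3133, 0.0468]
tcp_rot: [179.8, -0.3, 13.1]
wrist_force: [0.2, 0.3, -0.2]
opening: 0.0002
t 6.8 tcp [ 587.6 -313.3   46.8] rpy [179.75  -0.26  13.12] F [ 0.25  0.27 -0.19] open 0.2 q [-28.  20.  11.  81.  -0.  49.]
```

View pics/w5.png

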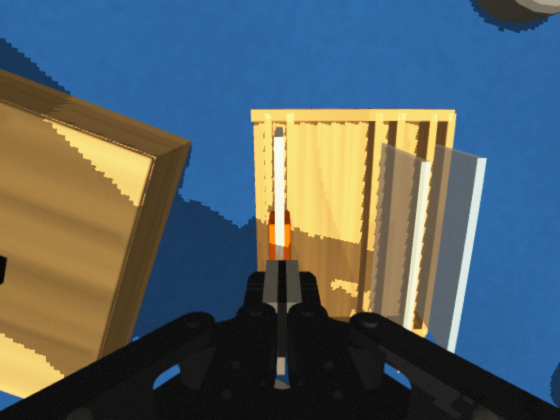

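The jaws shut fully (opening 0.2 mm) at the block, which is unexpected. I'll check from the side.

Run:
```python
from h import *
cal,im=shot("side","s1.png"); o=bot.get_obs()["ee_pos"]; print(proj(cal,[o,o+[0,0,.02],[.5855,-.3126,.07]]))
cv2.imwrite("pics/s1c.png",cv2.resize(im[200:350,220:380],None,fx=4,fy=4,interpolation=cv2.INTER_CUBIC))
```

```text
[[288.50807716 289.87472679]
 [288.54302175 284.3737419 ]
 [287.57787489 283.32957179]]
```

View pics/s1c.png

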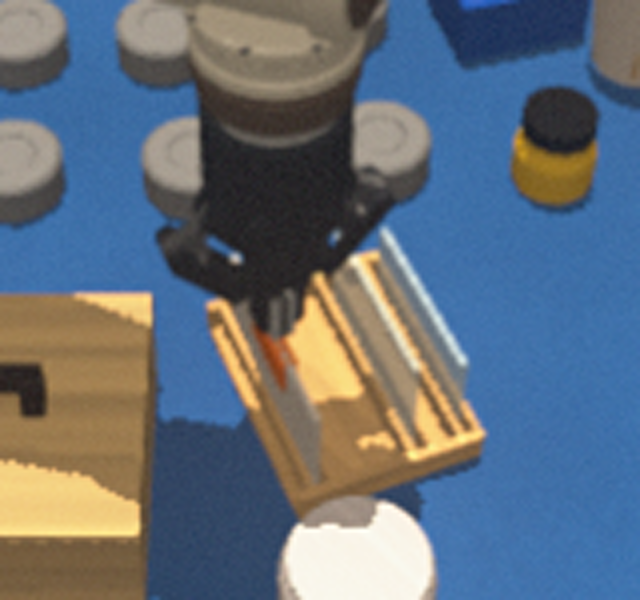

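Run:
```python
from h import *
im=cv2.imread("pics/w5.png")
cv2.imwrite("pics/w5c.png",cv2.resize(im[190:400,200:360],None,fx=2.8,fy=2.8,interpolation=cv2.INTER_CUBIC))
```

```text
(no output)
```

View pics/w5c.png

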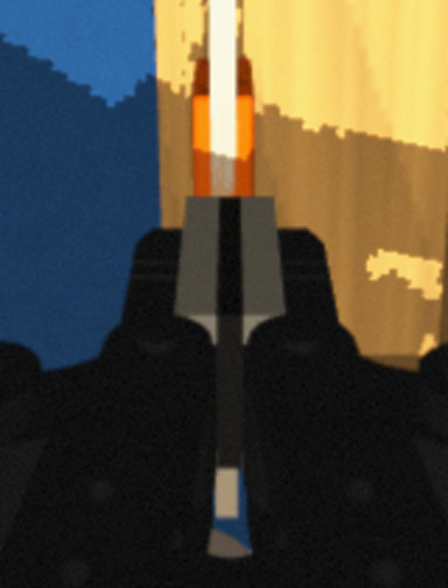

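```bash
python3 -c "
from h import *
print(bot.pinch_z)"; python3 -m pendant '[[0,0,0,0,0,0,0.6],[0,0,0,0,0,0,0.6],[-0.008,0,0,0,-0.001,0,0.6],[0,0,0,0,0,0,0.6]]'; python3 -c "
from h import *
st();go(585.5,-312.6,30,13.1)"
```

```text
0.0187
time: 7.3
ee_pos: [0.5854, -0.3137, 0.0467]
tcp_rot: [179.8, -0.0, 13.1]
wrist_force: [-0.3, -0.5, -0.1]
opening: 0.0341
t 7.3 tcp [ 585.4 -313.7   46.7] rpy [ 1.7976e+02 -5.0000e-02  1.3120e+01] F [-0.27 -0.52 -0.1 ] open 34.1 q [-28.  20.  11.  81.  -0.  49.]
turn units [ 0.0013 -0.0003  0.0001] rows>=0.0
shift now-axes [ 0.0014 -0.0045  0.0666] shift axes after turn [ 0.0015 -0.0042  0.0666] rows>=0.3
```

```bash
python3 -m pendant '[[0,-0.004,0.05,0.001,0,0,0.6],[0,0,0.03,0,0,0,0.6],[0,0,0,0,0,0,0.6]]'; python3 -c "
from h import *
st();go(585.5,-312.6,22,13.1);shot('wrist','w6.png');shot('side','s6.png')"
```

```text
time: 7.6
ee_pos: [0.585, -0.3127, 0.0245]
tcp_rot: [180.0, -0.0, 13.1]
wrist_force: [0.2, 0.3, -0.3]
opening: 0.0342
t 7.6 tcp [ 585.  -312.7   24.5] rpy [ 1.7998e+02 -3.0000e-02  1.3120e+01] F [ 0.21  0.27 -0.31] open 34.2 q [-28.  21.   9.  78.   0.  49.]
turn units [ 0.0001 -0.0002  0.0001] rows>=0.0
shift now-axes [0.0022 0.0003 0.0099] shift axes after turn [0.0022 0.0003 0.0099] rows>=0.1
```

View pics/w6.png

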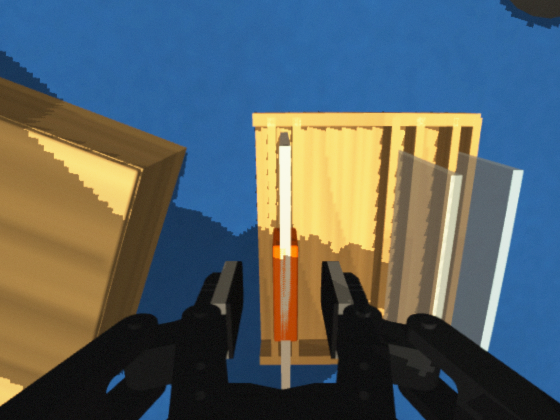

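The jaws now straddle the orange block at (286,290). Closing.

```bash
python3 -m pendant '[[0,0,0,0,0,0,1],[0,0,0,0,0,0,1],[0,0,0,0,0,0,1],[0,0,0,0,0,0,1],[0,0,0,0,0,0,1]]' 50; python3 -c "
from h import *
st()"
```

```text
time: 8.2
ee_pos: [0.5859, -0.3131, 0.0266]
tcp_rot: [179.9, -0.1, 13.1]
wrist_force: [0.2, 0.2, -0.9]
opening: 0.0089
t 8.2 tcp [ 585.9 -313.1   26.6] rpy [ 1.7988e+02 -1.4000e-01  1.3120e+01] F [ 0.19  0.16 -0.93] open 8.9 q [-28.  20.   9.  79.   0.  49.]
```

```bash
python3 -m pendant '[[0,0,-0.06,0,0,0,1],[0,0,-0.1,0,0,0,1],[0,0,-0.12,0,0,0,1],[0,0,-0.12,0,0,0,1],[0,0,-0.06,0,0,0,1],[0,0,0,0,0,0,1]]'; python3 -c "
from h import *
st();shot('wrist','w7.png');go(525.8,262,130,6)"
```

```text
time: 8.8
ee_pos: [0.5848, -0.3126, 0.1507]
tcp_rot: [179.8, -0.2, 13.1]
wrist_force: [0.2, 0.5, -0.3]
opening: 0.0082
t 8.8 tcp [ 584.8 -312.6  150.7] rpy [179.84  -0.18  13.12] F [ 0.2   0.47 -0.28] open 8.2 q [-28.  20.  22.  92.  -0.  49.]
turn units [ 0.0006 -0.0008  0.0395] rows>=0.8
shift now-axes [ 0.2921 -2.2916  0.0741] shift axes after turn [ 0.0061 -2.31    0.0784] rows>=11.6
```

View pics/w7.png

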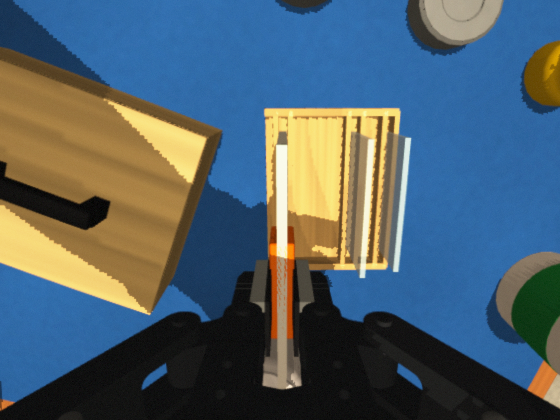

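```bash
python3 -m pendant '[[0,0,0,0,0,0.02,1],[0,0,0,0,0,0.02,1],[0,-0.18,0,0,0,0,1],[0,-0.19,0,0,0,0,1],[0,-0.19,0,0,0,0,1],[0,-0.19,0,0,0,0,1],[0,-0.19,0,0,0,0,1],[0,-0.19,0,0,0,0,1],[0,-0.19,0,0,0,0,1],[0,-0.19,0,0,0,0,1],[0,-0.19,0,0,0,0,1],[0,-0.19,0,0,0,0,1]]'
python3 - <<'E'
from h import *
st();go(525.8,262,130,6)
E
```

```text
time: 10.05
ee_pos: [0.5316, 0.1693, 0.1354]
tcp_rot: [-179.9, 0.7, 5.0]
wrist_force: [0.8, 0.4, 0.3]
opening: 0.0085
t 10.1 tcp [531.6 169.3 135.4] rpy [-179.93    0.73    5.03] F [0.82 0.38 0.26] open 8.5 q [ 18.   6.   4.  89.   0. 103.]
turn units [-0.0004  0.004  -0.0054] rows>=0.1
shift now-axes [ 0.0095 -0.3715  0.0219] shift axes after turn [ 0.0155 -0.3714  0.0215] rows>=1.9
```

```bash
python3 -m pendant '[[0.008,-0.13,0,0,0.004,-0.005,1],[0.005,-0.13,0,0,0,0,1],[0,-0.1,0,0,0,0,1],[0,0,0,0,0,0,1],[0,0,0,0,0,0,1]]'
python3 - <<'E'
from h import *
st();go(525.8,262,130,6);cal,im=shot("wrist","w8.png");st();np.save("w8cal.npy",cal,allow_pickle=True);shot("side","s8.png")
E
```

```text
time: 10.55
ee_pos: [0.5209, 0.268, 0.1294]
tcp_rot: [180.0, 0.4, 6.4]
wrist_force: [0.2, -0.3, -1.0]
opening: 0.0085
t 10.6 tcp [520.9 268.  129.4] rpy [179.98   0.41   6.43] F [ 0.16 -0.33 -0.98] open 8.5 q [ 27.   9.   7.  88.   0. 111.]
turn units [0.0001 0.0023 0.0024] rows>=0.1
shift now-axes [ 0.0168  0.0259 -0.0027] shift axes after turn [ 0.0171  0.0258 -0.0026] rows>=0.2
t 10.6 tcp [520.9 267.7 129.3] rpy [179.99   0.42   6.4 ] F [ 0.19  0.26 -1.3 ] open 8.7 q [ 27.   9.   7.  88.   0. 111.]
```

View pics/w8.png

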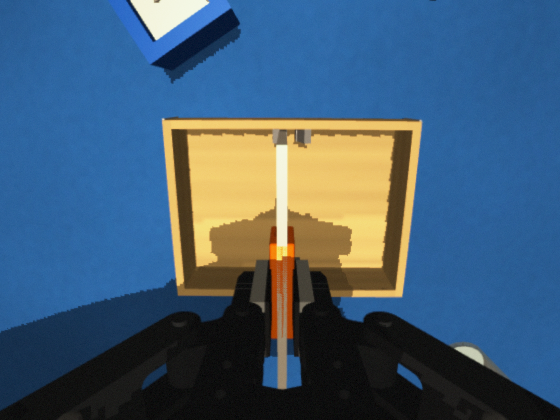

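Ribs show at (279,135) and (302,138), with the plate at x≈281, so it needs to move a little to +x. Zooming for precise rim corners.

Run:
```python
from h import *
im=cv2.imread("pics/w8.png")
a=cv2.resize(im[108:158,155:295],None,fx=5.5,fy=5.5,interpolation=cv2.INTER_CUBIC)
b=cv2.resize(im[108:158,290:430],None,fx=5.5,fy=5.5,interpolation=cv2.INTER_CUBIC)
cv2.imwrite("pics/w8c.png",np.vstack([a,b]))
```

```text
(no output)
```

View pics/w8c.png

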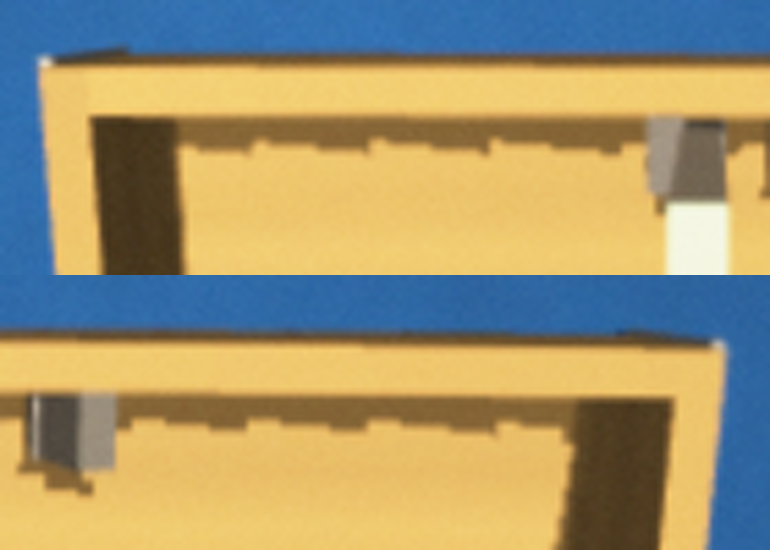

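Run:
```python
from h import *
im=cv2.imread("pics/w8.png");cal=np.load("w8cal.npy",allow_pickle=True).item()
H=hsv(im);b=cv2.inRange(H,(95,110,20),(125,255,255));m=cv2.bitwise_not(b)
for r in (150,180,210,240,270,290):
    x=np.where(m[r,150:440])[0]+150; print(r,x.min(),x.max())
for c in (170,185,200,220,380,395,410):
    col=np.where(m[100:310,c])[0]+100; print("c",c,col.min(),col.max())
```

```text
150 164 419
180 166 415
210 169 412
240 172 409
270 175 405
290 177 403
c 170 118 227
c 185 118 295
c 200 118 295
c 220 117 296
c 380 118 297
c 395 119 297
c 410 119 234
```

Run:
```python
from h import *
cal=np.load("w8cal.npy",allow_pickle=True).item()
def line(p): # fit
    p=np.array(p);c=p.mean(0);return c,np.linalg.svd(p-c)[2][0]
L=plane(cal,[[163.9,150],[165.9,180],[168.8,210],[171.8,240],[174.8,270],[176.8,290]],.046)*1e3
Rr=plane(cal,[[419.3,150],[415.5,180],[412.4,210],[409.2,240],[405.5,270],[403.4,290]],.046)*1e3
T=plane(cal,[[163.4,120],[420.9,121]],.046)*1e3
B=plane(cal,[[185,295.6],[200,295.7],[220,296.2],[380,297.2],[395,297.4]],.046)*1e3
out=[]
for n,p in zip("LRTB",(L,Rr,T,B)):
    c,v=line(p); out.append((c,v)); print(n,c.round(1),np.degrees(np.arctan2(v[1],v[0])).round(2)%180)
def isect(a,b):
    s=np.linalg.solve(np.c_[a[1],-b[1]],b[0]-a[0]); return a[0]+s[0]*a[1]
l,r,t,b=out
C=np.array([isect(l,t),isect(r,t),isect(r,b),isect(l,b)]);print(C.round(1),C.mean(0),[np.linalg.norm(C[i]-C[(i+1)%4]).round(1) for i in range(4)])
# slot from rib edges at rib top: inner edges upper crop
for z in (.046,.044,.04):
  print(z,plane(cal,[[155+725/5.5,108+120/5.5],[290+38/5.5,108+122/5.5]],z)*1e3)
o=bot.get_obs()["ee_pos"]*1e3;print(o)
zt=(o[2]+43.4)/1e3
print("plate top far end",plane(cal,[[155+697/5.5,108+202/5.5]],zt)*1e3)
```

```text
L [437.1 243.4] 96.36
R [617.6 264.3] 96.33
T [519.3 330.6] 6.29
B [523.1 192.4] 6.14
[[428.5 320.6]
 [609.2 340.5]
 [624.4 203.3]
 [443.8 183.8]] [526.46275899 262.05148759] [np.float64(181.8), np.float64(138.1), np.float64(181.7), np.float64(137.6)]
0.046 [[516.52313298 323.4564074 ]
 [523.53392441 324.00576063]]
0.044 [[516.55044551 323.31503226]
 [523.61601924 323.86867813]]
0.04 [[516.60507057 323.03228199]
 [523.7802089  323.59451314]]
[521.21267735 267.25179079 129.63484989]
plate top far end [[513.59669954 327.07159506]]
```

```bash
python3 -m pendant '[[0.021,0.024,0.06,0,0.002,0.001,1],[0,0,0.06,0,0,0,1],[0,0,0.04,0,0,0,1],[0,0,0,0,0,0,1]]'
python3 - <<'E'
from h import *
st();go(526.8,262,80,6.3)
E
```

```text
time: 11.05
ee_pos: [0.5275, 0.2584, 0.0876]
tcp_rot: [180.0, 0.0, 5.9]
wrist_force: [0.2, -0.3, -0.9]
opening: 0.0085
t 11.1 tcp [527.5 258.4  87.6] rpy [1.7998e+02 4.0000e-02 5.9100e+00] F [ 0.25 -0.29 -0.89] open 8.5 q [ 26.   9.   2.  83.  -0. 110.]
turn units [ 0.0001  0.0002 -0.0022] rows>=0.0
shift now-axes [-0.0014 -0.0148  0.0304] shift axes after turn [-0.0013 -0.0148  0.0304] rows>=0.2
```

```bash
python3 -m pendant '[[-0.002,-0.015,0.03,0,0,-0.002,1],[0,0,0,0,0,0,1]]'
python3 - <<'E'
from h import *
st();go(526.8,262,80,6.3)
cal,im=shot("wrist","w9.png");np.save("w9cal.npy",cal,allow_pickle=True)
cv2.imwrite("pics/w9c.png",cv2.resize(im[90:210,200:360],None,fx=4.5,fy=4.5,interpolation=cv2.INTER_CUBIC))
E
```

```text
time: 11.25
ee_pos: [0.5266, 0.2619, 0.0797]
tcp_rot: [180.0, 0.0, 6.3]
wrist_force: [-0.5, 0.4, 0.5]
opening: 0.0085
t 11.2 tcp [526.6 261.9  79.7] rpy [1.7999e+02 5.0000e-02 6.2600e+00] F [-0.48  0.42  0.49] open 8.5 q [ 26.  10.   2.  82.   0. 110.]
turn units [ 0.0001  0.0003 -0.0002] rows>=0.0
shift now-axes [ 0.0009 -0.0002 -0.0011] shift axes after turn [ 0.0009 -0.0002 -0.0011] rows>=0.0
```

View pics/w9c.png

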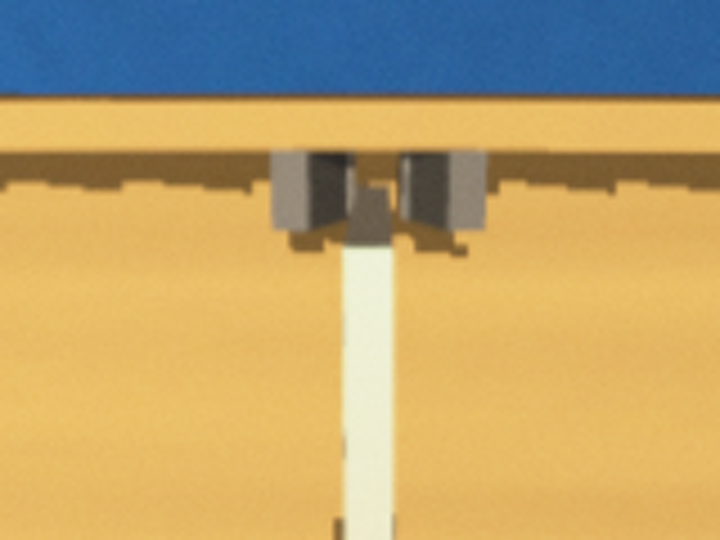

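Plate end face (370,187) sits about 1 mm left of the slot centre (376), well within the flare. Nudging and descending.

```bash
python3 -m pendant '[[0.003,0,0.03,0,0,0,1],[0,0,0.04,0,0,0,1],[0,0,0.03,0,0,0,1],[0,0,0,0,0,0,1]]'
python3 - <<'E'
from h import *
st();go(527.2,262,24,6.3)
E
```

```text
time: 11.7
ee_pos: [0.5281, 0.2627, 0.0543]
tcp_rot: [-180.0, -0.1, 6.3]
wrist_force: [-0.1, -0.3, 0.8]
opening: 0.0084
t 11.7 tcp [528.1 262.7  54.3] rpy [-1.7997e+02 -1.0000e-01  6.2900e+00] F [-0.1  -0.25  0.75] open 8.4 q [ 26.  10.  -1.  79.  -0. 110.]
turn units [-0.0002 -0.0005 -0.0001] rows>=0.0
shift now-axes [-0.0041  0.0024  0.1213] shift axes after turn [-0.0039  0.0023  0.1213] rows>=0.6
```

```bash
python3 -m pendant '[[-0.004,0.002,0.05,0,0,0,1],[0,0,0.04,0,0,0,1],[0,0,0,0,0,0,1]]'
python3 - <<'E'
from h import *
st();go(527.2,262,24,6.3)
E
```

```text
time: 12.0
ee_pos: [0.5269, 0.2621, 0.0298]
tcp_rot: [-180.0, -0.1, 6.3]
wrist_force: [0.5, 0.8, -1.3]
opening: 0.0084
t 12.0 tcp [526.9 262.1  29.8] rpy [-1.7997e+02 -8.0000e-02  6.2900e+00] F [ 0.49  0.8  -1.26] open 8.4 q [ 26.  10.  -3.  77.   0. 110.]
turn units [-0.0002 -0.0004 -0.    ] rows>=0.0
shift now-axes [0.001  0.0003 0.0232] shift axes after turn [0.001  0.0003 0.0232] rows>=0.1
```

```bash
python3 -m pendant '[[0,0,0.025,0,0,0,1],[0,0,0,0,0,0,1],[0,0,0.01,0,0,0,1],[0,0,0,0,0,0,1]]'
python3 - <<'E'
from h import *
st();shot("wrist","w10.png");st()
E
```

```text
time: 12.4
ee_pos: [0.5287, 0.2627, 0.024]
tcp_rot: [-179.9, -0.4, 6.3]
wrist_force: [-1.6, 0.1, -1.8]
opening: 0.0082
t 12.4 tcp [528.7 262.7  24. ] rpy [-179.88   -0.38    6.28] F [-1.64  0.06 -1.85] open 8.2 q [ 26.  10.  -4.  76.  -0. 110.]
t 12.4 tcp [528.6 262.7  23.8] rpy [-179.88   -0.36    6.28] F [-0.34 -0.01 -0.16] open 8.3 q [ 26.  10.  -4.  76.  -0. 110.]
```

View pics/w10.png

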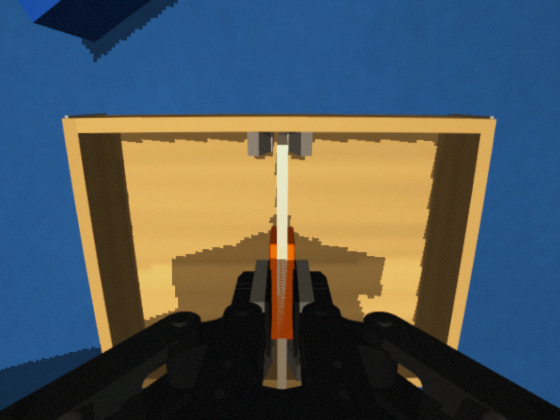

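The plate sits between the ribs at (282,145), at full depth. Releasing.

```bash
python3 -m pendant '[[0,0,0,0,0,0,0.6],[0,0,0,0,0,0,0.6],[0,0,0,0,0,0,0.6],[0,0,-0.05,0,0,0,0.6],[0,0,-0.1,0,0,0,0.6],[0,0,-0.15,0,0,0,0.6],[0,0,-0.15,0,0,0,0.3],[0,0,-0.1,0,0,0,0],[0,0,0,0,0,0,0]]'
python3 - <<'E'
from h import *
st();cal,im=shot("wrist","w11.png");go(555,-6,200,90)
cal,im=shot("top","t11.png");shot("side","s11.png")
E
```

```text
time: 13.35
ee_pos: [0.5269, 0.2618, 0.1686]
tcp_rot: [-179.9, -0.3, 6.3]
wrist_force: [0.7, -1.0, 0.5]
opening: 0.0758
t 13.3 tcp [526.9 261.8 168.6] rpy [-179.91   -0.31    6.28] F [ 0.71 -1.05  0.48] open 75.8 q [ 26.   9.  11.  92.  -0. 110.]
turn units [ 0.0006 -0.0013 -0.4651] rows>=9.7
shift now-axes [-0.0038  1.0765 -0.1333] shift axes after turn [-1.0706  0.1134 -0.1321] rows>=5.4
```

View pics/w11.png

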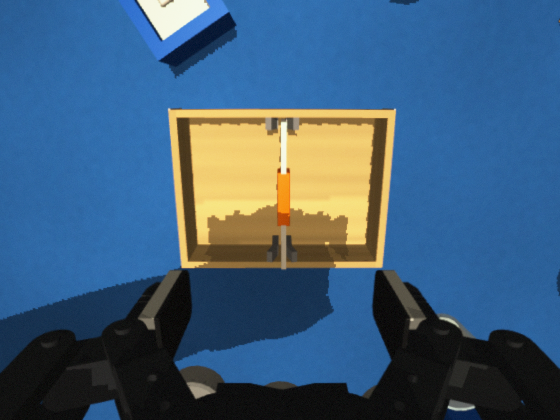

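View pics/t11.png

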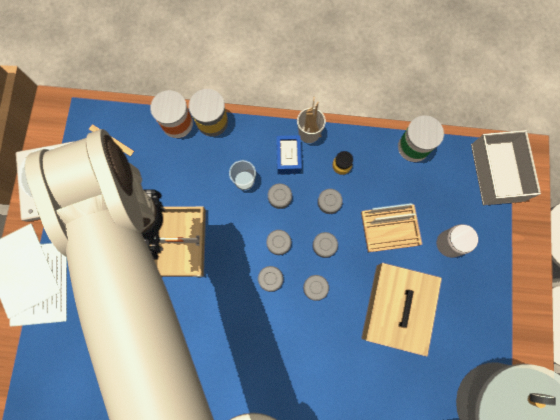

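Divider stands in both rib pairs (283,122)–(284,268), with the orange grip centred. The castings are unmoved. Turning and heading to overlook the castings.

```bash
python3 -m pendant '[[0,0,-0.05,0,0,-0.045,0],[0,0,-0.05,0,0,-0.045,0],[0,0,0,0,0,-0.045,0],[0,0,0,0,0,-0.045,0],[0,0,0,0,0,-0.045,0],[0,0,0,0,0,-0.045,0],[0,0,0,0,0,-0.045,0],[0,0,0,0,0,-0.045,0],[0,0,0,0,0,-0.045,0],[0,0,0,0,0,-0.045,0],[0,0,0,0,0,-0.045,0]]'
python3 - <<'E'
from h import *
st();go(480,-60,230,96.3)
E
```

```text
time: 14.6
ee_pos: [0.519, 0.2578, 0.1705]
tcp_rot: [-178.3, 0.5, 98.9]
wrist_force: [-0.1, -1.1, -0.0]
opening: 0.0852
t 14.6 tcp [519.  257.8 170.5] rpy [-178.35    0.55   98.87] F [-0.09 -1.09 -0.01] open 85.2 q [26. 11. 13. 94. -0. 18.]
turn units [-0.0091  0.0032  0.0142] rows>=0.4
shift now-axes [-1.2343 -0.3564 -0.2161] shift axes after turn [-1.2465 -0.2944 -0.2381] rows>=6.5
```

```bash
python3 -m pendant '[[-0.1,-0.03,-0.06,-0.009,0.003,0.014,0],[-0.17,-0.04,-0.05,0,0,0,0],[-0.17,-0.04,-0.05,0,0,0,0],[-0.17,-0.04,-0.05,0,0,0,0],[-0.17,-0.04,-0.02,0,0,0,0],[-0.17,-0.04,0,0,0,0,0],[-0.17,-0.04,0,0,0,0,0],[-0.08,0,0,0,0,0,0],[0,0,0,0,0,0,0],[0,0,0,0,0,0,0]]'
python3 - <<'E'
from h import *
st();cal,im=shot("wrist","w12.png");np.save("w12cal.npy",cal,allow_pickle=True)
E
```

```text
time: 15.6
ee_pos: [0.4807, -0.0588, 0.2146]
tcp_rot: [-178.5, 0.1, 96.7]
wrist_force: [0.1, 0.2, 0.2]
opening: 0.0853
t 15.6 tcp [480.7 -58.8 214.6] rpy [-1.7854e+02  1.4000e-01  9.6710e+01] F [0.08 0.2  0.18] open 85.3 q [ -7.  -2.   4.  98.  -0. -13.]
```

View pics/w12.png

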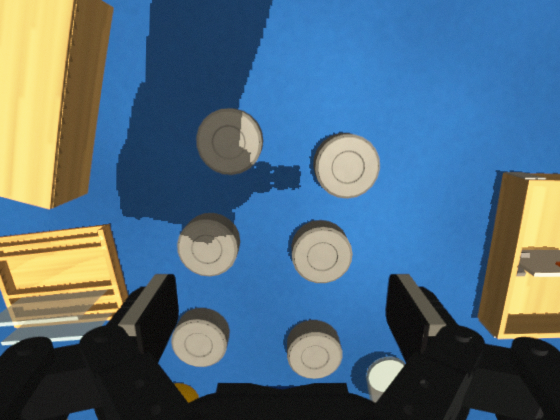

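All six castings are visible, with dish rings at (229,142), (349,167), (206,246), (322,256), (200,342) and (314,352).

Run:
```python
from h import *
cal=np.load("w12cal.npy",allow_pickle=True).item();im=cv2.imread("pics/w12.png");H=hsv(im)
m=cv2.inRange(H,(0,0,40),(180,90,255))
k,l,s,ce=cv2.connectedComponentsWithStats(m)
for c in ((229,142),(349,167),(206,246),(322,256),(200,342),(314,352)):
    i=l[c[1]+15,c[0]]
    print(c,(plane(cal,[c],.029)*1e3).round(0),s[i] if i else 0)
go(555,-6,60,96.3)
```

```text
(229, 142) [[ 444. -116.]] [ 196  108   67   67 3498]
(349, 167) [[455.   6.]] [ 313  133   67   66 3424]
(206, 246) [[ 556. -132.]] [ 177  213   63   63 3107]
(322, 256) [[553.  -7.]] [ 291  221   62   62 3021]
(200, 342) [[ 677. -132.]] [ 171  308   58   59 2696]
(314, 352) [[674.   2.]] [ 287  320   56   59 2638]
turn units [-0.0081  0.0008  0.0025] rows>=0.2
shift now-axes [0.175  0.3354 0.6092] shift axes after turn [0.176  0.3183 0.6181] rows>=3.6
```

```bash
python3 -m pendant '[[0.058,0.11,0.05,-0.008,0,0.002,0],[0.058,0.11,0.1,0,0,0,0],[0.058,0.11,0.15,0,0,0,0],[0,0,0.15,0,0,0,0],[0,0,0.1,0,0,0,0],[0,0,0,0,0,0,0],[0,0,0,0,0,0,0]]'
python3 - <<'E'
from h import *
st();go(553.5,-7,20,96.3);shot("wrist","w13.png")
E
```

```text
time: 16.35
ee_pos: [0.5593, 0.0053, 0.0698]
tcp_rot: [-179.9, 0.1, 97.0]
wrist_force: [0.2, -0.2, 0.7]
opening: 0.0857
t 16.4 tcp [559.3   5.3  69.8] rpy [-1.7992e+02  8.0000e-02  9.6990e+01] F [ 0.18 -0.2   0.66] open 85.7 q [ 1.  6. -3. 81. -0. -6.]
turn units [-0.0005  0.0004  0.0038] rows>=0.1
shift now-axes [-0.0458 -0.0288  0.1995] shift axes after turn [-0.0464 -0.0285  0.1994] rows>=1.0
```

View pics/w13.png

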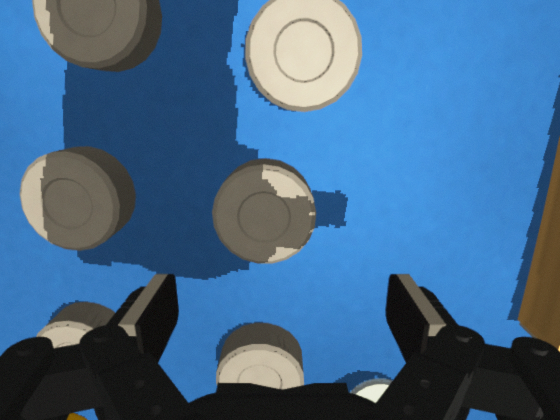

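```bash
python3 - <<'E'
from h import *
st();print(plane(bot.calibration("wrist"),[[264,216]],.0285)*1e3);go(554,-6.5,0,96.3)
E
python3 -m pendant '[[-0.046,-0.028,0.1,0,0,0.004,0],[0,0,0.1,0,0,0,0],[0,0,0.04,0,0,0,0],[0,0,0,0,0,0,0]]'
python3 - <<'E'
from h import *
st();go(554,-6.5,-15,96.3)
E
```

```text
t 16.4 tcp [559.3   5.2  70. ] rpy [-1.7992e+02  7.0000e-02  9.6970e+01] F [ 0.46  0.35 -1.48] open 85.6 q [ 1.  6. -3. 81. -0. -6.]
[[553.31485406  -6.92835513]]
turn units [-0.0004  0.0004  0.0037] rows>=0.1
shift now-axes [-0.0437 -0.0265  0.28  ] shift axes after turn [-0.0444 -0.0263  0.2799] rows>=1.4
time: 16.8
ee_pos: [0.5578, -0.0066, 0.0165]
tcp_rot: [179.4, 0.1, 96.3]
wrist_force: [0.1, -0.4, 0.9]
opening: 0.0854
t 16.8 tcp [557.8  -6.6  16.5] rpy [1.7945e+02 1.5000e-01 9.6290e+01] F [ 0.13 -0.43  0.94] open 85.4 q [-1.  6. -9. 74. -0. -7.]
turn units [ 0.0031  0.0008 -0.    ] rows>=0.1
shift now-axes [ 0.0023 -0.0165  0.1258] shift axes after turn [ 0.002  -0.0153  0.1259] rows>=0.6
```

```bash
python3 -m pendant '[[0.002,-0.018,0.06,0.003,0,0,0],[0,-0.002,0.05,0,0,0,0],[0,0,0,0,0,0,0]]'
python3 - <<'E'
from h import *
st();go(553.5,-6.5,-26,96.3);shot("wrist","w14.png")
E
```

```text
time: 17.1
ee_pos: [0.5546, -0.0065, -0.0095]
tcp_rot: [179.8, 0.2, 96.3]
wrist_force: [-0.3, 0.1, -0.1]
opening: 0.0855
t 17.1 tcp [554.6  -6.5  -9.5] rpy [179.77   0.18  96.31] F [-0.33  0.06 -0.14] open 85.5 q [ -1.   7. -11.  72.  -0.  -7.]
turn units [0.0013 0.001  0.    ] rows>=0.0
shift now-axes [ 0.0006 -0.0048  0.0659] shift axes after turn [ 0.0004 -0.0046  0.0659] rows>=0.3
```

View pics/w14.png

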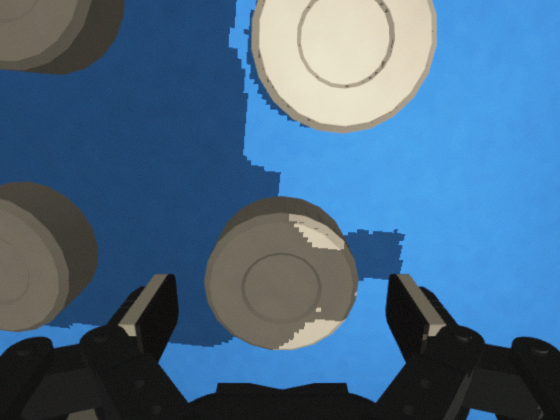

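Casting centred between the jaws at (281,287). Lowering gently.

```bash
python3 -m pendant '[[0,-0.005,0.04,0.001,0.001,0,0],[0,0,0.025,0,0,0,0],[0,0,0,0,0,0,0],[0,0,0,0,0,0,0]]'
python3 - <<'E'
from h import *
st();go(553.5,-6.5,-30,96.3)
E
```

```text
time: 17.55
ee_pos: [0.5543, -0.0066, -0.0257]
tcp_rot: [179.9, -0.0, 96.3]
wrist_force: [-0.2, 0.0, 0.7]
opening: 0.0851
t 17.6 tcp [554.3  -6.6 -25.7] rpy [ 1.7987e+02 -1.0000e-02  9.6310e+01] F [-0.17  0.03  0.71] open 85.1 q [ -1.   7. -13.  70.   0.  -7.]
turn units [ 0.0007 -0.      0.0001] rows>=0.0
shift now-axes [ 0.0007 -0.003   0.0174] shift axes after turn [ 0.0007 -0.0029  0.0174] rows>=0.1
```

```bash
cat >> h.py <<'E'
def heft(n=6):
    f=[]
    for i in range(n):
        f.append(bot.get_obs()["wrist_force"]); bot.camera("wrist")
    f=np.array(f); print("mean F",f.mean(0).round(2),"sd",f.std(0).round(2))
E
python3 -m pendant '[[0,0,0,0,0,0,1],[0,0,0,0,0,0,1],[0,0,0,0,0,0,1],[0,0,0,0,0,0,1]]' 60; python3 -c "
from h import *
st();heft(4)"; python3 -m pendant '[[0,0,-0.08,0,0,0,1],[0,0,-0.12,0,0,0,1],[0,0,-0.12,0,0,0,1],[0,0,-0.08,0,0,0,1],[0,0,0,0,0,0,1],[0,0,0,0,0,0,1],[0,0,0,0,0,0,1]]'; python3 -c "
from h import *
st();heft(8);st();shot('wrist','w15.png')"
```

```text
time: 17.95
ee_pos: [0.5546, -0.0067, -0.0248]
tcp_rot: [179.8, 0.0, 96.3]
wrist_force: [-0.2, 0.3, -3.5]
opening: 0.0642
t 17.9 tcp [554.6  -6.7 -24.8] rpy [1.7983e+02 1.0000e-02 9.6310e+01] F [-0.2   0.26 -3.55] open 64.2 q [ -1.   7. -13.  70.   0.  -7.]
mean F [-0.12  0.08 -2.69] sd [0.1  0.54 0.63]
time: 18.85
ee_pos: [0.5521, -0.0066, 0.0744]
tcp_rot: [-179.8, -0.0, 96.3]
wrist_force: [-0.5, -0.0, -3.3]
opening: 0.0641
t 18.9 tcp [552.1  -6.6  74.4] rpy [-1.7982e+02 -4.0000e-02  9.6310e+01] F [-0.5  -0.03 -3.31] open 64.1 q [-1.  5. -4. 81.  0. -7.]
mean F [-0.31 -0.23 -2.95] sd [0.31 0.44 0.31]
t 19.2 tcp [552.3  -6.6  75.2] rpy [-1.7985e+02 -3.0000e-02  9.6310e+01] F [ 0.01 -0.01 -2.85] open 64.2 q [-1.  5. -4. 81.  0. -7.]
```

View pics/w15.png

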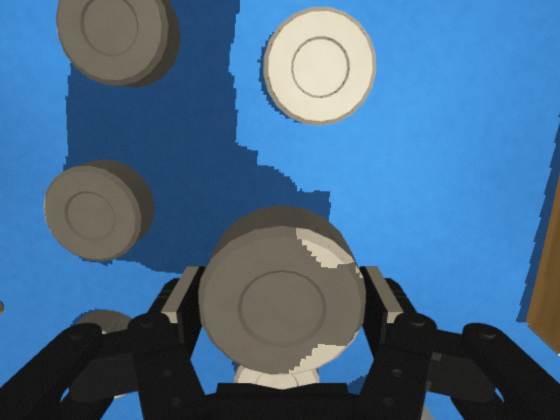

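Heft is −2.95 N, so this one is metal-filled (M1). Putting it back down until the floor is known.

```bash
python3 -c "
from h import *
go(553.5,-6.5,-25,96.3)"; python3 -m pendant '[[0,0.004,0.1,0,0,0,1],[0,0,0.12,0,0,0,1],[0,0,0.12,0,0,0,1],[0,0,0.02,0,0,0,1],[0,0,0,0,0,0,1]]'; python3 -c "
from h import *
st();go(553.5,-6.5,-25,96.3)"
```

```text
turn units [-0.0008 -0.0002  0.0001] rows>=0.0
shift now-axes [-1.000e-04  5.600e-03  4.013e-01] shift axes after turn [2.000e-04 4.600e-03 4.013e-01] rows>=2.0
time: 19.8
ee_pos: [0.5546, -0.0065, -0.0154]
tcp_rot: [179.9, -0.0, 96.3]
wrist_force: [-0.2, 0.3, -2.4]
opening: 0.0639
t 19.8 tcp [554.6  -6.5 -15.4] rpy [ 1.7993e+02 -1.0000e-02  9.6310e+01] F [-0.17  0.29 -2.43] open 63.9 q [ -1.   7. -12.  71.   0.  -7.]
turn units [ 0.0004 -0.      0.0001] rows>=0.0
shift now-axes [ 0.0006 -0.0044  0.0383] shift axes after turn [ 0.0006 -0.0044  0.0383] rows>=0.2
```

```bash
python3 -m pendant '[[0,-0.004,0.02,0,0,0,1],[0,0,0.008,0,0,0,1]]';python3 -m pendant '[[0,0,0.008,0,0,0,1],[0,0,0.0,0,0,0,1]]';python3 -m pendant '[[0,0,0.006,0,0,0,1],[0,0,0.0,0,0,0,1]]';python3 -m pendant '[[0,0,0.006,0,0,0,1],[0,0,0.0,0,0,0,1]]'
```

```text
time: 20.0
ee_pos: [0.5549, -0.0066, -0.0203]
tcp_rot: [179.8, 0.0, 96.3]
wrist_force: [0.0, -0.3, -1.6]
opening: 0.0637
time: 20.2
ee_pos: [0.556, -0.0067, -0.0207]
tcp_rot: [179.6, 0.0, 96.3]
wrist_force: [0.3, -0.3, -2.9]
opening: 0.064
time: 20.4
ee_pos: [0.5566, -0.0067, -0.0213]
tcp_rot: [179.5, 0.0, 96.3]
wrist_force: [0.3, -0.7, -3.5]
opening: 0.0636
time: 20.6
ee_pos: [0.5568, -0.0067, -0.0227]
tcp_rot: [179.5, 0.0, 96.3]
wrist_force: [0.8, -0.2, -2.9]
opening: 0.0639
```

```bash
python3 -m pendant '[[0,-0.012,0.02,0.003,0,0,1],[0,0,0.0,0,0,0,1]]';python3 -m pendant '[[0,0,0.015,0,0,0,1],[0,0,0.0,0,0,0,1]]'; python3 -c "
from h import *
st();heft(3)"
```

```text
time: 20.8
ee_pos: [0.5564, -0.0069, -0.0242]
tcp_rot: [179.7, 0.1, 96.3]
wrist_force: [-0.2, 0.5, -3.7]
opening: 0.0642
time: 21.0
ee_pos: [0.5574, -0.0069, -0.0243]
tcp_rot: [179.5, 0.1, 96.3]
wrist_force: [0.1, 0.4, -4.0]
opening: 0.064
t 21.0 tcp [557.4  -6.9 -24.3] rpy [1.7955e+02 8.0000e-02 9.6320e+01] F [ 0.15  0.36 -3.97] open 64.0 q [ -1.   7. -12.  70.  -0.  -7.]
mean F [-0.12 -0.12  0.54] sd [1.02 0.43 5.4 ]
```

```bash
python3 -m pendant '[[0,0,0,0,0,0,0],[0,0,0,0,0,0,0],[0,0,-0.03,0,0,0,0],[0,0,-0.1,0.001,0,0,0],[0,0,-0.15,0,0,0,0],[0,0,-0.15,0,0,0,0],[0,0,0,0,0,0,0]]';  python3 -c "
from h import *
st();heft(3);go(455.5,5.5,60,96.3)"
```

```text
time: 21.85
ee_pos: [0.555, -0.0068, 0.085]
tcp_rot: [-179.9, 0.1, 96.3]
wrist_force: [0.2, -0.1, 1.0]
opening: 0.0851
t 21.9 tcp [555.   -6.8  85. ] rpy [-1.7995e+02  5.0000e-02  9.6320e+01] F [ 0.23 -0.06  1.03] open 85.1 q [-1.  5. -3. 82. -0. -7.]
mean F [ 0.16 -0.18  0.05] sd [0.5  0.13 0.91]
turn units [-0.0026  0.      0.0001] rows>=0.1
shift now-axes [ 0.0916 -0.38    0.0797] shift axes after turn [ 0.0915 -0.3806  0.0766] rows>=2.0
```

```bash
python3 -m pendant '[[0.03,-0.12,0,-0.002,0,0,0],[0.03,-0.12,0.02,0,0,0,0],[0.03,-0.13,0.06,0,0,0,0],[0,0,0.08,0,0,0,0],[0,0,0,0,0,0,0],[0,0,0,0,0,0,0]]';  python3 -c "
from h import *
st();shot('wrist','w16.png');go(455.5,5.5,0,96.3)"
```

```text
time: 22.6
ee_pos: [0.4501, 0.0057, 0.0302]
tcp_rot: [-179.2, -0.1, 96.3]
wrist_force: [-0.3, 0.4, -0.9]
opening: 0.0853
t 22.6 tcp [450.1   5.7  30.2] rpy [-1.7917e+02 -8.0000e-02  9.6300e+01] F [-0.31  0.43 -0.9 ] open 85.3 q [  1.  -8. -21.  77.  -0.  -6.]
turn units [-0.0047 -0.0004  0.    ] rows>=0.1
shift now-axes [-0.0032  0.023   0.1201] shift axes after turn [-0.003   0.0212  0.1204] rows>=0.6
```

View pics/w16.png

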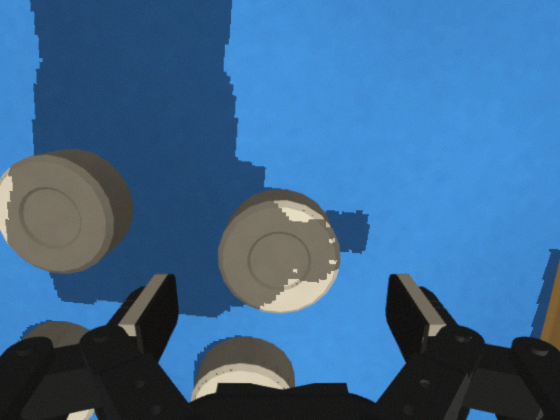

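Ring at (279,258); computing and lowering.

```bash
python3 -c "
from h import *
print(plane(bot.calibration('wrist'),[[279,258]],.0285)*1e3)"; python3 -m pendant '[[-0.003,0.021,0.08,-0.004,0,0,0],[0,0.004,0.08,0,0,0,0],[0,0.002,0.05,0,0,0,0],[0,0,0,0,0,0,0],[0,0,0,0,0,0,0]]';  python3 -c "
from h import *
st();go(455.5,5.5,-25,96.3)"
```

```text
[[453.44500082   4.30274947]]
time: 23.15
ee_pos: [0.4605, 0.0054, -0.0212]
tcp_rot: [179.9, -0.1, 96.3]
wrist_force: [-0.1, -0.1, 0.2]
opening: 0.0855
t 23.1 tcp [460.5   5.4 -21.2] rpy [ 1.7995e+02 -6.0000e-02  9.6270e+01] F [-0.12 -0.08  0.17] open 85.5 q [  1.  -6. -25.  71.   0.  -6.]
turn units [ 0.0003 -0.0003 -0.0002] rows>=0.0
shift now-axes [ 0.0024 -0.0197  0.0154] shift axes after turn [ 0.0024 -0.0197  0.0154] rows>=0.1
```

```bash
python3 -m pendant '[[0.003,-0.026,0.016,0,0,0,0],[0,0,0,0,0,0,0],[0,0,0,0,0,0,1],[0,0,0,0,0,0,1],[0,0,0,0,0,0,1],[0,0,0,0,0,0,1]]' 60; python3 -c "
from h import *
st()"; python3 -m pendant '[[0,0,-0.08,0,0,0,1],[0,0,-0.12,0,0,0,1],[0,0,-0.12,0,0,0,1],[0,0,-0.08,0,0,0,1],[0,0,0,0,0,0,1],[0,0,0,0,0,0,1],[0,0,0,0,0,0,1]]'; python3 -c "
from h import *
st();heft(8);st();shot('wrist','w17.png');go(455,5,-24,96.3)"
```

```text
time: 23.75
ee_pos: [0.4549, 0.0054, -0.0222]
tcp_rot: [179.7, -0.0, 96.3]
wrist_force: [-0.5, -0.3, -2.1]
opening: 0.0638
t 23.8 tcp [454.9   5.4 -22.2] rpy [ 1.7974e+02 -3.0000e-02  9.6270e+01] F [-0.52 -0.3  -2.05] open 63.8 q [  1.  -7. -26.  70.   0.  -6.]
time: 24.45
ee_pos: [0.4519, 0.0054, 0.0768]
tcp_rot: [-179.9, -0.1, 96.3]
wrist_force: [-0.3, 0.2, -2.2]
opening: 0.064
t 24.4 tcp [451.9   5.4  76.8] rpy [-1.7986e+02 -8.0000e-02  9.6280e+01] F [-0.34  0.23 -2.25] open 64.0 q [  1.  -9. -17.  82.   0.  -6.]
mean F [ 0.2   0.19 -2.73] sd [0.3  0.35 0.33]
t 24.9 tcp [452.2   5.4  77.7] rpy [-1.799e+02 -7.000e-02  9.627e+01] F [ 0.07  0.43 -3.29] open 64.1 q [  1.  -9. -17.  82.   0.  -6.]
turn units [-0.0005 -0.0004 -0.0002] rows>=0.0
shift now-axes [-0.003   0.0113  0.407 ] shift axes after turn [-0.0025  0.0107  0.4071] rows>=2.0
```

Heft −2.73 N, so this is the second metal-filled (M2). Putting it back.

```bash
python3 -m pendant '[[0,0.008,0.1,0,0,0,1],[0,0,0.12,0,0,0,1],[0,0,0.12,0,0,0,1],[0,-0.005,0.05,0,0,0,1],[0,0,0,0,0,0,1]]';python3 -c "
from h import *
st();go(455,5,-22,96.3)"
```

```text
time: 25.4
ee_pos: [0.4542, 0.0055, -0.0214]
tcp_rot: [179.9, -0.1, 96.3]
wrist_force: [1.3, -0.1, -2.6]
opening: 0.0638
t 25.4 tcp [454.2   5.5 -21.4] rpy [ 1.7989e+02 -5.0000e-02  9.6270e+01] F [ 1.28 -0.1  -2.63] open 63.8 q [  1.  -7. -26.  71.   0.  -6.]
turn units [ 0.0006 -0.0003 -0.0001] rows>=0.0
shift now-axes [-0.0025  0.0031  0.0026] shift axes after turn [-0.0025  0.0031  0.0025] rows>=0.0
```

Release, rise, and go to the (444,−116) one.

```bash
python3 -m pendant '[[0,0,0,0,0,0,0],[0,0,0,0,0,0,0],[0,0,-0.03,0,0,0,0],[0,0,-0.1,0.001,0,0,0],[0,0,-0.15,0,0,0,0],[0,0,-0.1,0,0,0,0],[0,0,0,0,0,0,0]]';  python3 -c "
from h import *
st();go(444.5,-116,60,96.3)"
```

```text
time: 26.1
ee_pos: [0.4579, 0.0055, 0.0875]
tcp_rot: [179.4, 0.0, 96.3]
wrist_force: [0.6, -0.4, 0.3]
opening: 0.0854
t 26.1 tcp [457.9   5.5  87.5] rpy [1.794e+02 1.000e-02 9.628e+01] F [ 0.61 -0.41  0.34] open 85.4 q [  1.  -9. -16.  82.   0.  -6.]
turn units [ 0.0034  0.0001 -0.0001] rows>=0.1
shift now-axes [-0.4773 -0.1075  0.1089] shift axes after turn [-0.4773 -0.1065  0.1099] rows>=2.5
```

```bash
python3 -m pendant '[[-0.12,-0.026,0,0.003,0,0,0],[-0.12,-0.026,0,0,0,0,0],[-0.12,-0.026,0.04,0,0,0,0],[-0.12,-0.026,0.08,0,0,0,0],[0,0,0.08,0,0,0,0],[0,0,0,0,0,0,0],[0,0,0,0,0,0,0]]';  python3 -c "
from h import *
st();shot('wrist','w18.png');go(444.5,-116,-24,96.3)"
```

```text
time: 26.8
ee_pos: [0.4493, -0.1215, 0.044]
tcp_rot: [179.2, 0.2, 96.4]
wrist_force: [0.5, -0.6, -0.1]
opening: 0.0856
t 26.8 tcp [ 449.3 -121.5   44. ] rpy [179.18   0.23  96.38] F [ 0.51 -0.62 -0.14] open 85.6 q [-15.  -8. -20.  77.   0. -22.]
turn units [0.0046 0.0013 0.0006] rows>=0.1
shift now-axes [ 0.0243 -0.0209  0.2716] shift axes after turn [ 0.0232 -0.017   0.272 ] rows>=1.4
```

View pics/w18.png

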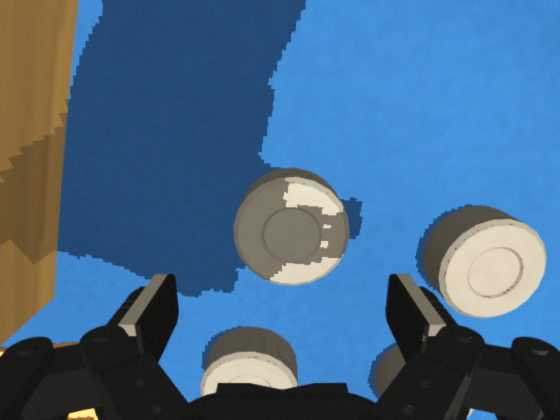

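```bash
python3 -c "
from h import *
print(plane(bot.calibration('wrist'),[[293,236]],.0285)*1e3)"; python3 -m pendant '[[0.023,-0.02,0.1,0.004,0.001,0,0],[0,0,0.1,0,0,0,0],[0,0,0.07,0,0,0,0],[0,0,0,0,0,0,0],[0,0,0,0,0,0,0]]';  python3 -c "
from h import *
st();go(444.5,-116,-25,96.3)"
```

```text
[[ 444.94506394 -115.77261698]]
time: 27.35
ee_pos: [0.4487, -0.1143, -0.0186]
tcp_rot: [179.4, 0.2, 96.7]
wrist_force: [0.3, 0.3, 0.1]
opening: 0.0851
t 27.4 tcp [ 448.7 -114.3  -18.6] rpy [179.42   0.22  96.69] F [0.32 0.27 0.06] open 85.1 q [-14.  -6. -25.  70.   0. -21.]
turn units [0.0032 0.0012 0.0022] rows>=0.1
shift now-axes [-0.0048 -0.0177  0.0256] shift axes after turn [-0.005  -0.0174  0.0258] rows>=0.2
```

```bash
python3 -m pendant '[[-0.005,-0.018,0.026,0.003,0.001,0.002,0],[0,0,0,0,0,0,0],[0,0,0,0,0,0,1],[0,0,0,0,0,0,1],[0,0,0,0,0,0,1],[0,0,0,0,0,0,1]]' 60; python3 -c "
from h import *
st()"; python3 -m pendant '[[0,0,-0.08,0,0,0,1],[0,0,-0.12,0,0,0,1],[0,0,-0.12,0,0,0,1],[0,0,-0.08,0,0,0,1],[0,0,0,0,0,0,1],[0,0,0,0,0,0,1],[0,0,0,0,0,0,1]]'; python3 -c "
from h import *
st();heft(8);st();shot('wrist','w19.png');go(490,258.4,150,96.3);go(444,-115.5,-24,96.3)"
```

```text
time: 27.95
ee_pos: [0.4469, -0.1166, -0.0205]
tcp_rot: [179.7, 0.2, 96.3]
wrist_force: [0.5, -0.2, -1.0]
opening: 0.0639
t 27.9 tcp [ 446.9 -116.6  -20.5] rpy [1.7967e+02 1.6000e-01 9.6330e+01] F [ 0.52 -0.23 -0.99] open 63.9 q [-15.  -6. -25.  70.  -0. -21.]
time: 28.65
ee_pos: [0.4444, -0.116, 0.0797]
tcp_rot: [179.9, 0.1, 96.3]
wrist_force: [0.9, 0.6, -1.7]
opening: 0.0639
t 28.6 tcp [ 444.4 -116.    79.7] rpy [1.7994e+02 5.0000e-02 9.6310e+01] F [ 0.9   0.65 -1.69] open 63.9 q [-15.  -8. -16.  82.  -0. -21.]
mean F [ 0.28  0.18 -0.93] sd [0.65 0.53 0.47]
t 29.1 tcp [ 444.6 -116.1   80.4] rpy [1.7991e+02 6.0000e-02 9.6310e+01] F [ 0.45  0.85 -1.04] open 63.7 q [-15.  -8. -16.  82.  -0. -21.]
turn units [0.0005 0.0004 0.0001] rows>=0.0
shift now-axes [ 1.4686  0.3456 -0.279 ] shift axes after turn [ 1.469   0.3447 -0.2779] rows>=7.7
turn units [0.0005 0.0004 0.0001] rows>=0.0
shift now-axes [ 0.0031 -0.003   0.418 ] shift axes after turn [ 0.0026 -0.0023  0.4181] rows>=2.1
```

Heft −0.93 N, so plain resin (R1). Putting it back.

```bash
python3 -m pendant '[[0,0,0.1,0,0,0,1],[0,0,0.12,0,0,0,1],[0,0,0.12,0,0,0,1],[0,-0.003,0.05,0,0,0,1],[0,0,0,0,0,0,1]]';python3 -c "
from h import *
st();go(446,-116.5,-20.5,96.3)"
```

```text
time: 29.6
ee_pos: [0.4453, -0.1166, -0.0186]
tcp_rot: [179.7, 0.1, 96.3]
wrist_force: [-0.3, 0.5, -0.7]
opening: 0.064
t 29.6 tcp [ 445.3 -116.6  -18.6] rpy [1.7972e+02 1.3000e-01 9.6310e+01] F [-0.28  0.47 -0.73] open 64.0 q [-15.  -6. -25.  71.  -0. -21.]
turn units [0.0016 0.0007 0.0001] rows>=0.0
shift now-axes [0.     0.0027 0.0076] shift axes after turn [0.     0.0027 0.0075] rows>=0.0
```

```bash
python3 -m pendant '[[0,0.0,0.008,0.001,0,0,1],[0,0,0,0,0,0,0],[0,0,0,0,0,0,0],[0,0,-0.03,0,0,0,0],[0,0,-0.1,0.001,0,0,0],[0,0,-0.15,0,0,0,0],[0,0,-0.1,0,0,0,0],[0,0,0,0,0,0,0]]';  python3 -c "
from h import *
st();go(556.5,-132,60,96.3)"
```

```text
time: 30.4
ee_pos: [0.448, -0.117, 0.0862]
tcp_rot: [179.6, 0.3, 96.3]
wrist_force: [-0.3, -0.3, 0.1]
opening: 0.0856
t 30.4 tcp [ 448.  -117.    86.2] rpy [179.63   0.31  96.31] F [-0.3  -0.28  0.06] open 85.6 q [-15.  -8. -15.  82.  -0. -21.]
turn units [0.002  0.0017 0.0001] rows>=0.1
shift now-axes [-0.1067  0.4242  0.1083] shift axes after turn [-0.1072  0.4249  0.105 ] rows>=2.3
```

```bash
python3 -m pendant '[[-0.027,0.11,0,0.002,0.001,0,0],[-0.027,0.11,0,0,0,0,0],[-0.027,0.11,0.04,0,0,0,0],[-0.027,0.08,0.08,0,0,0,0],[0,0,0.08,0,0,0,0],[0,0,0,0,0,0,0],[0,0,0,0,0,0,0]]';  python3 -c "
from h import *
st();shot('wrist','w20.png');go(556.5,-132,-24,96.3)"
```

```text
time: 31.1
ee_pos: [0.5592, -0.1339, 0.0402]
tcp_rot: [179.5, 0.3, 96.3]
wrist_force: [-0.0, -0.1, 1.0]
opening: 0.0854
t 31.1 tcp [ 559.2 -133.9   40.2] rpy [179.54   0.3   96.3 ] F [-0.04 -0.1   0.99] open 85.4 q [-13.   8.  -5.  77.  -0. -20.]
turn units [0.0025 0.0016 0.    ] rows>=0.1
shift now-axes [ 0.0097 -0.0112  0.2569] shift axes after turn [ 0.0083 -0.0092  0.257 ] rows>=1.3
```

View pics/w20.png

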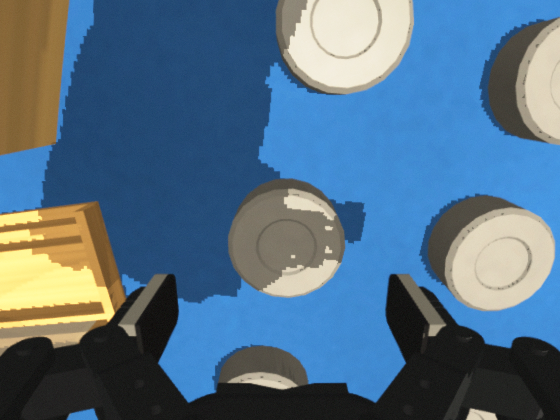

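```bash
python3 -c "
from h import *
print(plane(bot.calibration('wrist'),[[286,247]],.0285)*1e3)"; python3 -m pendant '[[0.009,-0.016,0.1,0.002,0.001,0,0],[0,-0.003,0.1,0,0,0,0],[0,-0.003,0.06,0,0,0,0],[0,0,0,0,0,0,0],[0,0,0,0,0,0,0]]';  python3 -c "
from h import *
st();go(556,-132,-24,96.3)"
```

```text
[[ 559.94925858 -131.66880963]]
time: 31.65
ee_pos: [0.5557, -0.133, -0.0195]
tcp_rot: [179.4, 0.3, 96.3]
wrist_force: [-0.2, -0.4, -0.4]
opening: 0.0854
t 31.6 tcp [ 555.7 -133.   -19.5] rpy [179.43   0.28  96.29] F [-0.15 -0.41 -0.39] open 85.4 q [-13.   9. -10.  70.  -0. -20.]
turn units [ 0.0032  0.0016 -0.0001] rows>=0.1
shift now-axes [0.0041 0.0013 0.0182] shift axes after turn [0.004  0.0015 0.0182] rows>=0.1
```

```bash
python3 -m pendant '[[0.004,0.01,0.016,0.003,0.001,0,0],[0,0,0,0,0,0,0],[0,0,0,0,0,0,1],[0,0,0,0,0,0,1],[0,0,0,0,0,0,1],[0,0,0,0,0,0,1]]' 60; python3 -c "
from h import *
st()"; python3 -m pendant '[[0,0,-0.08,0,0,0,1],[0,0,-0.12,0,0,0,1],[0,0,-0.12,0,0,0,1],[0,0,-0.08,0,0,0,1],[0,0,0,0,0,0,1],[0,0,0,0,0,0,1],[0,0,0,0,0,0,1]]'; python3 -c "
from h import *
st();heft(6);st();shot('wrist','w21.png');go(476,256,90,96.3);go(560,-132,-24,96.3)"
```

```text
time: 32.25
ee_pos: [0.5606, -0.1318, -0.0195]
tcp_rot: [179.7, 0.2, 96.3]
wrist_force: [-0.2, -0.0, -0.7]
opening: 0.0638
t 32.2 tcp [ 560.6 -131.8  -19.5] rpy [1.7975e+02 1.5000e-01 9.6310e+01] F [-0.19 -0.04 -0.72] open 63.8 q [-13.  10.  -9.  71.  -0. -20.]
time: 32.95
ee_pos: [0.5552, -0.1308, 0.0752]
tcp_rot: [-179.5, -0.1, 96.3]
wrist_force: [-0.1, 0.7, -6.4]
opening: 0.0634
t 33.0 tcp [ 555.2 -130.8   75.2] rpy [-1.7947e+02 -1.0000e-01  9.6290e+01] F [-0.11  0.67 -6.44] open 63.4 q [-13.   8.  -1.  82.  -0. -19.]
mean F [ 0.03  0.4  -6.18] sd [0.74 0.46 0.57]
t 33.2 tcp [ 555.5 -130.8   76.1] rpy [-1.7951e+02 -9.0000e-02  9.6290e+01] F [-0.14 -0.23 -6.78] open 63.2 q [-13.   8.  -1.  82.  -0. -19.]
turn units [-0.0026 -0.0004 -0.0001] rows>=0.1
shift now-axes [ 1.5731 -0.1474 -0.0513] shift axes after turn [ 1.573  -0.1467 -0.0547] rows>=7.9
turn units [-0.0026 -0.0004 -0.0001] rows>=0.1
shift now-axes [-0.007   0.0203  0.4011] shift axes after turn [-0.0065  0.017   0.4013] rows>=2.0
```

View pics/w21.png

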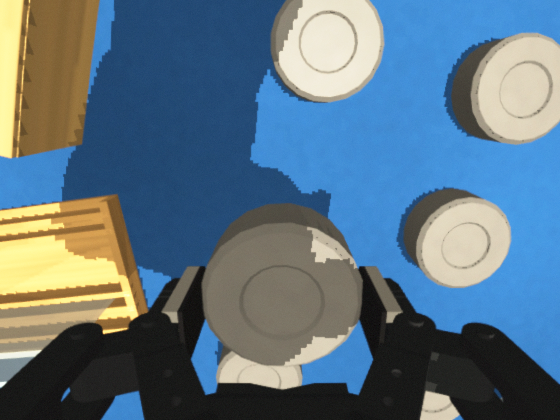

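Heft −6.18 N, so solid metal (S1). It goes straight to the crate floor. First, its centre relative to the TCP.

```bash
python3 -c "
from h import *
o=st();print(plane(bot.calibration('wrist'),[[282,300]],o['ee_pos'][2]+.0195+.0285)*1e3-o['ee_pos'][:2]*1e3)
go(480.8,257,120,96.3)"
```

```text
t 33.3 tcp [ 555.6 -130.9   76.3] rpy [-1.7953e+02 -8.0000e-02  9.6290e+01] F [ 0.44  0.89 -5.41] open 63.9 q [-13.   8.  -1.  82.  -0. -19.]
[[-0.76026855 -0.3533497 ]]
turn units [-0.0026 -0.0004 -0.0001] rows>=0.1
shift now-axes [ 1.5751 -0.1288 -0.1715] shift axes after turn [ 1.5749 -0.1272 -0.1747] rows>=7.9
```

```bash
python3 -m pendant '[[0.1,-0.01,-0.08,-0.002,0,0,1],[0.18,-0.015,-0.06,0,0,0,1],[0.18,-0.015,-0.03,0,0,0,1],[0.18,-0.015,0,0,0,0,1],[0.18,-0.015,0,0,0,0,1],[0.18,-0.015,0,0,0,0,1],[0.18,-0.015,0,0,0,0,1],[0.18,-0.015,0,0,0,0,1],[0.12,-0.015,0,0,0,0,1],[0.0,0,0,0,0,0,1],[0,0,0,0,0,0,1]]'; python3 -c "
from h import *
st();go(480.8,257,70,96.3)"
```

```text
time: 34.4
ee_pos: [0.4806, 0.247, 0.1206]
tcp_rot: [179.9, -0.2, 96.1]
wrist_force: [-0.2, -0.5, -5.9]
opening: 0.0635
t 34.4 tcp [480.6 247.  120.6] rpy [ 1.7992e+02 -1.7000e-01  9.6130e+01] F [-0.23 -0.52 -5.85] open 63.5 q [27.  3. -1. 86.  0. 21.]
turn units [ 0.0004 -0.001  -0.0009] rows>=0.0
shift now-axes [0.0389 0.0046 0.2027] shift axes after turn [0.0395 0.005  0.2026] rows>=1.0
```

```bash
python3 -m pendant '[[0.039,0.003,0.08,0,-0.001,-0.001,1],[0,-0.003,0.1,0,0,0,1],[0,-0.003,0.02,0,0,0,1],[0,0,0,0,0,0,1]]'; python3 -c "
from h import *
st();go(480.8,257,40,96.3);shot('wrist','w22.png')"
```

```text
time: 34.8
ee_pos: [0.4803, 0.2546, 0.0706]
tcp_rot: [179.8, 0.0, 96.2]
wrist_force: [0.1, -0.6, -5.8]
opening: 0.063
t 34.8 tcp [480.3 254.6  70.6] rpy [1.798e+02 1.000e-02 9.615e+01] F [ 0.11 -0.56 -5.75] open 63.0 q [28.  3. -6. 81. -0. 22.]
turn units [ 0.0011  0.     -0.0008] rows>=0.0
shift now-axes [0.0092 0.0026 0.1224] shift axes after turn [0.0092 0.0031 0.1224] rows>=0.6
```

View pics/w22.png

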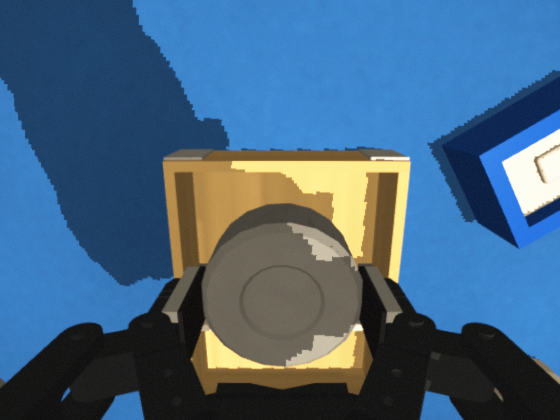

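Well centred over the bay between the walls at (170–405). Lowering.

```bash
python3 -m pendant '[[0.009,0.0,0.08,0.001,0,-0.001,1],[0,-0.003,0.1,0,0,0,1],[0,-0.003,0.08,0,0,0,1],[0,-0.003,0.03,0,0,0,1],[0,0,0,0,0,0,1]]'; python3 -c "
from h import *
st();go(480.8,257,-15.5,96.3)"
```

```text
time: 35.35
ee_pos: [0.4827, 0.2562, 0.0037]
tcp_rot: [179.5, -0.2, 96.1]
wrist_force: [0.5, 0.4, -5.8]
opening: 0.0633
t 35.4 tcp [482.7 256.2   3.7] rpy [179.46  -0.18  96.12] F [ 0.54  0.36 -5.76] open 63.3 q [ 28.   5. -12.  73.  -0.  22.]
turn units [ 0.003 -0.001 -0.001] rows>=0.1
shift now-axes [ 0.0039 -0.0079  0.0769] shift axes after turn [ 0.0042 -0.0071  0.077 ] rows>=0.4
```

```bash
python3 -m pendant '[[0.004,-0.01,0.06,0.003,-0.001,-0.001,1],[0,-0.004,0.02,0,0,0,1],[0,0,0,0,0,0,1]]'; python3 -c "
from h import *
st();go(480.8,257,-15.5,96.3)"
```

```text
time: 35.65
ee_pos: [0.4808, 0.2575, -0.0146]
tcp_rot: [179.8, -0.1, 96.3]
wrist_force: [-0.3, 0.2, -6.8]
opening: 0.0635
t 35.6 tcp [480.8 257.5 -14.6] rpy [ 1.7982e+02 -8.0000e-02  9.6280e+01] F [-0.32  0.16 -6.75] open 63.5 q [ 28.   6. -13.  71.   0.  22.]
turn units [ 0.001  -0.0004 -0.0001] rows>=0.0
shift now-axes [-0.0019 -0.0004  0.0035] shift axes after turn [-0.0019 -0.0004  0.0036] rows>=0.0
```

```bash
python3 -m pendant '[[0,0,0.012,0.001,0,0,1],[0,0,0,0,0,0,1],[0,0,0,0,0,0,0.1],[0,0,0,0,0,0,0.1],[0,0,0,0,0,0,0.1],[0,0,-0.04,0,0,0,0.1],[0,0,-0.1,0.001,0,0,0.1],[0,0,-0.15,0,0,0,0.1],[0,0,-0.15,0,0,0,0.1],[0,0,-0.1,0,0,0,0.0],[0,0,0,0,0,0,0]]'; python3 -c "
from h import *
st();shot('wrist','w23.png');go(678,2,80,96.3)"
```

```text
time: 36.75
ee_pos: [0.4828, 0.2584, 0.132]
tcp_rot: [179.7, -0.3, 96.3]
wrist_force: [-0.5, 0.6, -0.0]
opening: 0.0858
t 36.8 tcp [482.8 258.4 132. ] rpy [179.68  -0.28  96.3 ] F [-0.49  0.58 -0.03] open 85.8 q [28.  3.  1. 87.  0. 22.]
turn units [ 0.0013 -0.0014 -0.    ] rows>=0.0
shift now-axes [-1.1051  0.6644  0.1996] shift axes after turn [-1.1043  0.6651  0.2016] rows>=6.5
```

View pics/w23.png

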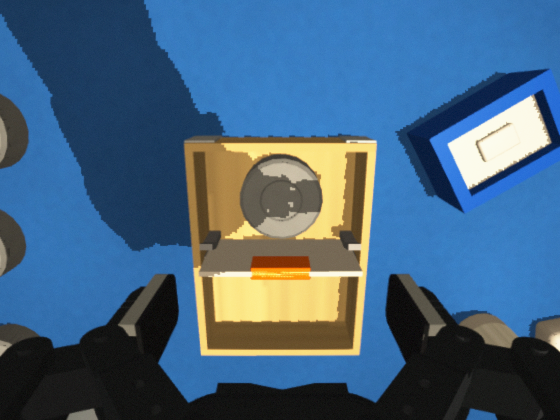

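S1 sits in the near bay at (281,200), flat. Next, the (677,2) casting.

```bash
python3 -m pendant '[[-0.14,0.084,0,0.001,-0.001,0,0],[-0.14,0.084,0,0,0,0,0],[-0.14,0.084,0,0,0,0,0],[-0.14,0.084,0,0,0,0,0],[-0.14,0.084,0,0,0,0,0],[-0.14,0.084,0,0,0,0,0],[-0.14,0.084,0,0,0,0,0],[-0.07,0.04,0.1,0,0,0,0],[0,0,0.1,0,0,0,0],[0,0,0,0,0,0,0],[0,0,0,0,0,0,0]]'; python3 -c "
from h import *
st();shot('wrist','w24.png');go(678,2,0,96.3)"
```

```text
time: 37.9
ee_pos: [0.6704, 0.0044, 0.0681]
tcp_rot: [-179.4, -0.1, 96.4]
wrist_force: [-0.2, 1.2, 0.7]
opening: 0.085
t 37.9 tcp [670.4   4.4  68.1] rpy [-1.7939e+02 -1.2000e-01  9.6440e+01] F [-0.22  1.24  0.74] open 85.0 q [ 0. 22. 15. 84.  0. -6.]
turn units [-0.0035 -0.0007  0.0009] rows>=0.1
shift now-axes [-0.0143  0.0328  0.2716] shift axes after turn [-0.0136  0.0299  0.272 ] rows>=1.4
```

View pics/w24.png

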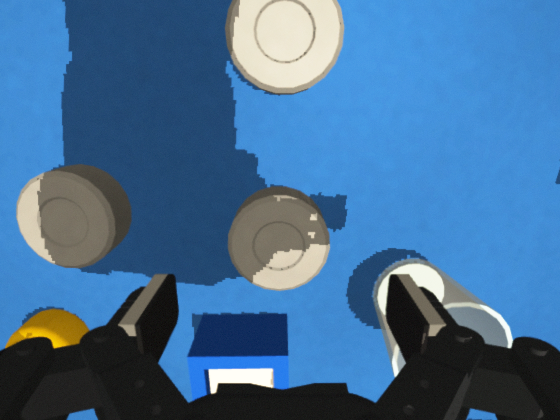

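```bash
python3 -c "
from h import *
c=bot.calibration('wrist');print(plane(c,[[279,245]],.0285)*1e3,plane(c,[[413,292]],.003)*1e3, plane(c,[[475,345]],.075)*1e3, plane(c,[[376,290],[413,260]],.003)*1e3)
o=proj(bot.calibration('top'),[[.73,.105,0]]);print(o)"
```

```text
[[681.10417012   3.89258664]] [[717.56791372 108.42875098]] [[710.32620643 116.90598116]] [[718.77948631  80.33675237]
 [692.08066814 102.66771642]]
[[245.59779115 177.50237637]]
```

Ring (279,245) puts the casting at (681,4). The cup is 21 mm clear of the finger, so I'll narrow the jaws slightly.

```bash
python3 -m pendant '[[-0.003,0.04,0.08,-0.003,0,0,0.06],[0,0,0.1,0,0,0,0.06],[0,0,0.08,0,0,0,0.06],[0,0,0,0,0,0,0.06]]'; python3 -c "
from h import *
st();go(681,3.8,-22,96.3)"
```

```text
time: 38.35
ee_pos: [0.6823, 0.0079, 0.0079]
tcp_rot: [179.6, -0.1, 96.7]
wrist_force: [-1.7, 0.1, -0.2]
opening: 0.0804
t 38.4 tcp [682.3   7.9   7.9] rpy [ 1.7961e+02 -9.0000e-02  9.6660e+01] F [-1.74  0.15 -0.22] open 80.4 q [ 1. 23. 11. 77.  0. -6.]
turn units [ 0.0022 -0.0005  0.002 ] rows>=0.1
shift now-axes [-0.0159 -0.008   0.1196] shift axes after turn [-0.0157 -0.0071  0.1197] rows>=0.6
```

```bash
python3 -m pendant '[[-0.016,-0.008,0.08,0.002,-0.001,0.002,0.06],[0,-0.003,0.04,0,0,0,0.06],[0,0,0,0,0,0,0.06],[0,0,0,0,0,0,0.06]]'; python3 -c "
from h import *
st();go(681,3.8,-22,96.3)"
```

```text
time: 38.75
ee_pos: [0.6819, 0.0048, -0.0185]
tcp_rot: [179.7, 0.1, 96.4]
wrist_force: [0.2, 0.1, 0.9]
opening: 0.0806
t 38.8 tcp [681.9   4.8 -18.5] rpy [1.7968e+02 1.3000e-01 9.6380e+01] F [0.2  0.06 0.91] open 80.6 q [ 0. 24.  8. 74. -0. -6.]
turn units [0.0018 0.0007 0.0005] rows>=0.0
shift now-axes [-0.0035 -0.0041  0.0141] shift axes after turn [-0.0036 -0.004   0.0141] rows>=0.1
```

```bash
python3 -m pendant '[[-0.003,-0.004,0.016,0.001,0.001,0,0.06],[0,0,0,0,0,0,1],[0,0,0,0,0,0,1],[0,0,0,0,0,0,1],[0,0,0,0,0,0,1]]' 60; python3 -c "
from h import *
st()"; python3 -m pendant '[[0,0,-0.08,0,0,0,1],[0,0,-0.12,0,0,0,1],[0,0,-0.12,0,0,0,1],[0,0,-0.08,0,0,0,1],[0,0,0,0,0,0,1],[0,0,0,0,0,0,1],[0,0,0,0,0,0,1]]'; python3 -c "
from h import *
st();heft(6);shot('wrist','w25.png')
go(572.2,267.1,120,96.3);go(681,4,-24,96.3)"
```

```text
time: 39.25
ee_pos: [0.6821, 0.0037, -0.0202]
tcp_rot: [179.7, -0.0, 96.4]
wrist_force: [-0.5, 0.8, -1.2]
opening: 0.0636
t 39.2 tcp [682.1   3.7 -20.2] rpy [ 1.7971e+02 -5.0000e-02  9.6380e+01] F [-0.47  0.78 -1.15] open 63.6 q [ 0. 24.  8. 74.  0. -6.]
time: 39.95
ee_pos: [0.677, 0.0038, 0.0728]
tcp_rot: [-179.4, -0.2, 96.4]
wrist_force: [0.3, 0.8, -5.9]
opening: 0.0636
t 40.0 tcp [677.    3.8  72.8] rpy [-1.794e+02 -1.700e-01  9.639e+01] F [ 0.28  0.83 -5.85] open 63.6 q [ 0. 23. 17. 85.  0. -6.]
mean F [ 0.04 -0.02 -6.33] sd [0.37 0.4  0.59]
turn units [-0.0029 -0.0009  0.0005] rows>=0.1
shift now-axes [ 1.0938 -0.3025 -0.1779] shift axes after turn [ 1.0929 -0.3024 -0.1838] rows>=5.7
turn units [-0.0029 -0.0009  0.0005] rows>=0.1
shift now-axes [-0.0021  0.0183  0.3921] shift axes after turn [-0.0009  0.0147  0.3922] rows>=2.0
```

View pics/w25.png

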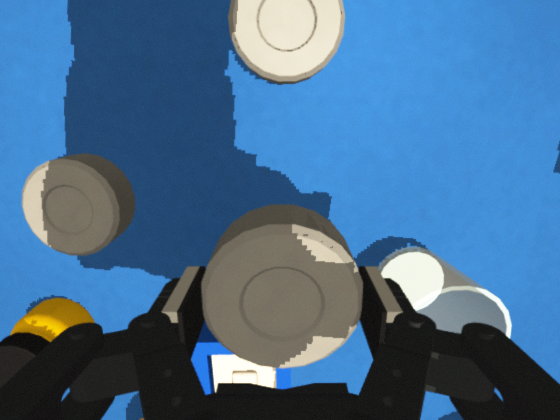

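Heft −6.33 N, so S2, and the last one must be resin. S2 goes to the far bay floor; I'll rise first and pass above the cup.

```bash
python3 -m pendant '[[0,-0.02,-0.1,-0.003,-0.001,0,1],[0,-0.03,-0.1,0,0,0,1],[0.12,-0.04,-0.02,0,0,0,1],[0.18,-0.05,0,0,0,0,1],[0.18,-0.05,0,0,0,0,1],[0.18,-0.05,0,0,0,0,1],[0.18,-0.05,0,0,0,0,1],[0.15,-0.02,0,0,0,0,1],[0,0,0,0,0,0,1],[0,0,0,0,0,0,1]]'; python3 -c "
from h import *
st();go(572.2,267.1,70,96.3)"
```

```text
time: 41.3
ee_pos: [0.5695, 0.2489, 0.1306]
tcp_rot: [179.9, -0.1, 96.2]
wrist_force: [0.5, -0.1, -6.2]
opening: 0.0638
t 41.3 tcp [569.5 248.9 130.6] rpy [ 1.7987e+02 -5.0000e-02  9.6210e+01] F [ 0.5  -0.12 -6.25] open 63.8 q [24. 14. 12. 88.  0. 17.]
turn units [ 0.0007 -0.0003 -0.0005] rows>=0.0
shift now-axes [0.0711 0.0182 0.2427] shift axes after turn [0.0713 0.0188 0.2425] rows>=1.3
```

```bash
python3 -m pendant '[[0.07,0.015,0.06,0,0,0,1],[0,-0.003,0.1,0,0,0,1],[0,-0.003,0.07,0,0,0,1],[0,0,0,0,0,0,1],[0,0,0,0,0,0,1]]'; python3 -c "
from h import *
st();go(572.2,267.1,-16,96.3);shot('wrist','w26.png')"
```

```text
time: 41.8
ee_pos: [0.5718, 0.2659, 0.0699]
tcp_rot: [179.8, -0.1, 96.0]
wrist_force: [0.4, -0.7, -5.7]
opening: 0.0636
t 41.8 tcp [571.8 265.9  69.9] rpy [ 1.7982e+02 -7.0000e-02  9.5980e+01] F [ 0.38 -0.69 -5.71] open 63.6 q [25. 15.  7. 82.  0. 19.]
turn units [ 0.001  -0.0004 -0.0018] rows>=0.0
shift now-axes [0.0041 0.001  0.3437] shift axes after turn [0.0045 0.0021 0.3437] rows>=1.7
```

View pics/w26.png

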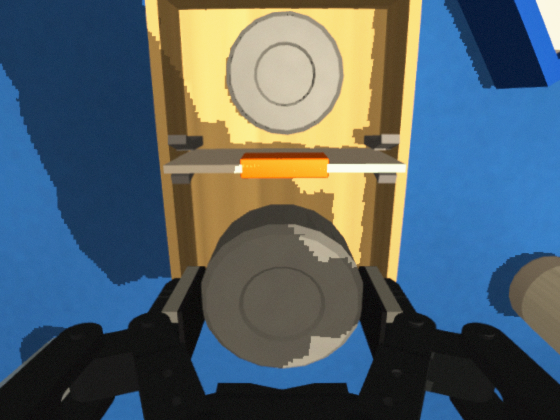

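```bash
python3 -m pendant '[[0.004,0.002,0.1,0.001,0,-0.002,1],[0,-0.003,0.1,0,0,0,1],[0,-0.003,0.07,0,0,0,1],[0,-0.002,0.02,0,0,0,1],[0,0,0,0,0,0,1]]'; python3 -c "
from h import *
st();go(572.2,267.1,-16,96.3)"
```

```text
time: 42.35
ee_pos: [0.5746, 0.2671, 0.0014]
tcp_rot: [179.5, -0.2, 96.2]
wrist_force: [0.0, 0.5, -6.0]
opening: 0.0633
t 42.4 tcp [574.6 267.1   1.4] rpy [179.54  -0.22  96.19] F [ 0.04  0.52 -6.02] open 63.3 q [25. 17.  1. 74.  0. 19.]
turn units [ 0.0026 -0.0012 -0.0006] rows>=0.1
shift now-axes [ 0.0009 -0.0102  0.0696] shift axes after turn [ 0.0011 -0.0096  0.0697] rows>=0.4
```

```bash
python3 -m pendant '[[0.001,-0.012,0.055,0.003,-0.001,0,1],[0,-0.004,0.02,0,0,0,1],[0,0,0,0,0,0,1]]'; python3 -c "
from h import *
st();go(572.2,267.1,-16,96.3)"
```

```text
time: 42.65
ee_pos: [0.5723, 0.2675, -0.0156]
tcp_rot: [179.9, -0.1, 96.2]
wrist_force: [0.0, -0.6, -5.7]
opening: 0.0633
t 42.6 tcp [572.3 267.5 -15.6] rpy [ 1.799e+02 -1.000e-01  9.617e+01] F [ 0.01 -0.6  -5.72] open 63.3 q [25. 17.  0. 73.  0. 19.]
turn units [ 0.0006 -0.0006 -0.0007] rows>=0.0
shift now-axes [-0.0017 -0.0004  0.0016] shift axes after turn [-0.0017 -0.0004  0.0016] rows>=0.0
```

```bash
python3 -m pendant '[[0,0,0.01,0,0,0,1],[0,0,0,0,0,0,0.1],[0,0,0,0,0,0,0.1],[0,0,0,0,0,0,0.1],[0,0,-0.04,0,0,0,0.1],[0,0,-0.1,0.001,0,0,0.1],[0,0,-0.15,0,0,0,0.1],[0,0,-0.15,0,0,0,0.1],[0,0,-0.1,0,0,0,0.0],[0,0,0,0,0,0,0]]'; python3 -c "
from h import *
st();shot('wrist','w27.png');go(555.5,-6.5,90,96.3)"
```

```text
time: 43.65
ee_pos: [0.574, 0.2682, 0.1321]
tcp_rot: [179.5, -0.3, 96.2]
wrist_force: [0.3, 0.4, -0.1]
opening: 0.0852
t 43.6 tcp [574.  268.2 132.1] rpy [179.49  -0.3   96.18] F [ 0.33  0.36 -0.13] open 85.2 q [25. 15. 14. 88.  0. 19.]
turn units [ 0.0024 -0.0015 -0.0007] rows>=0.1
shift now-axes [-1.0846 -0.1918  0.1551] shift axes after turn [-1.0834 -0.1929  0.1618] rows>=5.6
```

View pics/w27.png

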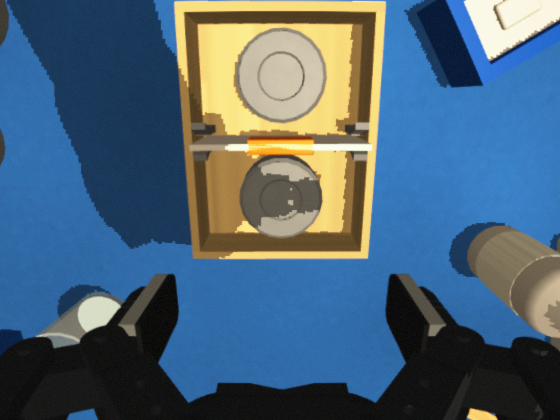

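Both solids are on the floor, at (281,76) and (281,199). Now M1.

```bash
python3 -m pendant '[[-0.17,-0.03,0,0.002,-0.001,0,0],[-0.17,-0.03,0,0,0,0,0],[-0.17,-0.03,0,0,0,0,0],[-0.17,-0.03,0,0,0,0,0],[-0.17,-0.03,0,0,0,0,0],[-0.17,-0.03,0.05,0,0,0,0],[0,0,0.12,0,0,0,0],[0,0,0.08,0,0,0,0],[0,0,0,0,0,0,0],[0,0,0,0,0,0,0]]'; python3 -c "
from h import *
st();shot('wrist','w28.png');go(555.5,-6.5,-22,96.3)"
```

```text
time: 44.7
ee_pos: [0.5517, -0.0003, 0.0576]
tcp_rot: [-179.6, -0.1, 96.2]
wrist_force: [-0.0, 0.4, -0.3]
opening: 0.0856
t 44.7 tcp [ 5.517e+02 -3.000e-01  5.760e+01] rpy [-1.796e+02 -8.000e-02  9.622e+01] F [-0.04  0.44 -0.31] open 85.6 q [-0.  5. -5. 80.  0. -6.]
turn units [-0.0023 -0.0005 -0.0004] rows>=0.0
shift now-axes [-0.0272  0.0147  0.3183] shift axes after turn [-0.0268  0.0124  0.3185] rows>=1.6
```

View pics/w28.png

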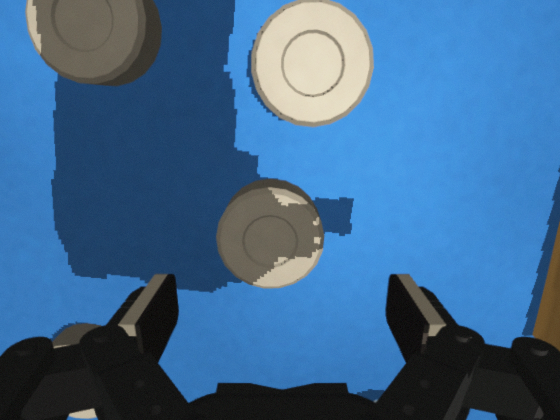

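```bash
python3 -c "
from h import *
print(plane(bot.calibration('wrist'),[[270,241]],.0285)*1e3)"; python3 -m pendant '[[-0.026,0.015,0.08,-0.002,0,0,0],[0,-0.003,0.1,0,0,0,0],[0,-0.003,0.1,0,0,0,0],[0,0,0.03,0,0,0,0],[0,0,0,0,0,0,0]]'; python3 -c "
from h import *
st();go(556,-6.5,-22,96.3)"
```

```text
[[556.64888631  -6.92300783]]
time: 45.25
ee_pos: [0.5588, -0.0041, -0.0159]
tcp_rot: [179.5, -0.0, 96.5]
wrist_force: [-0.3, -0.8, -0.0]
opening: 0.0853
t 45.2 tcp [558.8  -4.1 -15.9] rpy [ 1.7955e+02 -4.0000e-02  9.6460e+01] F [-0.25 -0.77 -0.  ] open 85.3 q [ -0.   7. -12.  71.   0.  -7.]
turn units [ 0.0025 -0.0002  0.0009] rows>=0.1
shift now-axes [-0.0083 -0.0124  0.0244] shift axes after turn [-0.0083 -0.0122  0.0245] rows>=0.1
```

```bash
python3 -m pendant '[[-0.009,-0.012,0.022,0.002,0,0.001,0],[0,0,0,0,0,0,0],[0,0,0,0,0,0,1],[0,0,0,0,0,0,1],[0,0,0,0,0,0,1],[0,0,0,0,0,0,1]]' 60; python3 -c "
from h import *
st()"; python3 -m pendant '[[0,0,-0.08,0,0,0,1],[0,0,-0.12,0,0,0,1],[0,0,-0.12,0,0,0,1],[0,0,-0.12,0,0,0,1],[0,0,-0.1,0,0,0,1],[0,0,0,0,0,0,1],[0,0,0,0,0,0,1]]'; python3 -c "
from h import *
st();heft(3);shot('wrist','w29.png')
go(480.8,257,130,96.3)"
```

```text
time: 45.85
ee_pos: [0.5588, -0.0066, -0.0162]
tcp_rot: [179.6, 0.0, 96.3]
wrist_force: [-0.0, 0.3, -2.2]
opening: 0.0635
t 45.9 tcp [558.8  -6.6 -16.2] rpy [1.7958e+02 2.0000e-02 9.6310e+01] F [-0.05  0.28 -2.24] open 63.5 q [ -1.   7. -12.  71.   0.  -7.]
time: 46.55
ee_pos: [0.5554, -0.0066, 0.1196]
tcp_rot: [180.0, -0.0, 96.3]
wrist_force: [0.2, -0.3, -4.0]
opening: 0.0635
t 46.5 tcp [555.4  -6.6 119.6] rpy [ 1.7999e+02 -4.0000e-02  9.6300e+01] F [ 0.24 -0.33 -3.98] open 63.5 q [-1.  5.  1. 86.  0. -7.]
mean F [ 0.37  0.2  -3.08] sd [0.33 0.48 0.63]
turn units [-0.0005 -0.0003  0.    ] rows>=0.0
shift now-axes [ 1.0805 -0.1787 -0.0431] shift axes after turn [ 1.0804 -0.1787 -0.0444] rows>=5.5
```

View pics/w29.png

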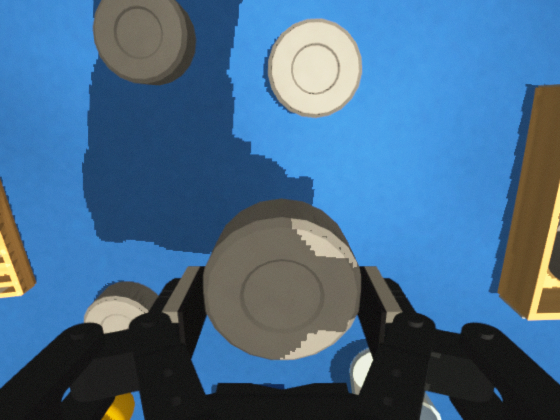

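```bash
python3 -c "
from h import *
o=st();print(plane(bot.calibration('wrist'),[[282,295]],o['ee_pos'][2]+.0162+.0285)*1e3-o['ee_pos'][:2]*1e3)"
python3 -m pendant '[[0.16,-0.027,-0.02,-0.001,0,0,1],[0.18,-0.028,-0.02,0,0,0,1],[0.18,-0.028,-0.01,0,0,0,1],[0.18,-0.028,0,0,0,0,1],[0.18,-0.028,0,0,0,0,1],[0.16,-0.02,0,0,0,0,1],[0,0,0,0,0,0,1],[0,0,0,0,0,0,1]]'; python3 -c "
from h import *
st();go(480.8,257,80,96.3)"
```

```text
t 46.8 tcp [554.8  -6.6 118.9] rpy [-1.7991e+02 -6.0000e-02  9.6300e+01] F [ 0.25 -0.05 -1.92] open 63.5 q [-1.  5.  1. 86.  0. -7.]
[[-1.42465665 -0.40723465]]
time: 47.55
ee_pos: [0.481, 0.2549, 0.1219]
tcp_rot: [-179.4, 0.1, 96.1]
wrist_force: [-0.2, 0.2, -2.6]
opening: 0.063
t 47.5 tcp [481.  254.9 121.9] rpy [-1.7939e+02  1.0000e-01  9.6120e+01] F [-0.18  0.23 -2.57] open 63.0 q [28.  4.  0. 87.  0. 22.]
turn units [-0.0034  0.0005 -0.001 ] rows>=0.1
shift now-axes [0.0087 0.002  0.1674] shift axes after turn [0.0084 0.0002 0.1674] rows>=0.8
```

```bash
python3 -m pendant '[[0.009,0.002,0.06,-0.003,0,-0.001,1],[0,-0.002,0.1,0,0,0,1],[0,-0.003,0.1,0,0,0,1],[0,-0.003,0.06,0,0,0,1],[0,0,0,0,0,0,1],[0,0,0,0,0,0,1]]'; python3 -c "
from h import *
st();go(481.5,257,18,96.3)"
```

```text
time: 48.15
ee_pos: [0.4794, 0.2509, 0.0365]
tcp_rot: [-179.8, 0.2, 96.0]
wrist_force: [0.4, 0.4, -2.1]
opening: 0.0634
t 48.1 tcp [479.4 250.9  36.5] rpy [-179.75    0.24   95.98] F [ 0.44  0.38 -2.06] open 63.4 q [28.  4. -9. 77. -0. 22.]
turn units [-0.0014  0.0013 -0.0018] rows>=0.1
shift now-axes [0.0236 0.0111 0.074 ] shift axes after turn [0.0232 0.0109 0.0742] rows>=0.4
```

```bash
python3 -m pendant '[[0.024,0.009,0.02,-0.001,0.001,-0.002,1],[0,0,0,0,0,0,1]]'; python3 -c "
from h import *
st();go(481.5,257,18,96.3)"
```

```text
time: 48.35
ee_pos: [0.4822, 0.257, 0.0326]
tcp_rot: [180.0, 0.0, 96.3]
wrist_force: [1.1, 0.1, -2.3]
opening: 0.0635
t 48.4 tcp [482.2 257.   32.6] rpy [179.96   0.    96.28] F [ 1.05  0.13 -2.32] open 63.5 q [28.  5. -9. 77. -0. 22.]
turn units [ 0.0002  0.     -0.0001] rows>=0.0
shift now-axes [ 0.0003 -0.003   0.0584] shift axes after turn [ 0.0003 -0.003   0.0584] rows>=0.3
```

```bash
python3 -m pendant '[[0,-0.006,0.055,0,0,0,1],[0,0,0.005,0,0,0,1],[0,0,0,0,0,0,1]]'; python3 -c "
from h import *
st();go(481.5,257,18,96.3);shot('wrist','w30.png')"
```

```text
time: 48.65
ee_pos: [0.4814, 0.2574, 0.0175]
tcp_rot: [179.9, -0.0, 96.3]
wrist_force: [-0.9, -0.3, -2.9]
opening: 0.0633
t 48.6 tcp [481.4 257.4  17.5] rpy [ 1.7985e+02 -4.0000e-02  9.6300e+01] F [-0.9  -0.3  -2.92] open 63.3 q [ 28.   5. -10.  75.  -0.  22.]
turn units [ 0.0008 -0.0002  0.    ] rows>=0.0
shift now-axes [-0.0017  0.0001 -0.0021] shift axes after turn [-0.0017  0.0001 -0.0021] rows>=0.0
```

Release M1.

```bash
python3 -m pendant '[[0,0,0.008,0,0,0,1],[0,0,0,0,0,0,0.1],[0,0,0,0,0,0,0.1],[0,0,0,0,0,0,0.1],[0,0,-0.04,0,0,0,0.1],[0,0,-0.1,0.001,0,0,0.1],[0,0,-0.15,0,0,0,0.1],[0,0,-0.15,0,0,0,0.1],[0,0,0,0,0,0,0.0],[0,0,0,0,0,0,0]]'; python3 -c "
from h import *
st();shot('wrist','w31.png');shot('top','t31.png');go(454,5.5,90,96.3)"
```

```text
time: 49.7
ee_pos: [0.4817, 0.2576, 0.1357]
tcp_rot: [179.8, -0.1, 96.3]
wrist_force: [0.7, 0.1, -0.5]
opening: 0.0852
t 49.7 tcp [481.7 257.6 135.7] rpy [ 1.798e+02 -1.300e-01  9.631e+01] F [ 0.68  0.12 -0.54] open 85.2 q [28.  3.  1. 88.  0. 22.]
turn units [ 0.001  -0.0006  0.0001] rows>=0.0
shift now-axes [-0.9902 -0.2208  0.1773] shift axes after turn [-0.9899 -0.22    0.1799] rows>=5.1
```

View pics/w31.png

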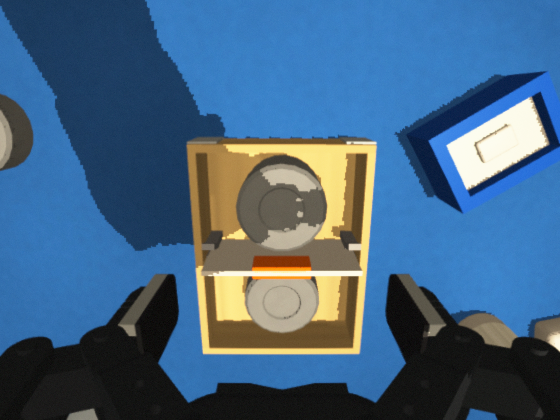

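View pics/t31.png

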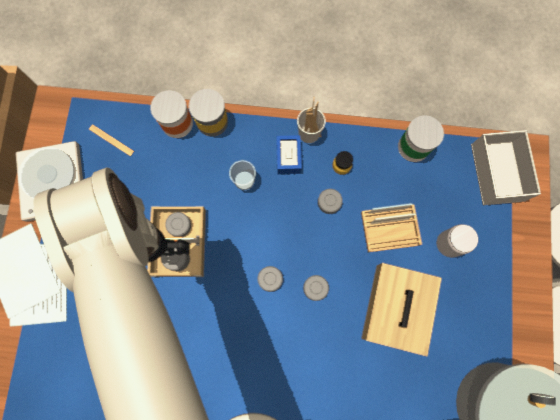

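M1 is stacked on S1 at (281,208). M2, R1 and R2 remain where they were on the bench. Fetch M2.

```bash
python3 -m pendant '[[-0.17,-0.037,0,0.001,0,0,0],[-0.17,-0.037,0,0,0,0,0],[-0.17,-0.037,0,0,0,0,0],[-0.17,-0.037,0,0,0,0,0],[-0.17,-0.037,0.05,0,0,0,0],[-0.1,-0.02,0.1,0,0,0,0],[0,0,0.12,0,0,0,0],[0,0,0.06,0,0,0,0],[0,0,0,0,0,0,0],[0,0,0,0,0,0,0]]'; python3 -c "
from h import *
st();shot('wrist','w32.png');go(454.5,5.5,-19,96.3)"
```

```text
time: 50.8
ee_pos: [0.4492, 0.0064, 0.0394]
tcp_rot: [-179.2, -0.1, 96.4]
wrist_force: [0.3, -0.2, 0.3]
opening: 0.0854
t 50.8 tcp [449.2   6.4  39.4] rpy [-1.792e+02 -7.000e-02  9.636e+01] F [ 0.28 -0.18  0.27] open 85.4 q [  1.  -8. -20.  78.  -0.  -6.]
turn units [-0.0044 -0.0004  0.0004] rows>=0.1
shift now-axes [-0.0066  0.0236  0.2336] shift axes after turn [-0.0063  0.0204  0.2339] rows>=1.2
```

View pics/w32.png

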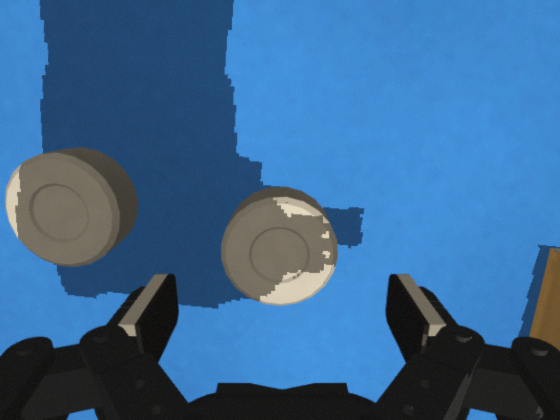

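```bash
python3 -c "
from h import *
print(plane(bot.calibration('wrist'),[[279,254]],.0285)*1e3)"; python3 -m pendant '[[-0.005,0.02,0.08,-0.004,0,0,0],[0,0.001,0.1,0,0,0,0],[0,0,0.07,0,0,0,0],[0,0,0,0,0,0,0],[0,0,0,0,0,0,0]]'; python3 -c "
from h import *
st();go(454.5,5.5,-20,96.3)"
```

```text
[[454.24924515   5.27802848]]
time: 51.35
ee_pos: [0.4582, 0.0075, -0.0196]
tcp_rot: [179.6, -0.0, 96.6]
wrist_force: [-0.5, 0.2, -0.1]
opening: 0.0856
t 51.4 tcp [458.2   7.5 -19.6] rpy [ 1.7964e+02 -3.0000e-02  9.6560e+01] F [-0.47  0.24 -0.11] open 85.6 q [  1.  -6. -26.  70.   0.  -6.]
turn units [ 0.002  -0.0002  0.0014] rows>=0.1
shift now-axes [-0.0062 -0.0158  0.0017] shift axes after turn [-0.0063 -0.0158  0.0018] rows>=0.1
```

```bash
python3 -m pendant '[[-0.006,-0.016,0.002,0.002,0,0.001,0],[0,0,0,0,0,0,0],[0,0,0,0,0,0,1],[0,0,0,0,0,0,1],[0,0,0,0,0,0,1],[0,0,0,0,0,0,1]]' 60; python3 -c "
from h import *
st()"; python3 -m pendant '[[0,0,-0.08,0,0,0,1],[0,0,-0.12,0,0,0,1],[0,0,-0.14,0,0,0,1],[0,0,-0.14,0,0,0,1],[0,0,-0.12,0,0,0,1],[0,0,0,0,0,0,1],[0,0,0,0,0,0,1]]'; python3 -c "
from h import *
o=st();heft(3);shot('wrist','w33.png')
go(572.2,267.1,130,96.3)"
```

```text
time: 51.95
ee_pos: [0.4565, 0.0057, -0.0153]
tcp_rot: [179.7, -0.0, 96.4]
wrist_force: [0.7, 0.3, -2.7]
opening: 0.0632
t 52.0 tcp [456.5   5.7 -15.3] rpy [179.71  -0.    96.39] F [ 0.71  0.34 -2.68] open 63.2 q [  1.  -7. -25.  71.   0.  -6.]
time: 52.65
ee_pos: [0.4532, 0.0055, 0.1362]
tcp_rot: [-179.8, -0.0, 96.4]
wrist_force: [1.1, 0.1, -3.1]
opening: 0.0631
t 52.6 tcp [453.2   5.5 136.2] rpy [-1.7985e+02 -5.0000e-02  9.6390e+01] F [ 1.07  0.06 -3.12] open 63.1 q [  1.  -9. -10.  89.   0.  -6.]
mean F [ 0.24 -0.18 -2.74] sd [0.59 0.23 0.27]
turn units [-0.0014 -0.0003  0.0005] rows>=0.0
shift now-axes [0.9868 0.592  0.0194] shift axes after turn [0.9877 0.5904 0.0211] rows>=5.8
```

View pics/w33.png

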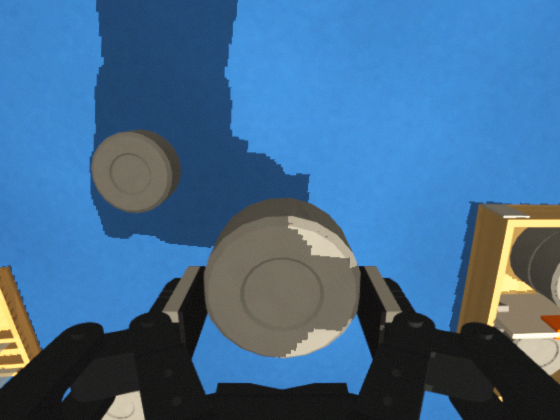

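```bash
python3 -c "
from h import *
o=st();print(plane(bot.calibration('wrist'),[[282,293]],o['ee_pos'][2]+.0153+.0285)*1e3-o['ee_pos'][:2]*1e3)"
python3 -m pendant '[[0.14,0.085,-0.02,-0.001,0,0,1],[0.16,0.1,-0.0,0,0,0,1],[0.16,0.1,-0.0,0,0,0,1],[0.16,0.1,0,0,0,0,1],[0.16,0.1,0,0,0,0,1],[0.14,0.08,0,0,0,0,1],[0,0,0,0,0,0,1],[0,0,0,0,0,0,1]]'; python3 -c "
from h import *
st();go(573,267.2,60,96.3)"
```

```text
t 52.9 tcp [452.6   5.5 135.3] rpy [-1.7974e+02 -6.0000e-02  9.6380e+01] F [ 0.05 -0.05 -3.5 ] open 63.3 q [  1.  -9. -11.  89.   0.  -6.]
[[-1.67306527 -0.43061123]]
time: 53.65
ee_pos: [0.568, 0.2576, 0.1276]
tcp_rot: [-179.1, 0.2, 96.2]
wrist_force: [-0.2, -0.5, -2.8]
opening: 0.0633
t 53.6 tcp [568.  257.6 127.6] rpy [-179.13    0.19   96.17] F [-0.24 -0.45 -2.79] open 63.3 q [24. 15. 14. 89.  0. 18.]
turn units [-0.0049  0.0011 -0.0007] rows>=0.1
shift now-axes [0.037  0.0281 0.27  ] shift axes after turn [0.036  0.0241 0.2705] rows>=1.4
```

```bash
python3 -m pendant '[[0.037,0.026,0.06,-0.004,0.001,-0.001,1],[0,-0.002,0.1,0,0,0,1],[0,-0.003,0.1,0,0,0,1],[0,-0.003,0.03,0,0,0,1],[0,0,0,0,0,0,1],[0,0,0,0,0,0,1]]'; python3 -c "
from h import *
st();go(573,267.2,19,96.3)"
```

```text
time: 54.25
ee_pos: [0.5691, 0.2621, 0.052]
tcp_rot: [-179.7, 0.1, 96.1]
wrist_force: [0.2, 0.4, -2.9]
opening: 0.0627
t 54.2 tcp [569.1 262.1  52. ] rpy [-1.797e+02  1.000e-01  9.613e+01] F [ 0.23  0.39 -2.95] open 62.7 q [25. 15.  6. 81. -0. 19.]
turn units [-0.0017  0.0006 -0.0009] rows>=0.0
shift now-axes [0.0188 0.0185 0.1319] shift axes after turn [0.0185 0.0179 0.132 ] rows>=0.7
```

```bash
python3 -m pendant '[[0.019,0.018,0.05,-0.001,0,-0.001,1],[0,-0.002,0.03,0,0,0,1],[0,0,0,0,0,0,1]]'; python3 -c "
from h import *
st();go(573,267.2,19,96.3)"
```

```text
time: 54.55
ee_pos: [0.5743, 0.2677, 0.0334]
tcp_rot: [179.9, 0.0, 96.3]
wrist_force: [-0.7, -0.3, -3.1]
opening: 0.0635
t 54.5 tcp [574.3 267.7  33.4] rpy [1.7987e+02 3.0000e-02 9.6290e+01] F [-0.73 -0.33 -3.14] open 63.5 q [25. 16.  5. 78. -0. 19.]
turn units [ 0.0007  0.0001 -0.0001] rows>=0.0
shift now-axes [-0.0015 -0.0055  0.0574] shift axes after turn [-0.0015 -0.0054  0.0574] rows>=0.3
```

```bash
python3 -m pendant '[[-0.001,-0.008,0.055,0.001,0,0,1],[0,0,0.004,0,0,0,1],[0,0,0,0,0,0,1]]'; python3 -c "
from h import *
st();go(573,267.2,19,96.3)"
```

```text
time: 54.85
ee_pos: [0.573, 0.2678, 0.0185]
tcp_rot: [179.9, -0.0, 96.3]
wrist_force: [-0.8, -0.4, 1.3]
opening: 0.0629
t 54.9 tcp [573.  267.8  18.5] rpy [ 1.7993e+02 -3.0000e-02  9.6310e+01] F [-0.79 -0.37  1.26] open 62.9 q [25. 16.  3. 77.  0. 19.]
turn units [ 0.0004 -0.0002  0.    ] rows>=0.0
shift now-axes [-0.0025 -0.0004 -0.0022] shift axes after turn [-0.0025 -0.0004 -0.0022] rows>=0.0
```

Contact felt; releasing.

```bash
python3 -m pendant '[[0,0,0,0,0,0,0.1],[0,0,0,0,0,0,0.1],[0,0,0,0,0,0,0.1],[0,0,-0.04,0,0,0,0.1],[0,0,-0.1,0.001,0,0,0.1],[0,0,-0.15,0,0,0,0.1],[0,0,-0.15,0,0,0,0.1],[0,0,0,0,0,0,0.0],[0,0,0,0,0,0,0]]'; python3 -c "
from h import *
st();shot('wrist','w34.png');go(681,-132,130,96.3)"
```

```text
time: 55.75
ee_pos: [0.5729, 0.2677, 0.136]
tcp_rot: [-180.0, -0.1, 96.3]
wrist_force: [-0.2, -0.3, -0.2]
opening: 0.0855
t 55.8 tcp [572.9 267.7 136. ] rpy [-1.7998e+02 -6.0000e-02  9.6310e+01] F [-0.25 -0.34 -0.24] open 85.5 q [25. 16. 15. 90.  0. 19.]
turn units [ 0.0002 -0.0004  0.    ] rows>=0.0
shift now-axes [-1.6368  0.2534  0.0239] shift axes after turn [-1.6368  0.2536  0.026 ] rows>=8.3
```

View pics/w34.png

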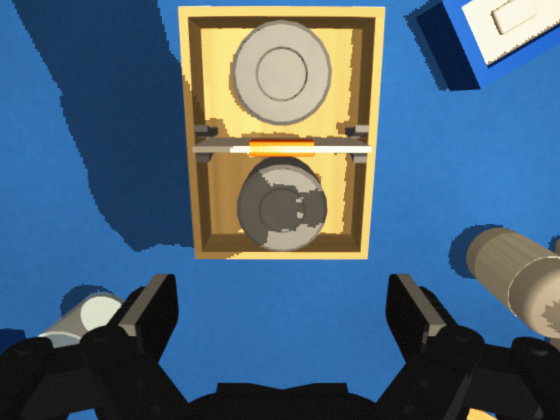

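Both second layers sit flat. Now R2 at (680,−132).

```bash
python3 -m pendant '[[-0.18,0.028,0,0,0,0,0],[-0.18,0.028,0,0,0,0,0],[-0.18,0.028,0,0,0,0,0],[-0.18,0.028,0,0,0,0,0],[-0.18,0.028,0,0,0,0,0],[-0.18,0.028,0,0,0,0,0],[-0.18,0.028,0,0,0,0,0],[-0.18,0.028,0,0,0,0,0],[-0.1,0.02,0.1,0,0,0,0],[0,0,0.12,0,0,0,0],[0,0,0,0,0,0,0],[0,0,0,0,0,0,0]]'; python3 -c "
from h import *
st();shot('wrist','w35.png');go(679,-132,-19,96.3)"
```

```text
time: 57.0
ee_pos: [0.6747, -0.1226, 0.068]
tcp_rot: [-179.3, -0.2, 96.5]
wrist_force: [0.3, 0.1, 0.5]
opening: 0.0856
t 57.0 tcp [ 674.7 -122.6   68. ] rpy [-179.27   -0.19   96.46] F [0.32 0.06 0.52] open 85.6 q [-10.  24.  19.  85.  -0. -17.]
turn units [-0.0042 -0.0011  0.001 ] rows>=0.1
shift now-axes [-0.0415  0.0178  0.3467] shift axes after turn [-0.0403  0.0133  0.3471] rows>=1.7
```

View pics/w35.png

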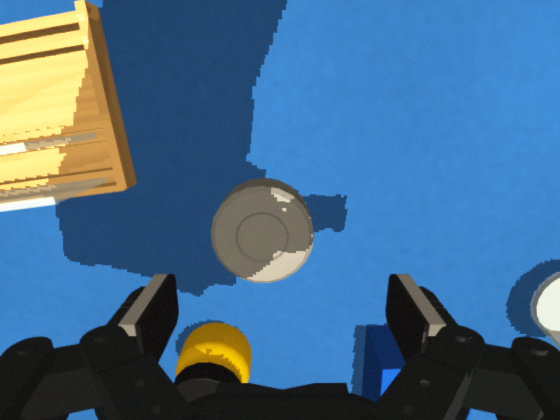

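```bash
python3 -c "
from h import *
print(plane(bot.calibration('wrist'),[[263,236]],.0285)*1e3)"; python3 -m pendant '[[-0.042,0.02,0.08,-0.004,-0.001,0,0],[0,0.0,0.1,0,0,0,0],[0,0,0.1,0,0,0,0],[0,0,0.03,0,0,0,0],[0,0,0,0,0,0,0]]'; python3 -c "
from h import *
st();go(680,-132.5,-19,96.3)"
```

```text
[[ 680.42271048 -133.60066557]]
time: 57.55
ee_pos: [0.6848, -0.1287, -0.0026]
tcp_rot: [179.4, 0.1, 96.8]
wrist_force: [0.5, 0.2, 0.1]
opening: 0.0852
t 57.5 tcp [ 684.8 -128.7   -2.6] rpy [1.7944e+02 1.5000e-01 9.6810e+01] F [0.52 0.15 0.12] open 85.2 q [-11.  25.  12.  76.   0. -17.]
turn units [0.0031 0.0008 0.0028] rows>=0.1
shift now-axes [-0.0128 -0.0215  0.0655] shift axes after turn [-0.0132 -0.0207  0.0657] rows>=0.4
```

```bash
python3 -m pendant '[[-0.015,-0.022,0.06,0.003,0.001,0.002,0],[0,-0.002,0.015,0,0,0,0],[0,0,0,0,0,0,0]]'; python3 -c "
from h import *
st();go(680.2,-133,-18,96.3)"
```

```text
time: 57.85
ee_pos: [0.6809, -0.1329, -0.0185]
tcp_rot: [179.8, 0.0, 96.5]
wrist_force: [0.1, -0.4, -0.1]
opening: 0.0853
t 57.9 tcp [ 680.9 -132.9  -18.5] rpy [1.7976e+02 3.0000e-02 9.6490e+01] F [ 0.05 -0.35 -0.06] open 85.3 q [-11.  26.  11.  75.   0. -18.]
turn units [0.0013 0.0002 0.0011] rows>=0.0
shift now-axes [ 0.     -0.0029 -0.0021] shift axes after turn [ 0.     -0.0029 -0.0021] rows>=0.0
```

```bash
python3 -m pendant '[[0,0,0,0,0,0,1],[0,0,0,0,0,0,1],[0,0,0,0,0,0,1],[0,0,0,0,0,0,1]]' 60; python3 -c "
from h import *
st()"; python3 -m pendant '[[0,0,-0.08,0,0,0,1],[0,0,-0.12,0,0,0,1],[0,0,-0.14,0,0,0,1],[0,0,-0.14,0,0,0,1],[0,0,-0.14,0,0,0,1],[0,0,0,0,0,0,1],[0,0,0,0,0,0,1]]'; python3 -c "
from h import *
o=st();heft(6);shot('wrist','w36.png')
go(573,267.2,150,96.3)"
```

```text
time: 58.25
ee_pos: [0.6821, -0.1334, -0.0156]
tcp_rot: [179.6, 0.1, 96.5]
wrist_force: [-0.7, 0.4, -1.6]
opening: 0.0637
t 58.2 tcp [ 682.1 -133.4  -15.6] rpy [1.7958e+02 9.0000e-02 9.6470e+01] F [-0.69  0.38 -1.56] open 63.7 q [-11.  25.  11.  75.   0. -18.]
time: 58.95
ee_pos: [0.6795, -0.1329, 0.1424]
tcp_rot: [179.8, 0.0, 96.5]
wrist_force: [-0.6, 0.5, -2.1]
opening: 0.0632
t 59.0 tcp [ 679.5 -132.9  142.4] rpy [1.7984e+02 1.0000e-02 9.6480e+01] F [-0.56  0.54 -2.12] open 63.2 q [-11.  25.  27.  93.   0. -18.]
mean F [-0.08  0.24 -1.13] sd [0.41 0.21 0.63]
turn units [ 0.0002 -0.0002  0.001 ] rows>=0.0
shift now-axes [ 1.6374 -0.2401 -0.034 ] shift axes after turn [ 1.6366 -0.2451 -0.0348] rows>=8.3
```

View pics/w36.png

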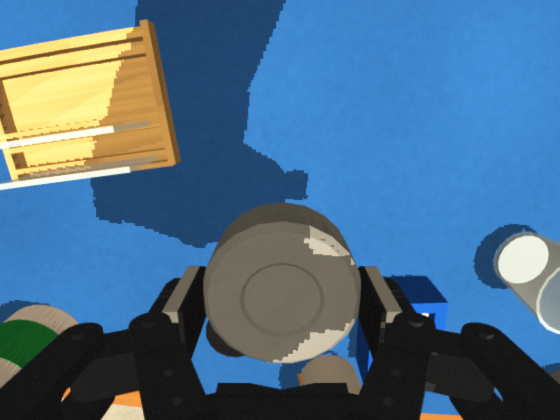

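R2 confirmed resin (−1.13 N). To the far bay.

```bash
python3 -c "
from h import *
o=st();print(plane(bot.calibration('wrist'),[[282,298]],o['ee_pos'][2]+.0156+.0285)*1e3-o['ee_pos'][:2]*1e3)"
python3 -m pendant '[[0.15,-0.022,-0.02,0,0,0,1],[0.18,-0.027,-0.0,0,0,0,1],[0.18,-0.027,-0.0,0,0,0,1],[0.18,-0.027,0,0,0,0,1],[0.18,-0.027,0,0,0,0,1],[0.18,-0.027,0,0,0,0,1],[0.18,-0.027,0,0,0,0,1],[0.18,-0.027,0,0,0,0,1],[0.15,-0.02,0,0,0,0,1],[0,0,0,0,0,0,1],[0,0,0,0,0,0,1]]'; python3 -c "
from h import *
st();go(572.5,267.2,80,96.3)"
```

```text
t 59.3 tcp [ 678.8 -132.8  141.3] rpy [ 1.7996e+02 -3.0000e-02  9.6480e+01] F [ 0.06  0.1  -1.02] open 63.3 q [-11.  25.  27.  93.   0. -18.]
[[ 0.19437658 -0.21632784]]
time: 60.4
ee_pos: [0.5711, 0.2612, 0.1391]
tcp_rot: [-179.6, -0.0, 96.3]
wrist_force: [0.2, -0.7, -1.0]
opening: 0.0632
t 60.4 tcp [571.1 261.2 139.1] rpy [-1.7955e+02 -2.0000e-02  9.6310e+01] F [ 0.2  -0.71 -1.02] open 63.2 q [24. 16. 15. 90.  0. 18.]
turn units [-0.0025 -0.0001  0.0001] rows>=0.1
shift now-axes [0.0234 0.0101 0.2362] shift axes after turn [0.0234 0.0082 0.2363] rows>=1.2
```

```bash
python3 -m pendant '[[0.023,0.007,0.06,-0.002,0,0,1],[0,-0.002,0.1,0,0,0,1],[0,-0.003,0.06,0,0,0,1],[0,0,0,0,0,0,1],[0,0,0,0,0,0,1]]'; python3 -c "
from h import *
st();go(571.8,267.2,48.5,96.3)"
```

```text
time: 60.9
ee_pos: [0.5721, 0.2628, 0.0822]
tcp_rot: [-179.9, 0.0, 96.1]
wrist_force: [0.7, -0.1, -1.3]
opening: 0.0634
t 60.9 tcp [572.1 262.8  82.2] rpy [-1.7991e+02  3.0000e-02  9.6070e+01] F [ 0.7  -0.11 -1.31] open 63.4 q [25. 15.  9. 84.  0. 19.]
turn units [-0.0005  0.0001 -0.0013] rows>=0.0
shift now-axes [0.0176 0.0008 0.1348] shift axes after turn [0.0176 0.0007 0.1348] rows>=0.7
```

```bash
python3 -m pendant '[[0.018,-0.002,0.07,0,0,-0.001,1],[0,-0.003,0.03,0,0,0,1],[0,0,0,0,0,0,1]]'; python3 -c "
from h import *
st();go(571.8,267.2,48.5,96.3)"
```

```text
time: 61.2
ee_pos: [0.5722, 0.2658, 0.0596]
tcp_rot: [179.9, -0.0, 96.1]
wrist_force: [-0.0, -0.9, -0.5]
opening: 0.0632
t 61.2 tcp [572.2 265.8  59.6] rpy [ 1.799e+02 -2.000e-02  9.611e+01] F [-0.03 -0.92 -0.47] open 63.2 q [25. 15.  7. 81. -0. 19.]
turn units [ 0.0006 -0.0001 -0.0011] rows>=0.0
shift now-axes [ 0.0056 -0.0013  0.0445] shift axes after turn [ 0.0056 -0.0012  0.0445] rows>=0.2
```

```bash
python3 -m pendant '[[0.006,-0.004,0.044,0,0,-0.001,1],[0,0,0.003,0,0,0,1],[0,0,0,0,0,0,1]]'; python3 -c "
from h import *
st()"; python3 -m pendant '[[0,0,0.003,0,0,0,1],[0,0,0,0,0,0,0.1],[0,0,0,0,0,0,0.1],[0,0,0,0,0,0,0.1],[0,0,-0.04,0,0,0,0.1],[0,0,-0.1,0,0,0,0.1],[0,0,-0.15,0,0,0,0.1],[0,0,-0.12,0,0,0,0.1],[0,0,0,0,0,0,0],[0,0,0,0,0,0,0]]'; python3 -c "
from h import *
st();shot('wrist','w37.png');go(445.5,-116.5,130,96.3)"
```

```text
time: 61.5
ee_pos: [0.572, 0.2671, 0.0491]
tcp_rot: [179.8, -0.1, 96.3]
wrist_force: [-0.2, -0.5, -0.7]
opening: 0.0638
t 61.5 tcp [572.  267.1  49.1] rpy [ 1.7977e+02 -6.0000e-02  9.6260e+01] F [-0.18 -0.54 -0.68] open 63.8 q [25. 15.  5. 80. -0. 19.]
time: 62.5
ee_pos: [0.5716, 0.267, 0.1594]
tcp_rot: [179.6, -0.1, 96.3]
wrist_force: [1.1, -0.6, -0.0]
opening: 0.0854
t 62.5 tcp [571.6 267.  159.4] rpy [ 1.7959e+02 -1.1000e-01  9.6280e+01] F [ 1.14 -0.64 -0.01] open 85.4 q [25. 15. 17. 92. -0. 19.]
turn units [ 0.0024 -0.0007 -0.0001] rows>=0.1
shift now-axes [-1.4702 -0.6704  0.1102] shift axes after turn [-1.4696 -0.6701  0.1186] rows>=8.1
```

View pics/w37.png

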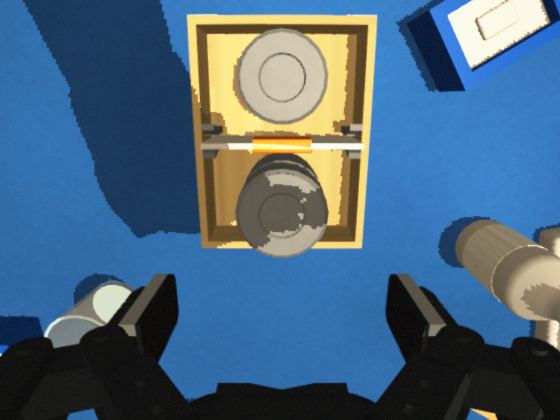

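Far bay has its stack of three. Fetch R1.

```bash
python3 -m pendant '[[-0.17,-0.078,0,0.002,-0.001,0,0],[-0.17,-0.078,0,0,0,0,0],[-0.17,-0.078,0,0,0,0,0],[-0.17,-0.078,0,0,0,0,0],[-0.17,-0.078,0,0,0,0,0],[-0.17,-0.078,0,0,0,0,0],[-0.17,-0.078,0,0,0,0,0],[-0.17,-0.07,0,0,0,0,0],[-0.05,-0.02,0.1,0,0,0,0],[0,0,0.15,0,0,0,0],[0,0,0.05,0,0,0,0],[0,0,0,0,0,0,0]]'; python3 -c "
from h import *
st();shot('wrist','w38.png');go(445.5,-116.5,-18,96.3)"
```

```text
time: 63.75
ee_pos: [0.4413, -0.1138, 0.0721]
tcp_rot: [-179.4, 0.1, 96.3]
wrist_force: [-0.7, -0.0, 1.1]
opening: 0.0856
t 63.8 tcp [ 441.3 -113.8   72.1] rpy [-1.7935e+02  9.0000e-02  9.6340e+01] F [-0.72 -0.02  1.06] open 85.6 q [-14.  -8. -17.  82.  -0. -21.]
turn units [-0.0034  0.0006  0.0003] rows>=0.1
shift now-axes [-0.0121  0.0181  0.3635] shift axes after turn [-0.0127  0.0141  0.3637] rows>=1.8
```

View pics/w38.png

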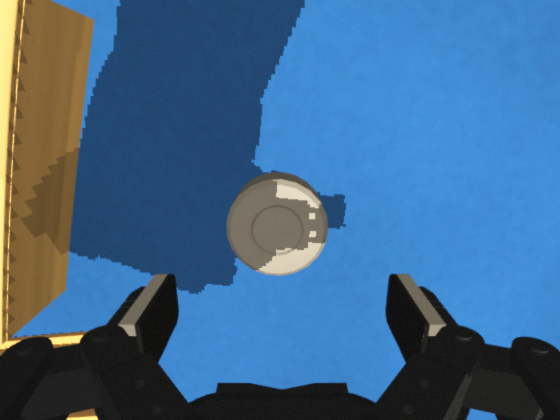

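```bash
python3 -c "
from h import *
print(plane(bot.calibration('wrist'),[[277,230]],.0285)*1e3)"; python3 -m pendant '[[-0.012,0.018,0.08,-0.003,0,0,0],[0,0.0,0.1,0,0,0,0],[0,0,0.1,0,0,0,0],[0,0,0.04,0,0,0,0],[0,0,0,0,0,0,0]]'; python3 -c "
from h import *
st();go(445.5,-116.5,-18,96.3)"
```

```text
[[ 444.42951547 -116.7948308 ]]
time: 64.3
ee_pos: [0.4518, -0.1148, -0.0019]
tcp_rot: [179.6, 0.3, 96.7]
wrist_force: [0.8, 0.3, 0.0]
opening: 0.0855
t 64.3 tcp [ 451.8 -114.8   -1.9] rpy [179.58   0.27  96.67] F [0.78 0.33 0.02] open 85.5 q [-14.  -6. -23.  72.  -0. -21.]
turn units [0.0023 0.0015 0.002 ] rows>=0.1
shift now-axes [-0.0034 -0.0261  0.0644] shift axes after turn [-0.0038 -0.0256  0.0645] rows>=0.3
```

```bash
python3 -m pendant '[[-0.005,-0.028,0.06,0.002,0.001,0.002,0],[0,-0.002,0.01,0,0,0,0],[0,0,0,0,0,0,0]]'; python3 -c "
from h import *
st();go(445.2,-116.6,-18,96.3)"
```

```text
time: 64.6
ee_pos: [0.4461, -0.1172, -0.0174]
tcp_rot: [179.8, 0.1, 96.3]
wrist_force: [0.5, -0.8, 0.2]
opening: 0.0855
t 64.6 tcp [ 446.1 -117.2  -17.4] rpy [1.7977e+02 1.4000e-01 9.6340e+01] F [ 0.5  -0.82  0.22] open 85.5 q [-15.  -6. -25.  71.  -0. -21.]
turn units [0.0013 0.0008 0.0002] rows>=0.0
shift now-axes [ 0.0026 -0.0032  0.0022] shift axes after turn [ 0.0026 -0.0032  0.0022] rows>=0.0
```

```bash
python3 -m pendant '[[0.002,-0.002,0,0,0,0,1],[0,0,0,0,0,0,1],[0,0,0,0,0,0,1],[0,0,0,0,0,0,1]]' 60; python3 -c "
from h import *
st()"; python3 -m pendant '[[0,0,-0.08,0,0,0,1],[0,0,-0.12,0,0,0,1],[0,0,-0.14,0,0,0,1],[0,0,-0.14,0,0,0,1],[0,0,-0.14,0,0,0,1],[0,0,-0.08,0,0,0,1],[0,0,0,0,0,0,1],[0,0,0,0,0,0,1]]'; python3 -c "
from h import *
o=st();heft(4);shot('wrist','w39.png')
go(481.5,257,160,96.3)"
```

```text
time: 65.0
ee_pos: [0.4466, -0.117, -0.015]
tcp_rot: [179.6, 0.2, 96.3]
wrist_force: [0.0, 0.3, -2.2]
opening: 0.0633
t 65.0 tcp [ 446.6 -117.   -15. ] rpy [179.61   0.19  96.32] F [ 0.04  0.32 -2.16] open 63.3 q [-15.  -6. -25.  71.  -0. -21.]
time: 65.8
ee_pos: [0.4438, -0.1162, 0.1645]
tcp_rot: [179.8, 0.1, 96.3]
wrist_force: [-0.2, 0.1, -1.5]
opening: 0.0634
t 65.8 tcp [ 443.8 -116.2  164.5] rpy [1.7981e+02 1.3000e-01 9.6320e+01] F [-0.25  0.11 -1.48] open 63.4 q [-15.  -8.  -7.  91.  -0. -21.]
mean F [-0.32  0.34 -1.2 ] sd [0.6  0.44 0.77]
turn units [0.0005 0.0005 0.0001] rows>=0.0
shift now-axes [1.4663 0.3163 0.0135] shift axes after turn [1.4664 0.3159 0.0152] rows>=7.5
```

View pics/w39.png

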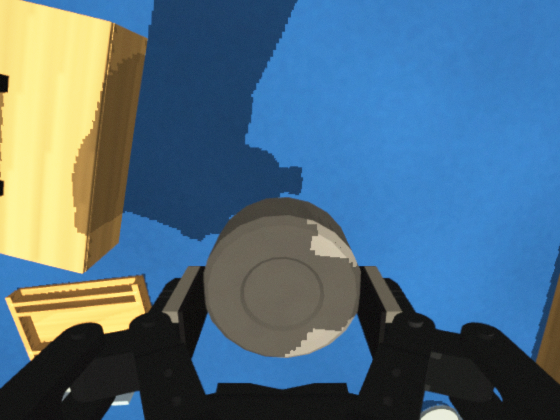

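```bash
python3 -c "
from h import *
o=st();print(plane(bot.calibration('wrist'),[[282,293]],o['ee_pos'][2]+.015+.0285)*1e3-o['ee_pos'][:2]*1e3)"
python3 -m pendant '[[0.15,0.032,0,0,0,0,1],[0.18,0.039,-0.0,0,0,0,1],[0.18,0.039,-0.0,0,0,0,1],[0.18,0.039,0,0,0,0,1],[0.18,0.039,0,0,0,0,1],[0.18,0.039,0,0,0,0,1],[0.18,0.039,0,0,0,0,1],[0.17,0.039,0,0,0,0,1],[0,0,0,0,0,0,1],[0,0,0,0,0,0,1]]'; python3 -c "
from h import *
st();go(481.3,257,80,96.3)"
```

```text
t 66.0 tcp [ 443.2 -116.   163.8] rpy [1.7991e+02 9.0000e-02 9.6320e+01] F [-0.14  0.12 -0.82] open 63.3 q [-15.  -8.  -7.  91.  -0. -21.]
[[-1.75210827 -0.34938427]]
time: 67.05
ee_pos: [0.479, 0.2528, 0.1535]
tcp_rot: [-179.5, 0.2, 96.1]
wrist_force: [-0.4, -1.2, -1.4]
opening: 0.0632
t 67.0 tcp [479.  252.8 153.5] rpy [-179.47    0.23   96.08] F [-0.42 -1.15 -1.39] open 63.2 q [28.  4.  4. 90. -0. 22.]
turn units [-0.0029  0.0013 -0.0012] rows>=0.1
shift now-axes [0.0169 0.0137 0.2939] shift axes after turn [0.0156 0.0111 0.294 ] rows>=1.5
```

```bash
python3 -m pendant '[[0.016,0.013,0.06,-0.003,0.001,-0.001,1],[0,-0.002,0.1,0,0,0,1],[0,-0.003,0.1,0,0,0,1],[0,0,0.02,0,0,0,1],[0,0,0,0,0,0,1]]'; python3 -c "
from h import *
st();go(481.6,257,49,96.3)"
```

```text
time: 67.55
ee_pos: [0.4801, 0.2523, 0.0807]
tcp_rot: [-180.0, 0.1, 96.0]
wrist_force: [-0.2, 0.5, -0.9]
opening: 0.0631
t 67.5 tcp [480.1 252.3  80.7] rpy [-1.7996e+02  1.2000e-01  9.6030e+01] F [-0.21  0.45 -0.95] open 63.1 q [28.  3. -5. 82. -0. 22.]
turn units [-0.0002  0.0006 -0.0015] rows>=0.0
shift now-axes [0.0182 0.0078 0.1267] shift axes after turn [0.0179 0.0078 0.1267] rows>=0.6
```

```bash
python3 -m pendant '[[0.018,0.003,0.07,0,0.001,-0.001,1],[0,-0.002,0.025,0,0,0,1],[0,0,0,0,0,0,1]]'; python3 -c "
from h import *
st();go(481.6,257,49,96.3)"
```

```text
time: 67.85
ee_pos: [0.4814, 0.2557, 0.0599]
tcp_rot: [179.9, -0.1, 96.1]
wrist_force: [-0.0, -0.2, -0.2]
opening: 0.0633
t 67.8 tcp [481.4 255.7  59.9] rpy [ 1.7986e+02 -1.3000e-01  9.6080e+01] F [-0.04 -0.24 -0.21] open 63.3 q [28.  4. -7. 79.  0. 22.]
turn units [ 0.0008 -0.0007 -0.0012] rows>=0.0
shift now-axes [0.005  0.0014 0.0436] shift axes after turn [0.0051 0.0015 0.0436] rows>=0.2
```

```bash
python3 -m pendant '[[0.005,-0.001,0.044,0,-0.001,-0.001,1],[0,0,0.003,0,0,0,1],[0,0,0,0,0,0,1]]'; python3 -c "
from h import *
st()"; python3 -m pendant '[[0,0,0.003,0,0,0,1],[0,0,0,0,0,0,0.1],[0,0,0,0,0,0,0.1],[0,0,0,0,0,0,0.1],[0,0,-0.04,0,0,0,0.1],[0,0,-0.1,0,0,0,0.1],[0,0,-0.15,0,0,0,0.1],[0,0,-0.12,0,0,0,0.1],[0,0,-0.1,0,0,0,0],[0,0,0,0,0,0,0]]'; python3 -c "
from h import *
st();shot('wrist','w40.png');shot('top','t40.png');shot('side','s40.png')"
```

```text
time: 68.15
ee_pos: [0.4821, 0.2571, 0.0498]
tcp_rot: [179.7, 0.0, 96.2]
wrist_force: [0.1, 0.3, -1.1]
opening: 0.0633
t 68.2 tcp [482.1 257.1  49.8] rpy [1.7969e+02 2.0000e-02 9.6250e+01] F [ 0.15  0.25 -1.14] open 63.3 q [28.  4. -8. 78. -0. 22.]
time: 69.15
ee_pos: [0.481, 0.2569, 0.1861]
tcp_rot: [179.6, -0.0, 96.3]
wrist_force: [-0.2, 0.3, -0.0]
opening: 0.0856
t 69.2 tcp [481.  256.9 186.1] rpy [ 1.7956e+02 -4.0000e-02  9.6260e+01] F [-0.22  0.31 -0.04] open 85.6 q [28.  4.  7. 93. -0. 22.]
```

View pics/w40.png

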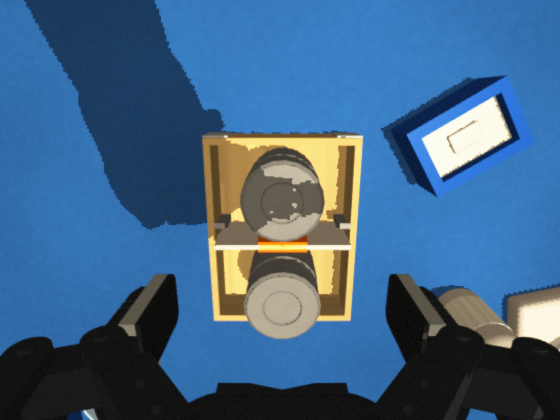

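View pics/s40.png

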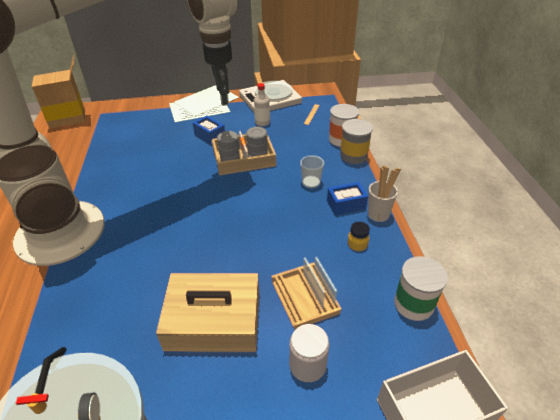

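View pics/t40.png

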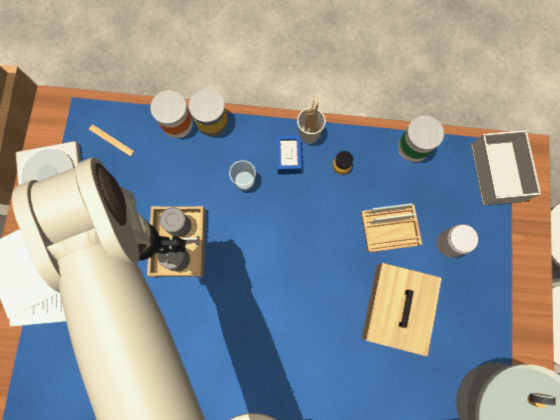

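All six are stacked: tops at (281,201) and (283,307), and the bench is clear of castings. Checking the stack centres, then off to the lid.

```bash
python3 -c "
from h import *
P=plane(bot.calibration('wrist'),[[281,202],[283,308]],.0925)*1e3-[526.5,262.05]
a=np.radians(6.3);M=np.array([[np.cos(a),np.sin(a)],[-np.sin(a),np.cos(a)]]);print('crate frame',(P@M.T).round(1))
go(390,-300,250,82)"
```

```text
crate frame [[-50.3  -1.5]
 [ 40.8   0. ]]
turn units [0.0008 0.0004 0.0792] rows>=1.7
shift now-axes [-2.1731 -0.599  -0.2725] shift axes after turn [-2.2534 -0.046  -0.2748] rows>=11.4
```

```bash
python3 -m pendant '[[0,0,-0.1,0,0,0.04,0.2],[0,0,-0.1,0,0,0.04,0.2],[-0.19,-0.004,-0.02,0,0,0,0.3],[-0.19,-0.004,0,0,0,0,0.5],[-0.19,-0.004,0,0,0,0,0.5],[-0.19,-0.004,0,0,0,0,0.5],[-0.19,-0.004,0,0,0,0,0.5],[-0.19,-0.004,0,0,0,0,0.5],[-0.19,-0.004,0,0,0,0,0.5],[-0.19,-0.004,0,0,0,0,0.5],[-0.19,-0.004,0,0,0,0,0.5],[-0.19,-0.004,0,0,0,0,0.5]]'; python3 -m pendant '[[0,0,0,0,0,0,0.5],[0,0,0,0,0,0,0.5]]'; python3 -c "
from h import *
st();cal,im=shot('wrist','w41.png');np.save('w41cal.npy',cal,allow_pickle=True)"
```

```text
time: 70.5
ee_pos: [0.3898, -0.2236, 0.2252]
tcp_rot: [-178.9, 0.5, 81.8]
wrist_force: [1.9, 0.5, 0.5]
opening: 0.0422
time: 70.7
ee_pos: [0.3871, -0.2285, 0.2223]
tcp_rot: [-178.6, 0.4, 81.3]
wrist_force: [-0.2, -0.1, -0.6]
opening: 0.0427
t 70.7 tcp [ 387.1 -228.5  222.3] rpy [-178.6     0.41   81.28] F [-0.25 -0.12 -0.63] open 42.7 q [-30.  -7.   1.  99.  -1. -21.]
```

View pics/w41.png

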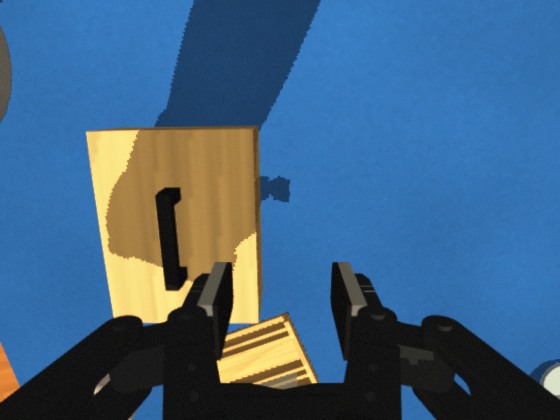

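Run:
```python
from h import *
cal=np.load("w41cal.npy",allow_pickle=True).item();im=cv2.imread("pics/w41.png");H=hsv(im)
mk=cv2.inRange(H,(0,0,0),(180,255,50)); mk[:170]=0;mk[300:]=0;mk[:,:145]=0;mk[:,190:]=0
k,l,s,ce=cv2.connectedComponentsWithStats(mk)
i=1+np.argmax(s[1:,4]);print(s[i]);p=np.argwhere(l==i)[:,::-1].astype(np.float32)
W=plane(cal,p,.101)*1e3; r=cv2.minAreaRect(W.astype(np.float32));print(r)
C=plane(cal,[[88,132],[258,127.5],[259,323],[115,322]],.071)*1e3;print(C.round(1))
cv2.imwrite("pics/w41c.png",cv2.resize(im[110:340,75:275],None,fx=2.6,fy=2.6,interpolation=cv2.INTER_CUBIC))
```

```text
[ 156  188   31  102 1827]
((409.4737854003906, -330.9471130371094), (20.870647430419922, 94.13813018798828), 81.72938537597656)
[[ 306.  -394.7]
 [ 326.6 -242. ]
 [ 520.4 -274.2]
 [ 498.6 -424. ]]
```

View pics/w41c.png

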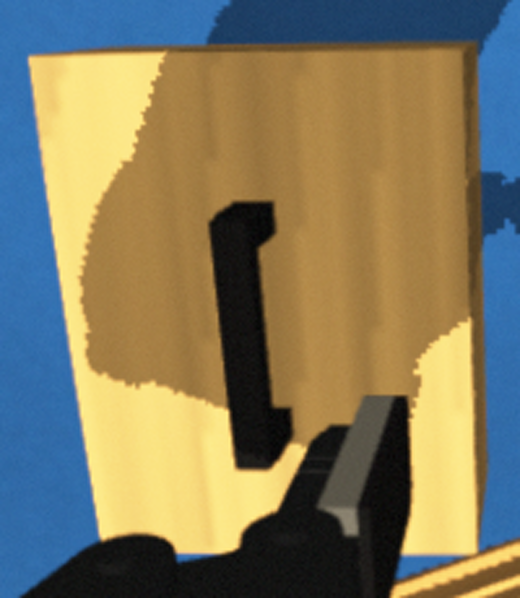

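Run:
```python
from h import *
cal=np.load("w41cal.npy",allow_pickle=True).item()
C=plane(cal,[[86.5,132],[255.5,128.5],[257.7,322.5],[114,321]],.071)*1e3;print(C.round(1),C.mean(0).round(1),[np.linalg.norm(C[i]-C[(i+1)%4]).round(1) for i in range(4)])
for a,b in((0,3),(1,2)):
  d=C[b]-C[a];print(np.degrees(np.arctan2(d[1],d[0])))
for a,b in((0,1),(3,2)):
  d=C[b]-C[a];print(np.degrees(np.arctan2(d[1],d[0]))-90)
# bar top face: ends (237,203.. ) crop
B=np.array([[222,213],[250,467]])/2.6+[75,110]  # left-ish edge / centre
B=np.array([[231,212],[254,466]])/2.6+[75,110]
P=plane(cal,B,.101)*1e3;d=P[1]-P[0];print(P.round(1),P.mean(0),np.linalg.norm(d),np.degrees(np.arctan2(d[1],d[0])))
go(412,-332,170,81)
```

```text
[[ 305.8 -396.1]
 [ 327.1 -244.3]
 [ 519.7 -275.4]
 [ 497.3 -424.8]] [ 412.5 -335.2] [np.float64(153.3), np.float64(195.0), np.float64(151.0), np.float64(193.6)]
-8.506266063157055
-9.177568347360433
-8.000092653778879
-8.517518979640897
[[ 365.5 -327.4]
 [ 455.7 -341.3]] [ 410.62479765 -334.32949997] 91.31292430119916 -8.77179538292036
turn units [-0.0078  0.0024  0.0019] rows>=0.2
shift now-axes [-0.3944  0.1654  0.2077] shift axes after turn [-0.395   0.1626  0.2087] rows>=2.4
```

```bash
python3 -m pendant '[[-0.13,0.055,0,-0.008,0.002,0,0.5],[-0.13,0.055,0.04,0,0,0,0.5],[-0.13,0.05,0.08,0,0,0,0.5],[0,0,0.08,0,0,0,0.5],[0,0,0,0,0,0,0.5],[0,0,0,0,0,0,0.5]]'; python3 -c "
from h import *
st();cal,im=shot('wrist','w42.png');np.save('w42cal.npy',cal,allow_pickle=True);go(411.8,-334.8,100,81.3)"
```

```text
time: 71.35
ee_pos: [0.417, -0.3256, 0.1696]
tcp_rot: [180.0, -0.1, 82.1]
wrist_force: [-0.2, -0.5, 0.3]
opening: 0.0427
t 71.3 tcp [ 417.  -325.6  169.6] rpy [ 1.7997e+02 -7.0000e-02  8.2110e+01] F [-0.17 -0.47  0.34] open 42.7 q [-38.   2.   3.  92.   0. -30.]
turn units [ 0.0002 -0.0004  0.0045] rows>=0.1
shift now-axes [-0.0403 -0.0155  0.2786] shift axes after turn [-0.0402 -0.0147  0.2787] rows>=1.4
```

View pics/w42.png

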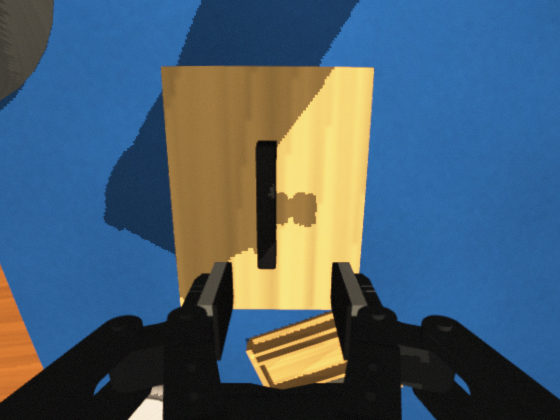

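Run:
```python
from h import *
cal=np.load("w42cal.npy",allow_pickle=True).item()
C=plane(cal,[[162,67],[374,68],[360,309.5],[180,308.5]],.071)*1e3;print(C.mean(0).round(1),[np.linalg.norm(C[i]-C[(i+1)%4]).round(1) for i in range(4)])
d=C[2]+C[3]-C[0]-C[1];print(np.degrees(np.arctan2(d[1],d[0])))
P=plane(cal,[[266.3,141],[267,269.5]],.101)*1e3;d=P[1]-P[0];print(P.mean(0),np.linalg.norm(d),np.degrees(np.arctan2(d[1],d[0])))
```

```text
[ 413.2 -335.5] [np.float64(150.6), np.float64(195.0), np.float64(155.6), np.float64(194.9)]
-7.988686321976824
[ 411.45493301 -335.83927477] 93.38438419208012 -8.27744378299978
```

Handle centre is (412,−335.5), yaw −8.3. Go down.

```bash
python3 -m pendant '[[-0.041,-0.013,0.08,0,0,0.002,0.5],[0,-0.003,0.1,0,0,0,0.5],[0,-0.003,0.08,0,0,0,0.5],[0,0,0,0,0,0,0.5],[0,0,0,0,0,0,0.5]]'; python3 -c "
from h import *
st();shot('wrist','w43.png');go(412,-335.5,58,81.7)"
```

```text
time: 71.9
ee_pos: [0.4145, -0.3321, 0.1106]
tcp_rot: [179.5, 0.2, 82.1]
wrist_force: [-0.6, 0.7, -1.3]
opening: 0.0429
t 71.9 tcp [ 414.5 -332.1  110.6] rpy [179.49   0.19  82.15] F [-0.62  0.65 -1.32] open 42.9 q [-39.   1.  -4.  85.   0. -31.]
turn units [0.0029 0.0011 0.0025] rows>=0.1
shift now-axes [-0.0139 -0.0102  0.2104] shift axes after turn [-0.0146 -0.0082  0.2104] rows>=1.1
```

View pics/w43.png

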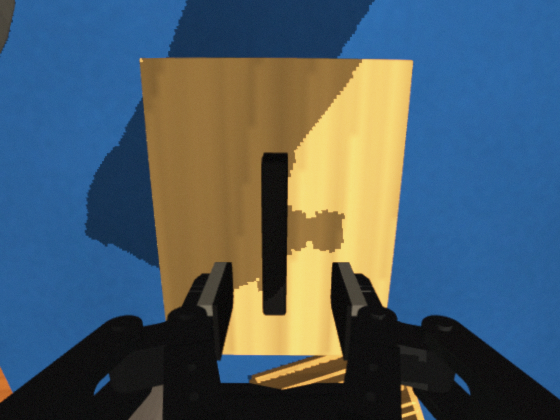

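```bash
python3 -m pendant '[[-0.015,-0.009,0.08,0.003,0.001,0.002,0.5],[0,-0.003,0.08,0,0,0,0.5],[0,-0.003,0.03,0,0,0,0.5],[0,0,0,0,0,0,0.5],[0,0,0,0,0,0,0.5]]'; python3 -c "
from h import *
st();shot('wrist','w44.png');go(412,-335.5,55,81.7)"
```

```text
time: 72.45
ee_pos: [0.4122, -0.3368, 0.0646]
tcp_rot: [179.8, 0.2, 81.8]
wrist_force: [-1.6, -0.1, 1.0]
opening: 0.0426
t 72.5 tcp [ 412.2 -336.8   64.6] rpy [1.798e+02 1.700e-01 8.180e+01] F [-1.62 -0.13  1.  ] open 42.6 q [-39.   2.  -8.  80.  -0. -31.]
turn units [0.0012 0.001  0.0006] rows>=0.0
shift now-axes [ 0.0052 -0.002   0.0392] shift axes after turn [ 0.0051 -0.0018  0.0392] rows>=0.2
```

View pics/w44.png

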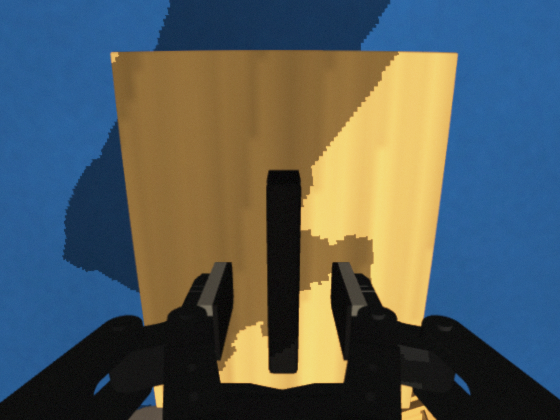

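```bash
python3 -m pendant '[[0.005,-0.004,0.035,0.001,0.001,0,0.5],[0,0,0.006,0,0,0,0.5],[0,0,0,0,0,0,0.5],[0,0,0,0,0,0,0.5]]'; python3 -c "
from h import *
st();go(412,-335.5,53,81.7)"; python3 -m pendant '[[0,0,0,0,0,0,1],[0,0,0,0,0,0,1],[0,0,0,0,0,0,1],[0,0,0,0,0,0,1],[0,0,0,0,0,0,1]]' 90; python3 -c "
from h import *
st();shot('wrist','w45.png')"
```

```text
time: 72.9
ee_pos: [0.4121, -0.3359, 0.0552]
tcp_rot: [179.9, 0.0, 81.8]
wrist_force: [0.3, -0.2, 0.1]
opening: 0.0427
t 72.9 tcp [ 412.1 -335.9   55.2] rpy [1.7988e+02 5.0000e-02 8.1800e+01] F [ 0.29 -0.25  0.14] open 42.7 q [-39.   2.  -9.  79.   0. -31.]
turn units [0.0007 0.0003 0.0005] rows>=0.0
shift now-axes [ 0.0016 -0.0006  0.0087] shift axes after turn [ 0.0016 -0.0006  0.0087] rows>=0.0
time: 73.4
ee_pos: [0.4122, -0.3361, 0.0558]
tcp_rot: [179.8, 0.1, 81.8]
wrist_force: [-1.0, -0.1, 0.5]
opening: 0.0119
t 73.4 tcp [ 412.2 -336.1   55.8] rpy [1.7985e+02 7.0000e-02 8.1790e+01] F [-0.97 -0.13  0.51] open 11.9 q [-39.   2.  -9.  79.   0. -31.]
```

View pics/w45.png

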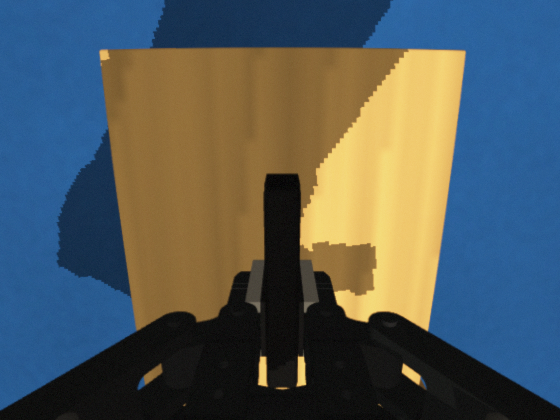

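Gripped the bar. Lifting.

```bash
python3 -m pendant '[[0,0,-0.04,0,0,0,1],[0,0,-0.1,0,0,0,1],[0,0,-0.14,0,0,0,1],[0,0,-0.14,0,0,0,1],[0,0,-0.14,0,0,0,1],[0,0,-0.06,0,0,0,1],[0,0,0,0,0,0,1],[0,0,0,0,0,0,1]]'; python3 -c "
from h import *
st();shot('wrist','w46.png');shot('side','s46.png');go(526.5,262,195,96.3)"
```

```text
time: 74.25
ee_pos: [0.4098, -0.3339, 0.215]
tcp_rot: [-179.7, -0.2, 81.8]
wrist_force: [0.4, 0.5, -5.1]
opening: 0.0113
t 74.2 tcp [ 409.8 -333.9  215. ] rpy [-179.73   -0.21   81.81] F [ 0.4   0.46 -5.14] open 11.3 q [-39.   3.   9.  97.   0. -31.]
turn units [-0.0016 -0.0015 -0.0805] rows>=1.7
shift now-axes [2.4247 0.1241 0.0864] shift axes after turn [2.317  0.7265 0.0771] rows>=12.1
```

View pics/s46.png

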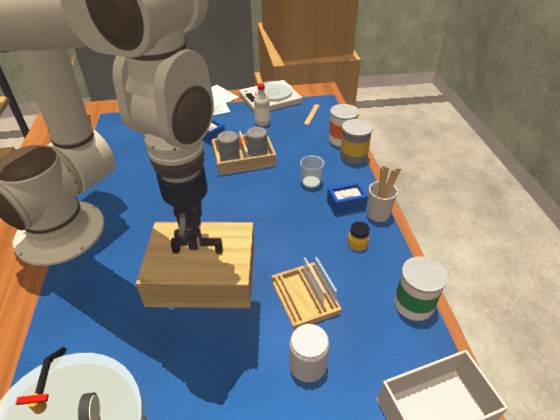

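View pics/w46.png

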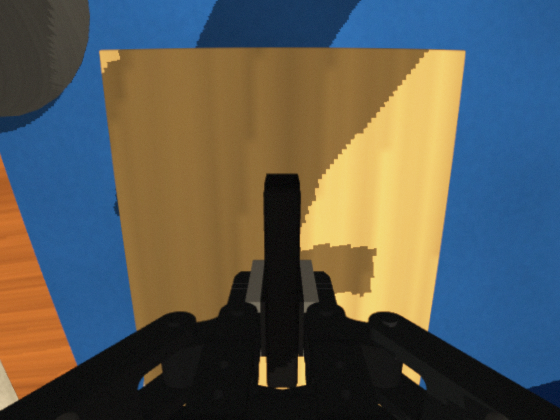

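The lid hangs level and unslipped. Computing its offset from the TCP.

Run:
```python
from h import *
o=bot.get_obs();cal=bot.calibration("wrist");z=o["ee_pos"][2]-.0558+.071
C=plane(cal,[[100,51.5],[465,52]],z)*1e3;d=C[1]-C[0];a=np.arctan2(d[1],d[0])-np.pi/2
m=C.mean(0)+98.5*np.array([np.cos(a),np.sin(a)])
print(C,np.linalg.norm(d),np.degrees(a),"yaw tool-lid",o["tcp_rot"][2]-np.degrees(a),"centre-TCP",m-o["ee_pos"][:2]*1e3)
T=R.from_euler('xyz',[180,0,o["tcp_rot"][2]],degrees=True)
print("in tool",T.inv().apply(np.r_[m-o["ee_pos"][:2]*1e3,0]))
```

```text
[[ 303.5448947  -394.77034052]
 [ 325.12671129 -245.40466352]] 150.91679916836466 -8.221754727470346 yaw tool-lid 90.0300429186961 centre-TCP [ 2.28776183 -0.4951786 ]
in tool [-1.64152753e-01  2.33497536e+00  2.85952010e-16]
```

```bash
python3 -m pendant '[[0,0,0,0,0,-0.027,1],[0,0,0,0,0,-0.027,1],[0.05,0.015,0,0,0,-0.027,1],[0.12,0.037,0,0,0,0,1],[0.16,0.05,0,0,0,0,1],[0.16,0.05,0,0,0,0,1],[0.16,0.05,0,0,0,0,1],[0.16,0.05,0,0,0,0,1],[0.16,0.05,0,0,0,0,1],[0.16,0.05,0,0,0,0,1],[0.16,0.05,0,0,0,0,1],[0.16,0.05,0,0,0,0,1]]'; python3 -c "
from h import *
st();go(525.5,262,195,96.3)"
```

```text
time: 75.55
ee_pos: [0.4744, 0.0508, 0.1993]
tcp_rot: [-178.5, -1.0, 96.5]
wrist_force: [1.2, -1.3, -3.8]
opening: 0.0114
t 75.5 tcp [474.4  50.8 199.3] rpy [-178.5    -0.96   96.46] F [ 1.23 -1.27 -3.79] open 11.4 q [ 5. -3.  2. 96.  1. -1.]
turn units [-0.0084 -0.0053  0.0009] rows>=0.2
shift now-axes [0.8161 0.299  0.0229] shift axes after turn [0.8174 0.296  0.017 ] rows>=4.3
```

```bash
python3 -m pendant '[[0.15,0.05,-0.02,-0.004,-0.003,0,1],[0.15,0.05,-0.02,-0.004,-0.003,0,1],[0.15,0.05,-0.02,0,0,0,1],[0.15,0.05,-0.02,0,0,0,1],[0.1,0.05,0,0,0,0,1],[0,0,0,0,0,0,1],[0,0,0,0,0,0,1],[0,0,0,0,0,0,1]]'; python3 -c "
from h import *
st();go(525.5,262,195,96.3)"
```

```text
time: 76.35
ee_pos: [0.5128, 0.2437, 0.2072]
tcp_rot: [-179.0, 0.4, 96.9]
wrist_force: [-1.1, -0.1, -3.8]
opening: 0.0115
t 76.3 tcp [512.8 243.7 207.2] rpy [-179.02    0.36   96.88] F [-1.09 -0.11 -3.82] open 11.5 q [25.  9. 15. 97. -0. 19.]
turn units [-0.0054  0.002   0.0032] rows>=0.1
shift now-axes [0.0671 0.0602 0.0475] shift axes after turn [0.0674 0.0587 0.049 ] rows>=0.5
```

```bash
python3 -m pendant '[[0.06,0.05,0.04,-0.005,0.002,0.003,1],[0,0,0,0,0,0,1],[0,0,0,0,0,0,1]]'; python3 -c "
from h import *
st();go(525.5,262,170,96.3)"
```

```text
time: 76.65
ee_pos: [0.5229, 0.257, 0.1963]
tcp_rot: [-179.9, 0.1, 96.1]
wrist_force: [0.7, 0.7, -4.3]
opening: 0.0111
t 76.7 tcp [522.9 257.  196.3] rpy [-1.7988e+02  6.0000e-02  9.6120e+01] F [ 0.68  0.74 -4.25] open 11.1 q [26. 10. 15. 95. -0. 20.]
turn units [-0.0007  0.0003 -0.001 ] rows>=0.0
shift now-axes [0.0189 0.0128 0.1051] shift axes after turn [0.0187 0.0127 0.1052] rows>=0.5
```

```bash
python3 -m pendant '[[0.02,0.013,0.05,-0.001,0,-0.001,1],[0,0,0.04,0,0,0,1],[0,0,0,0,0,0,1],[0,0,0,0,0,0,1]]'; python3 -c "
from h import *
st();go(525.5,262,120,96.3);shot('wrist','w47.png');shot('side','s47.png');shot('top','t47.png')"
```

```text
time: 77.05
ee_pos: [0.5253, 0.2605, 0.172]
tcp_rot: [180.0, 0.1, 96.2]
wrist_force: [-0.7, -0.4, -3.8]
opening: 0.0113
t 77.0 tcp [525.3 260.5 172. ] rpy [1.7996e+02 9.0000e-02 9.6200e+01] F [-0.73 -0.37 -3.81] open 11.3 q [26. 10. 12. 92. -0. 20.]
turn units [ 0.0002  0.0005 -0.0005] rows>=0.0
shift now-axes [0.0063 0.0013 0.2079] shift axes after turn [0.006  0.0014 0.2079] rows>=1.0
```

View pics/w47.png

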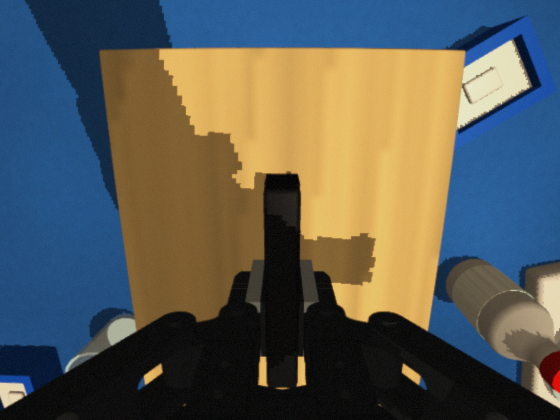

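View pics/s47.png

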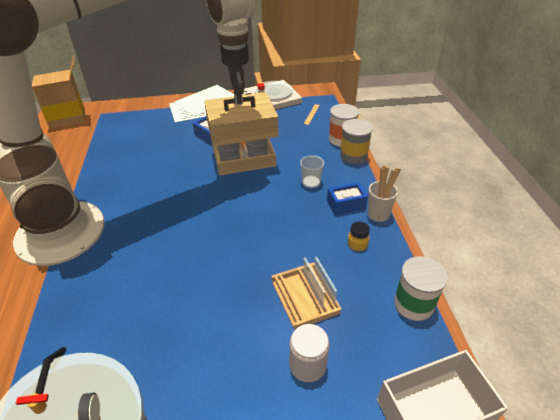

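```bash
python3 -m pendant '[[0.004,0.001,0.06,0,0,0,1],[0,-0.002,0.08,0,0,0,1],[0,-0.002,0.06,0,0,0,1],[0,0,0,0,0,0,1],[0,0,0,0,0,0,1]]'; python3 -c "
from h import *
st();go(525.7,261.6,108,96.3)"
```

```text
time: 77.7
ee_pos: [0.5259, 0.2622, 0.1241]
tcp_rot: [179.7, -0.0, 96.2]
wrist_force: [-0.4, -1.1, -3.2]
opening: 0.0117
t 77.7 tcp [525.9 262.2 124.1] rpy [ 1.7967e+02 -2.0000e-02  9.6220e+01] F [-0.45 -1.08 -3.16] open 11.7 q [27.  9.  6. 87. -0. 20.]
turn units [ 0.0018 -0.0001 -0.0004] rows>=0.0
shift now-axes [-0.0024 -0.0016  0.0644] shift axes after turn [-0.0024 -0.0013  0.0644] rows>=0.3
```

```bash
python3 -m pendant '[[-0.002,-0.003,0.06,0.002,0,0,1],[0,0,0,0,0,0,1],[0,0,0,0,0,0,1]]'; python3 -c "
from h import *
st();go(525.7,261.6,92,96.3)
cal,im=shot('side'); cv2.imwrite('pics/s48.png',cv2.resize(im[80:190,170:310],None,fx=5,fy=5,interpolation=cv2.INTER_CUBIC))"
```

```text
time: 78.0
ee_pos: [0.5262, 0.2621, 0.11]
tcp_rot: [179.9, -0.1, 96.2]
wrist_force: [0.1, 0.1, -5.2]
opening: 0.0114
t 78.0 tcp [526.2 262.1 110. ] rpy [ 1.7992e+02 -7.0000e-02  9.6220e+01] F [ 0.14  0.14 -5.19] open 11.4 q [26.  9.  5. 85.  0. 20.]
turn units [ 0.0004 -0.0004 -0.0004] rows>=0.0
shift now-axes [-0.0017 -0.0022  0.072 ] shift axes after turn [-0.0016 -0.0021  0.072 ] rows>=0.4
```

View pics/s48.png

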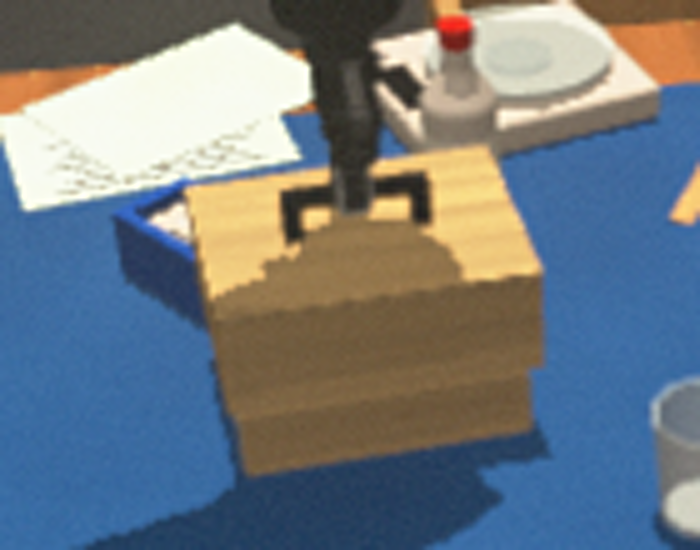

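Run:
```python
from h import *
cal=bot.calibration("side");a=np.radians(6.3);Rm=np.array([[np.cos(a),-np.sin(a)],[np.sin(a),np.cos(a)]])
def pr(c,x,y,z):
    q=Rm@[x,y]+c; return ((proj(cal,[[q[0]/1e3,q[1]/1e3,z/1e3]])[0]-[170,80])*5).round(1)
c=np.array([526.3,262.05]);l=np.array([526.5,262.1])
print("crate bottom L,R",pr(c,-91,-69,0),pr(c,91,-69,0))
print("lid skirt L,R",pr(l,-98.5,-76.5,54.2),pr(l,98.5,-76.5,54.2)," top L,R",pr(l,-98.5,-76.5,125.2),pr(l,98.5,-76.5,125.2), "back R", pr(l,98.5,76.5,125.2),"back L", pr(l,-98.5,76.5,125.2))
```

```text
crate bottom L,R [241.2 476.6] [524.2 430.3]
lid skirt L,R [221.5 415.6] [537.6 365.4]  top L,R [207.9 317.6] [535.9 268.1] back R [478.7 143.8] back L [176.5 186.3]
```

Side-view bias is the same for crate and lid (about +5.5 px), so they are aligned within about 1 mm. Lowering.

```bash
python3 -m pendant '[[-0.001,-0.003,0.035,0,0,0,1],[0,0,0.015,0,0,0,1],[0,0,0,0,0,0,1]]'; python3 -c "
from h import *
st();go(525.9,261.7,92,96.3)"
```

```text
time: 78.35
ee_pos: [0.5255, 0.2617, 0.0966]
tcp_rot: [179.9, -0.1, 96.2]
wrist_force: [1.0, -0.1, -4.8]
opening: 0.0113
t 78.3 tcp [525.5 261.7  96.6] rpy [ 1.7991e+02 -8.0000e-02  9.6220e+01] F [ 0.99 -0.1  -4.82] open 11.3 q [26.  9.  3. 84.  0. 20.]
turn units [ 0.0005 -0.0004 -0.0004] rows>=0.0
shift now-axes [-0.0003  0.0015  0.0186] shift axes after turn [-0.0003  0.0015  0.0185] rows>=0.1
```

The skirt is already past the rim with no load. Seating it.

```bash
python3 -m pendant '[[0,0,0.02,0,0,0,1],[0,0,0,0,0,0,1]]';  python3 -m pendant '[[0,0,0.012,0,0,0,1],[0,0,0,0,0,0,1]]'; python3 -c "
from h import *
st();heft(3)"
```

```text
time: 78.55
ee_pos: [0.5259, 0.262, 0.0921]
tcp_rot: [179.8, -0.1, 96.2]
wrist_force: [-0.0, 0.3, -5.0]
opening: 0.0116
time: 78.75
ee_pos: [0.5262, 0.2622, 0.0926]
tcp_rot: [179.6, -0.2, 96.2]
wrist_force: [0.1, 0.8, -4.8]
opening: 0.0113
t 78.8 tcp [526.2 262.2  92.6] rpy [179.63  -0.18  96.23] F [ 0.14  0.82 -4.79] open 11.3 q [26.  9.  3. 83.  0. 20.]
mean F [ 0.16  0.37 -4.07] sd [0.56 0.32 0.93]
```

```bash
python3 -m pendant '[[0,-0.002,0.02,0.001,0.001,0,1],[0,0,0,0,0,0,1]]';  python3 -c "
from h import *
st();heft(3)"; python3 -m pendant '[[0,0,0,0,0,0,0.55],[0,0,0,0,0,0,0.55],[0,0,0,0,0,0,0.55]]';python3 -c "
from h import *
st();shot('wrist','w49.png')"
```

```text
time: 79.1
ee_pos: [0.5266, 0.2626, 0.093]
tcp_rot: [179.5, -0.5, 96.2]
wrist_force: [-0.7, -1.1, -5.4]
opening: 0.0113
t 79.1 tcp [526.6 262.6  93. ] rpy [179.52  -0.47  96.24] F [-0.71 -1.14 -5.38] open 11.3 q [26.  9.  2. 83.  0. 20.]
mean F [-0.36  1.41 -2.3 ] sd [0.29 2.35 3.28]
time: 79.55
ee_pos: [0.5267, 0.2629, 0.0905]
tcp_rot: [179.6, -0.5, 96.2]
wrist_force: [-0.4, -0.5, -0.2]
opening: 0.0382
t 79.5 tcp [526.7 262.9  90.5] rpy [179.63  -0.45  96.25] F [-0.4  -0.5  -0.15] open 38.2 q [26.  9.  2. 83.  0. 20.]
```

View pics/w49.png

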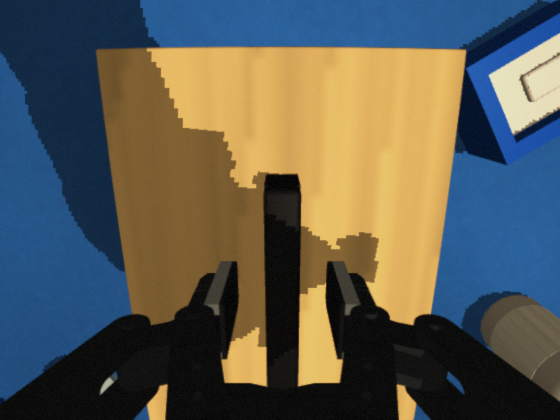

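Released. Retract upward, move away and inspect from both fixed cameras.

```bash
python3 -m pendant '[[0,0,-0.06,0.001,0,0,0.55],[0,0,-0.12,0,0,0,0.55],[0,0,-0.16,0,0,0,0.55],[0,0,-0.16,0,0,0,0.55],[-0.05,-0.1,-0.08,0,0,0,0.55],[-0.1,-0.17,0,0,0,0,0.55],[-0.1,-0.17,0,0,0,0,0.55],[-0.1,-0.1,0,0,0,0,0.55],[0,0,0,0,0,0,0.55],[0,0,0,0,0,0,0.55]]'
python3 - <<'E'
from h import *
st();cal,im=shot('side'); cv2.imwrite('pics/s50.png',cv2.resize(im[80:190,170:310],None,fx=5,fy=5,interpolation=cv2.INTER_CUBIC))
shot('top','t50.png'); c,im=shot('wrist','w50.png');np.save('w50cal.npy',c,allow_pickle=True)
a=np.radians(6.3);Rm=np.array([[np.cos(a),-np.sin(a)],[np.sin(a),np.cos(a)]])
def pr(c,x,y,z):
    q=Rm@[x,y]+c; return ((proj(cal,[[q[0]/1e3,q[1]/1e3,z/1e3]])[0]-[170,80])*5).round(1)
c=np.array([526.3,262.05])
print("crate bottom L,R",pr(c,-91,-69,0),pr(c,91,-69,0))
print("lid home skirt L,R",pr(c,-98.5,-76.5,36),pr(c,98.5,-76.5,36)," top L,R",pr(c,-98.5,-76.5,107),pr(c,98.5,-76.5,107),"back",pr(c,98.5,76.5,107),pr(c,-98.5,76.5,107))
E
```

```text
time: 80.6
ee_pos: [0.3973, 0.157, 0.2372]
tcp_rot: [-180.0, -0.3, 96.3]
wrist_force: [0.9, 0.1, 0.7]
opening: 0.0386
t 80.6 tcp [397.3 157.  237.2] rpy [-179.98   -0.33   96.27] F [0.86 0.05 0.67] open 38.6 q [ 21. -11.  -1. 100.   0.  15.]
crate bottom L,R [241.2 476.6] [524.2 430.3]
lid home skirt L,R [224.5 439.7] [537.7 389.4]  top L,R [211.1 343.5] [536.  293.8] back [479.3 168.5] [179.7 211.2]
```

View pics/s50.png

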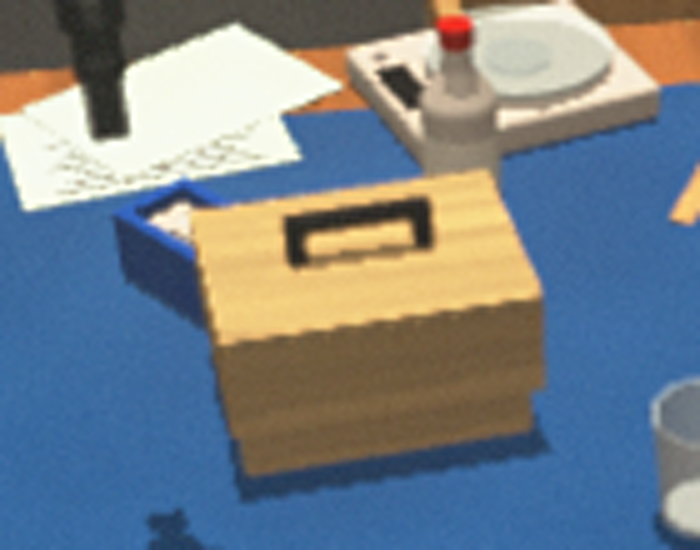

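View pics/w50.png

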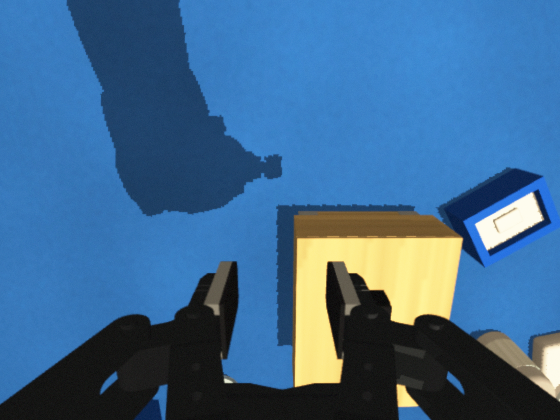

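View pics/t50.png

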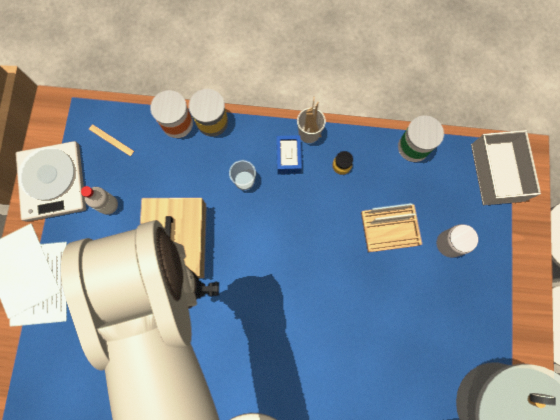

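Side view: the lid corners (543,388), (543,297), (490,172) and (192,211) match the predicted home pose to within about 1 mm of pixel scale once the common camera bias is removed. The lid is level and the bystanders are where they started. Handing in.

```bash
python3 -c "
from h import *
print(bot.job_done());st()"
```

```text
the job is handed in; nothing more can be done
None
the job is handed in; nothing more can be done
```

The divider is in the crate's slots, all six castings are stacked in the two bays, and the lid is on. I handed the job in at about 81 s of the 210 s allowed; it gives no verdict.

**Hefts (N):**

| Grade | First casting | Second casting |
|---|---|---|
| Solid metal | 6.2 | 6.3 |
| Metal-filled | 2.9 | 2.7 |
| Plain resin | 0.9 | 1.1 |

Each bay holds solid metal on the floor, metal-filled second and resin on top.

**Last checks:** In the side view the lid's corners sat within a few millimetres of where they should be when fully home. It looked level, and the arm was clear of it. In the final views the bystanders looked to be where they started. I saw no casting or lid knocked aside during the run.

**Disagreements:**
- **First grasp:** The fingertips sat roughly 25–30 mm higher than the reported TCP implied. The first try at the divider therefore closed on air, and I worked about 20 mm lower from then on.
- **Stack positions:** The last look before the lid went on put the stacks at x = −50 and +41 mm, not ±46 mm. Both are inside the ±56 mm limit, and the equal shift suggests a camera error; I did not measure again.
- **Divider height:** I judged it home from the lowering depth and the pictures. I did not feel a clear floor contact.

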